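Load the moisture meter with round-bottomed flasks

TASK

Take the smoked cover off the moisture meter and lay it flat on the cork mat, lengthwise along it and not overhanging. Then stand every sample flask from the sloping rest upright, ball down, in a ring seat of its own on the meter, and only when all of them are standing there swing the meter's toggle fully over to its far side, away from the meter's front edge. Leave the hopper cup, scoop and weight where they are; the cover may get knocked, so see that it still lies properly on the mat at the end.

Things in the scene. Friction and masses are not known exactly. Their poses are not given: they have to be found in the camera images.
- meter: beige bench moisture meter, fixed; deck 200 mm (x) by 310 mm (y), 50 mm high, with a console 100 mm high along its far side (x from +40 to +100 mm), three ring seats with two 20 mm high cover rails beside them (centred on x = -30 mm, rails at x = -82 and +22 mm), and a toggle near its -y end. Origin at the centre of its underside, +x from its front edge to its console. It may stand on either side of the mat.
- ring1 (a point): ring seat on the meter's deck, 68 mm across, 44 mm hole, 20 mm high; the point is the centre of the ring's top edge. A flask standing in it has the bottom of its ball about 10 mm below this point. The seats are 80 mm apart in a row along the meter's y, this one next to the toggle.
- ring2 (a point): ring seat on the meter's deck, 68 mm across, 44 mm hole, 20 mm high; the point is the centre of the ring's top edge. A flask standing in it has the bottom of its ball about 10 mm below this point. The seats are 80 mm apart in a row along the meter's y, this one in the middle.
- ring3 (a point): ring seat on the meter's deck, 68 mm across, 44 mm hole, 20 mm high; the point is the centre of the ring's top edge. A flask standing in it has the bottom of its ball about 10 mm below this point. The seats are 80 mm apart in a row along the meter's y, this one farthest from the toggle.
- toggle (a joint): chrome toggle lever on the meter, rad: 0 = leaning to the meter's front edge (-x of the meter) by 0.5 rad, 1.0 = fully over towards the console (+x of the meter). It takes little force and stays where it is left. It starts at 0 to 0.15.
- toggle_tip (a point): tip of the toggle lever; the lever is 80 mm long and pivots about an axis along the meter's y, 22 mm above the deck.
- cover: smoked acrylic cover, flat plate 112 mm (x) by 236 mm (y), 5 mm thick, 0.25 kg, with an upright grey handle peg at its centre, 28 mm across, rising from 5 to 70 mm above the underside. Origin at the centre of its underside, z up. It starts lying loose on the meter's rails (70 mm above the counter) over the ring seats.
- mat: cork mat fixed to the counter, 290 mm (x) by 160 mm (y), 3 mm thick. Origin at the centre of its underside; x is its long axis.
- rest: fixed plywood rest, 250 mm wide (y), 50 mm high at the back, with three places 80 mm apart along y (some may be empty). An 8 mm bar 75 mm up carries the necks, with thin pins beside each neck 81 to 87 mm from the flask's origin. The ball cannot pass the bar along the neck: lift straight up. Origin under the middle ball, necks lean to -x. On either side of the mat.
- flask1: stainless round-bottomed sample flask, 142 mm long: a 60 mm ball at the bottom, a straight 24 mm neck above it (from about 57 to 130 mm), then a black stopper 30 mm across and 12 mm tall; about 0.2 kg, weight mostly in the ball. Origin at the lowest point of the ball, z along the neck towards the stopper (ball centre at z = 30 mm). It starts in the sloping rest, neck up and leaning 30 degrees from vertical towards the rest's front (-x of the rest). May be absent (None).
- flask2: stainless round-bottomed sample flask, 142 mm long: a 60 mm ball at the bottom, a straight 24 mm neck above it (from about 57 to 130 mm), then a black stopper 30 mm across and 12 mm tall; about 0.2 kg, weight mostly in the ball. Origin at the lowest point of the ball, z along the neck towards the stopper (ball centre at z = 30 mm). It starts in the sloping rest, neck up and leaning 30 degrees from vertical towards the rest's front (-x of the rest). May be absent (None).
- flask3: stainless round-bottomed sample flask, 142 mm long: a 60 mm ball at the bottom, a straight 24 mm neck above it (from about 57 to 130 mm), then a black stopper 30 mm across and 12 mm tall; about 0.2 kg, weight mostly in the ball. Origin at the lowest point of the ball, z along the neck towards the stopper (ball centre at z = 30 mm). It starts in the sloping rest, neck up and leaning 30 degrees from vertical towards the rest's front (-x of the rest). May be absent (None).
- hopper_cup: galvanized hopper cup, 90 mm across, 95 mm tall, bystander beyond the work; origin at the centre of its underside.
- weight: steel calibration weight, 48 mm across, 74 mm tall, bystander beyond the work; origin at the centre of its underside.
- scoop: yellow plastic scoop, about 180 mm long, bystander beyond the work; origin under the middle of its 90 mm by 60 mm bowl, handle to its -x.
Not all that is in view belongs to the job. What is shaped like the flask3 but turquoise is not meant.

How it is judged:
By the outcome, as a careful person would: the job done as asked, in the order asked, and still so for the second after the job is handed in, with the robot touching nothing.
Of flask1, flask2, flask3 only 2 to 3 are there at a start; the rules pass over those that are not, and their reading is None.
At some moment in a run one of cover may be knocked a few centimetres aside while the robot is not near it.
It also fails if it takes over 210 s, if anything falls off the work surface, if the arm or the gripper's body presses on something with over 40 N, if the wrist force passes 120 N, or if a joint passes its speed limit or range.

ROBOT

A 7-joint arm with a two-finger parallel gripper is mounted at the origin on the work surface. World frame = base frame: x ahead of the robot, y to its left, z up, the work surface at z = 0. Lengths are in m, angles in rad, forces in N, time in s.
With the tool pointing down it reaches from about 0.35 to 0.9 m from the base axis. Payload 8.1 kg.
Tool frame: the origin (TCP) lies midway between the tips of the shut fingers; the grasp point (between the pads) lies 19 mm behind it; z points along the fingers, y is the line along which they close (so a half turn about z gives the same grasp; the last joint's range is limited). The gripper opens to 92 mm and grips with 3 to 60 N. Pads are 19 mm wide; open, the fingers measure 130 mm over their backs; the gripper's body (75 mm by 190 mm) begins 47 mm behind the grasp point.
Start: joints at [1.079, 0.434, 0.025, 1.573, -0.012, 1.134, -0.075], TCP at [0.237, -0.578, 0.227] pointing down, gripper open.
Joint ranges: [-2.62, 2.62], [-0.44, 2.09], [-1.27, 1.32], [0.08, 2.57], [-1.32, 4.46], [0.12, 2], [-2.74, 2.74]. Speed limits (rad/s): [2.22, 2.22, 3.01, 3.01, 3.14, 3.14, 3.14].

INTERFACE

Orientations are given as a rotation vector (axis times angle).
In Python, from cell import arm gives the robot as it stands.
- The arm moves only by the tool move_arm, never from a script. Its argument "motion" is a list of rows, each an object of numbers: "tx", "ty", "tz": the shift along the tool's x, y, z normalised to -1 to 1, where 1 is 1000 mm; "twist": the turn about the tool's z normalised to -1 to 1, where 1 is pi/2 rad. In form: [{"tx": .., "ty": .., "tz": .., "twist": ..}, ...]. A call has 1 to 12 rows; each row shifts and turns the commanded pose from where the row before left it, along the tool's axes as they then stand; what a row does not reach is not made up. A row lasts 1/10 s, in which the tool goes at most 50 mm and 8.59 degrees, less where a joint would pass 70% of its speed; a pose out of reach is approached as far as the arm can. A call with a number of a shift or a turn outside -1 to 1 is refused whole. A call with a gripper value outside its range is refused whole. "gripper" is the gripper's target within -1 to 1 (shut at 1, half-way at 0, fully open at -1), set as the call begins (left out, the last holds). The fingers move at their own pace and stop on an object; "squeeze" is the grip in N (left out, the last holds). Time passes only in rows, so rows that do not move let the fingers close. It gives the time, the measured TCP pose, the force, the opening and the grip force at its end, in the units of the state.
- arm.observe(): the state, without advancing time (a new reading comes with each control period).
- arm.get_image(name): name is "scene" or "top" or "wrist"; returns the picture (420x560x3 uint8, red, green, blue); there is no depth.
- arm.calibration(name): a dict with "K" (3x3 intrinsics, pixels), "k1" (the pictures are not rectified: a ray, as slopes to the right and down, at radius r is drawn at 1 + k1 r^2 times it, then the intrinsics apply), "T" (4x4, takes a point from camera to world coordinates). Camera axes: x right, y down, z forward; pixel columns grow to the right and rows downward; lengths in m; the calibration is good to about 2 mm. A picture is of the moment at which its call begins: read the wrist's pose just before it. calibration takes no time and is no camera call; for the wrist camera it gives the pose at the moment of the call.
- arm.sign_off(): hands the job in; it is judged then, once.
Trained networks look in the newest picture that a camera, given by its name, has taken for a name from the list of things; names that differ only in an ending like _2 or _b are one class to them, and where a whole thing is asked for, a point or a joint stands for the part that bears it (a point fixed in the world has none). Each returns a list of dicts, best first, with "conf" (0 to 1); they miss things now and then, are a little off and sometimes report something else, mostly with a low value. They report only what shows in the picture. A call takes as long as a camera call. They do not tell look-alikes from the thing itself.
- arm.look_for(camera, query): "point" ([column, row] as shares, 0 to 1, of the picture: columns of its width, rows of its height, amid what is visible of it).
- arm.regions_of(camera, query): "region" (420x560 bool, what is visible of it) and "point" ([column, row] as shares, 0 to 1, of the picture: columns of its width, rows of its height, amid what is visible of it).
- arm.place_of(camera, query): "point" ([column, row] as shares, 0 to 1, of the picture: columns of its width, rows of its height: a listed point, or the origin of a listed thing).
The state is a dict: "clock": time; "joints": joint angles; "dq": joint speeds; "joint_efforts": joint torques, N m; "position": TCP position; "ee_rot": TCP orientation; "force": force on the tool from outside, world axes, zero at the start; "ft_torque": the same for the moment, N m; "width": opening from 0.0 (shut) to 1.0 (fully open); "gripper_force": force on a finger pad.
Only numpy, scipy, OpenCV 4.12 (cv2) and the standard library are available. Lean on these libraries where they do the work, as an engineer would, in place of code of your own. Each camera call takes 0.05 s, during which the arm holds its last target. There are 200 camera calls.

## Working session

There is one attempt and no reset: what is moved stays moved. The work goes in short steps, Python scripts to look and compute and a tool call to move; the robot and the scene stay as the last step left them, time stands still between calls to the robot, and variables do not carry over. Pictures are saved under pics/ and viewed, at most 14 in all, crops included, and the job is handed in when it is done.

Besides the shell and the picture viewer there is one more tool, called after ">>>" as name([rows], argument=value, ...), one row to a line, values as JSON. move_arm: Moves the arm, as the interface text tells. Scaled input: -1 to 1 covers 1000 mm each way for a shift and pi/2 rad each way for a turn. Its arguments: {"type":"object","properties":{"motion":{"type":"array","items":{"type":"object","properties":{"tx":{"type":"number"},"ty":{"type":"number"},"tz":{"type":"number"},"twist":{"type":"number"}}}},"gripper":{"type":"number"},"squeeze":{"type":"number"}},"required":["motion"]}

```bash
ls; mkdir -p pics
cat > h.py <<'E'
import numpy as np, cv2
from cell import arm
from scipy.spatial.transform import Rotation as R
def ray(cam,px,cal=None):
    c=cal or arm.calibration(cam);K=np.array(c["K"]);T=np.array(c["T"]);k=c["k1"]
    d=np.array([(px[0]-K[0,2])/K[0,0],(px[1]-K[1,2])/K[1,1]]);u=d.copy()
    for _ in range(20): u=d/(1+k*(u@u))
    v=T[:3,:3]@np.array([u[0],u[1],1]);return T[:3,3],v
def at(cam,px,z,cal=None):
    o,v=ray(cam,px,cal);return o+v*(z-o[2])/v[2]
def proj(cam,p,cal=None):
    c=cal or arm.calibration(cam);K=np.array(c["K"]);T=np.array(c["T"])
    q=T[:3,:3].T@(np.array(p)-T[:3,3]);u=q[:2]/q[2];u=u*(1+c["k1"]*(u@u))
    return u*[K[0,0],K[1,1]]+K[:2,2]
def save(cam,name,crop=None,s=1):
    im=arm.get_image(cam)[...,::-1]
    if crop: a,b,c,d=crop; im=im[b:d,a:c]
    cv2.imwrite("pics/"+name,cv2.resize(np.ascontiguousarray(im),None,fx=s,fy=s))
def places(cam,q):
    return [(np.array(r["point"])*[560,420],round(r["conf"],2)) for r in arm.place_of(cam,q)]
E
python3 - <<'E'
from h import *
for c in("scene","top"): save(c,c+"1.png",None,1.4)
s=arm.observe();print(s["clock"],s["position"],s["ee_rot"])
for c in("scene","top"):
    print(c,arm.calibration(c)["T"])
zs=dict(meter=0,ring1=.07,ring2=.07,ring3=.07,toggle_tip=.142,cover=.07,mat=0,rest=0,flask1=.03)
for q,z in zs.items():
    for c in("scene","top"):
        print(q,c,[(p.round(0),f,at(c,p,z).round(3)[:2]) for p,f in places(c,q)])
E
```

```text
pics
0.1 [ 0.23670684 -0.5779508   0.22602741] [-3.08114003e+00 -6.06474277e-01  5.84932103e-04]
scene [[-0.26345648  0.50638195 -0.82107735  1.64803374]
 [ 0.96445593  0.15624849 -0.21309898  0.26917181]
 [ 0.02038262 -0.84803522 -0.52954775  0.76692111]
 [ 0.          0.          0.          1.        ]]
top [[-0.02131261 -0.97699778  0.21218177  0.37565052]
 [-0.9997541   0.02212692  0.00146376  0.0020777 ]
 [-0.00612502 -0.21209839 -0.97722912  1.22651946]
 [ 0.          0.          0.          1.        ]]
meter scene [(array([368., 240.]), 0.95, array([0.513, 0.276])), (array([358., 215.]), 0.4, array([0.369, 0.23 ]))]
meter top [(array([174., 262.]), 0.83, array([0.504, 0.279]))]
ring1 scene [(array([358., 215.]), 0.67, array([0.49 , 0.233]))]
ring1 top [(array([187., 269.]), 0.61, array([0.478, 0.227]))]
ring2 scene [(array([358., 215.]), 0.67, array([0.49 , 0.233]))]
ring2 top [(array([187., 269.]), 0.61, array([0.478, 0.227]))]
ring3 scene [(array([358., 215.]), 0.67, array([0.49 , 0.233]))]
ring3 top [(array([187., 269.]), 0.61, array([0.478, 0.227]))]
toggle_tip scene [(a
[... 415 characters left out ...]
0.003])), (array([371., 246.]), 0.42, array([ 0.537, -0.283]))]
rest scene [(array([203., 212.]), 0.82, array([ 0.513, -0.293])), (array([371., 241.]), 0.37, array([0.517, 0.284]))]
rest top [(array([369., 251.]), 0.66, array([ 0.522, -0.277]))]
flask1 scene [(array([181., 208.]), 0.9, array([ 0.557, -0.353])), (array([197., 213.]), 0.9, array([ 0.57 , -0.287])), (array([176., 223.]), 0.83, array([ 0.647, -0.325])), (array([221., 217.]), 0.6, array([ 0.568, -0.203]))]
flask1 top [(array([385., 209.]), 0.93, array([ 0.639, -0.323])), (array([372., 242.]), 0.88, array([ 0.545, -0.279])), (array([346., 246.]), 0.73, array([ 0.534, -0.208])), (array([402., 246.]), 0.59, array([ 0.532, -0.362]))]
```

View pics/scene1.png

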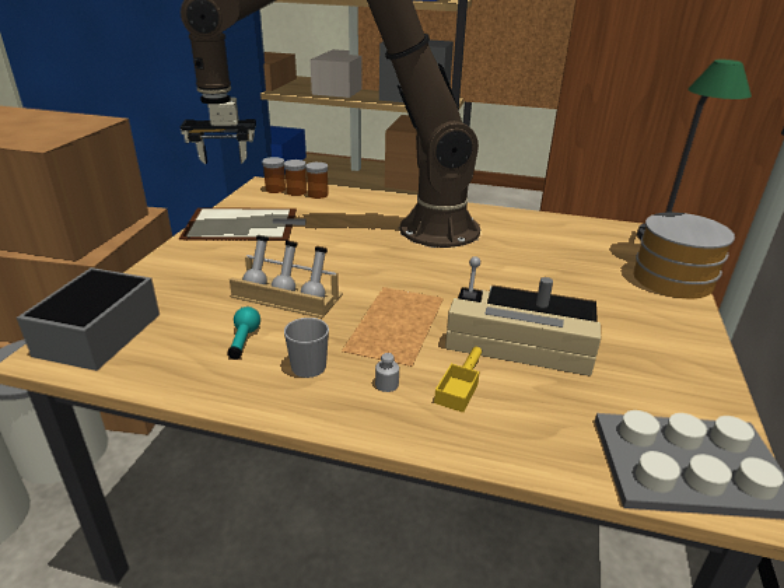

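View pics/top1.png

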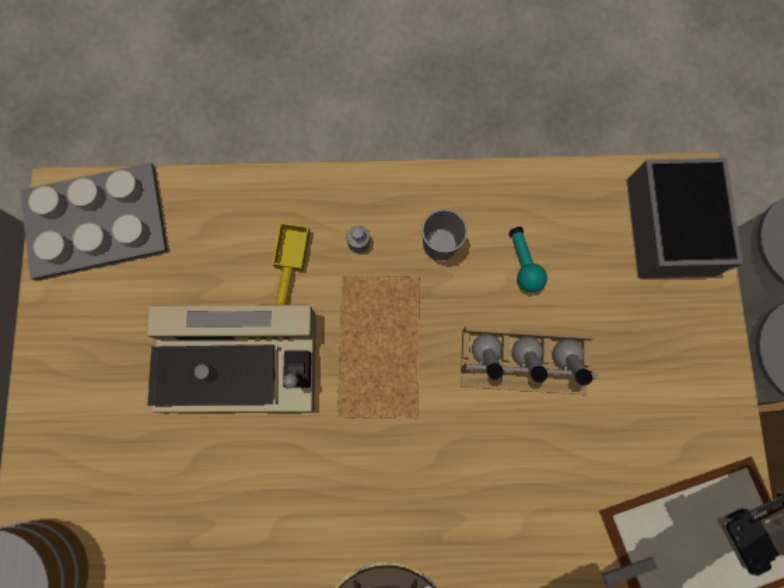

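All three flasks are in the rest: balls near scaled-top (487,348), (527,350) and (569,352), leaning toward the robot. The cover is on the meter at left with its peg at (202,371), and the mat lies along world x between them. The turquoise look-alike is at (531,278). Next I'll refine the poses.

Run:
```python
from h import *
def rect(c,q,z):
    for r in arm.regions_of(c,q)[:2]:
        m=r["region"].astype(np.uint8);cs,_=cv2.findContours(m,0,2);k=max(cs,key=cv2.contourArea)[:,0]
        P=np.array([at(c,p,z)[:2] for p in k.astype(float)])*1000
        (cx,cy),(w,h),a=cv2.minAreaRect(P.astype(np.float32))
        print(c,q,round(r["conf"],2),len(k),np.round([cx,cy,w,h,a],1))
rect("top","mat",.003);rect("scene","mat",.003);rect("top","cover",.075);rect("scene","cover",.075);rect("top","meter",.05);rect("top","rest",.025)
for c in("top","scene"):
    for r in arm.regions_of(c,"flask1"):
        m=r["region"];ys,xs=np.nonzero(m);pts=np.c_[xs,ys].astype(float)
        cs,_=cv2.findContours(m.astype(np.uint8),0,2)
        d=cv2.distanceTransform(m.astype(np.uint8),2,5);b=np.unravel_index(d.argmax(),d.shape)[::-1]
        far=pts[((pts-b)**2).sum(1).argmax()]
        print(c,"flask",round(r["conf"],2),b,round(d.max(),1),at(c,b,.042)[:2].round(3),"tip",far,at(c,far,.135)[:2].round(3))
# peg in top crop; stereo by place of known pixel
p=np.array([202,371])/1.4;print("peg top@.14",at("top",p,.14))
p=np.array([545,281])/1.4;print("peg scene@.14",at("scene",p,.14))
print("stoppers top@.14",[at("top",np.array(q)/1.4,.14)[:2].round(3) for q in((494,371),(539,374),(584,377))])
print(R.from_rotvec(arm.observe()["ee_rot"]).as_matrix().round(3))
```

```text
top mat 0.68 48 [543.7   4.4 159.1 293.   88. ]
scene mat 0.63 99 [546.2   1.8 160.8 293.7  87.2]
top cover 0.8 29 [483.4 323.1 240.5 113.9  88.7]
scene cover 0.63 67 [434.1 321.  231.7 167.3  88.6]
top meter 0.91 57 [517.6 295.1 332.9 213.6  88.9]
top rest 0.84 70 [ 503.3 -289.5  260.4  122.2   85. ]
top flask 0.8 (np.int64(376), np.int64(250)) 10.2 [ 0.52  -0.287] tip [389. 271.] [ 0.455 -0.293]
top flask 0.79 (np.int64(405), np.int64(252)) 10.6 [ 0.513 -0.366] tip [420. 274.] [ 0.446 -0.369]
top flask 0.66 (np.int64(347), np.int64(249)) 10.8 [ 0.525 -0.207] tip [355. 270.] [ 0.46  -0.208]
top flask 0.66 (np.int64(379), np.int64(198)) 9.8 [ 0.667 -0.306] tip [367. 163.] [ 0.741 -0.257]
scene flask 0.88 (np.int64(201), np.int64(201)) 5.0 [ 0.51  -0.299] tip [208. 171.] [ 0.461 -0.287]
scene flask 0.78 (np.int64(176), np.int64(228)) 9.4 [ 0.686 -0.304] tip [167. 255.] [ 0.924 -0.196]
scene flask 0.72 (np.int64(182), np.int64(195)) 6.4 [ 0.491 -0.38 ] tip [188. 168.] [ 0.46  -0.362]
scene flask 0.66 (np.int64(224), np.int64(204)) 5.4 [ 0.505 -0.216] tip [230. 176.] [ 0.473 -0.203]
peg top@.14 [0.48340607 0.32117822 0.14      ]
peg scene@.14 [0.49330769 0.31845451 0.14      ]
stoppers top@.14 [array([ 0.472, -0.202]), array([ 0.465, -0.282]), array([ 0.458, -0.362])]
[[ 0.925  0.379  0.   ]
 [ 0.379 -0.925 -0.   ]
 [-0.     0.    -1.   ]]
```

>>> move_arm([
  {"tx":0.0236,"ty":-0.0307},
  {"tx":0.0236,"ty":-0.0307},
  {"tx":0.0236,"ty":-0.0307},
  {"tx":0.0236,"ty":-0.0307},
  {"tx":0.0236,"ty":-0.0307},
  {"tx":0.0236,"ty":-0.0307},
  {"tx":0.0236,"ty":-0.0307},
  {"tx":0.0236,"ty":-0.0307},
  {"tx":0.0236,"ty":-0.0307},
  {"tx":0.0236,"ty":-0.0307},
  {"tx":0.0236,"ty":-0.0307},
  {"tx":0.0236,"ty":-0.0307},
], gripper=-1)

```text
invalid input
```

>>> move_arm([
  {"tx":0.0236,"ty":-0.0307},
  {"tx":0.0236,"ty":-0.0307},
  {"tx":0.0236,"ty":-0.0307},
  {"tx":0.0236,"ty":-0.0307},
  {"tx":0.0236,"ty":-0.0307},
  {"tx":0.0236,"ty":-0.0307},
  {"tx":0.0236,"ty":-0.0307},
  {"tx":0.0236,"ty":-0.0307},
  {"tx":0.0236,"ty":-0.0307},
  {"tx":0.0236,"ty":-0.0307},
  {"tx":0.0236,"ty":-0.0307},
  {"tx":0.0236,"ty":-0.0307},
])

```text
invalid input
```

```bash
cat >> h.py <<'E'
def go(p,g=None):
    "shift to world TCP p in tool axes (m)"
    s=arm.observe();M=R.from_rotvec(s["ee_rot"]).as_matrix();d=M.T@(np.array(p)-s["position"])
    print("t",round(s["clock"],1),"pos",s["position"].round(4),"thx",np.degrees(np.arctan2(M[1,0],M[0,0])).round(1),"F",s["force"].round(1),"w",round(s["width"],3),"gf",s["gripper_force"],"-> tool shift",d.round(4))
E
python3 - <<'E'
from h import *
go([.4834,.3212,.1])
print(arm.observe()["joints"].round(2))
cal=arm.calibration("wrist");save("wrist","w1.png")
for p,f in places("wrist","cover"): print(p,f,at("wrist",p,.07,cal))
print("predicted peg top px",proj("wrist",[.4834,.3212,.14],cal))
E
```

```text
t 1.4 pos [ 0.2369 -0.5784  0.2267] thx 22.3 F [ 0.2 -0.2  0.2] w 0.997 gf 0.0 -> tool shift [ 0.5691 -0.739   0.1267]
[ 1.08  0.43  0.03  1.57 -0.01  1.13 -0.08]
predicted peg top px [363.03606015 272.81658429]
```

View pics/w1.png

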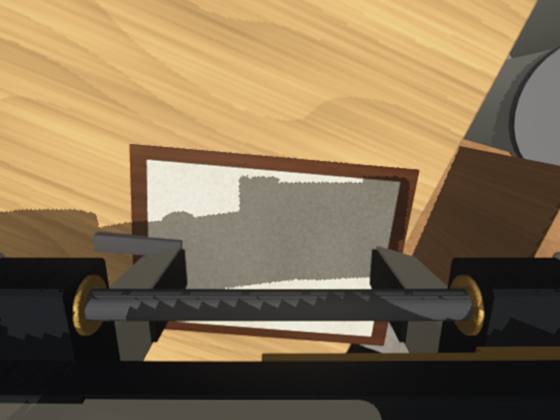

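The move was refused, so the picture only shows the clipboard under the start pose. I'll retry with every field given.

>>> move_arm([
  {"tx":0.0236,"ty":-0.0307,"tz":0,"twist":0},
  {"tx":0.0236,"ty":-0.0307,"tz":0,"twist":0},
  {"tx":0.0236,"ty":-0.0307,"tz":0,"twist":0},
  {"tx":0.0236,"ty":-0.0307,"tz":0,"twist":0},
  {"tx":0.0236,"ty":-0.0307,"tz":0,"twist":0},
  {"tx":0.0236,"ty":-0.0307,"tz":0,"twist":0},
  {"tx":0.0236,"ty":-0.0307,"tz":0,"twist":0},
  {"tx":0.0236,"ty":-0.0307,"tz":0,"twist":0},
  {"tx":0.0236,"ty":-0.0307,"tz":0,"twist":0},
  {"tx":0.0236,"ty":-0.0307,"tz":0,"twist":0},
  {"tx":0.0236,"ty":-0.0307,"tz":0,"twist":0},
  {"tx":0.0236,"ty":-0.0307,"tz":0,"twist":0},
], gripper=-1, squeeze=20)

```text
clock: 2.7
position: [0.3596, -0.1287, 0.227]
ee_rot: [3.082, 0.606, 0.001]
force: [1.3, 0.9, -0.9]
width: 0.999
gripper_force: 0.0
```

>>> move_arm([
  {"tx":0.0236,"ty":-0.0307,"tz":0,"twist":0},
  {"tx":0.0236,"ty":-0.0307,"tz":0,"twist":0},
  {"tx":0.0236,"ty":-0.0307,"tz":0,"twist":0},
  {"tx":0.0236,"ty":-0.0307,"tz":0,"twist":0},
  {"tx":0.0236,"ty":-0.0307,"tz":0,"twist":0},
  {"tx":0.0236,"ty":-0.0307,"tz":0,"twist":0},
  {"tx":0.0236,"ty":-0.0307,"tz":0,"twist":0},
  {"tx":0.0236,"ty":-0.0307,"tz":0,"twist":0},
  {"tx":0.0236,"ty":-0.0307,"tz":0,"twist":0},
  {"tx":0.0236,"ty":-0.0307,"tz":0,"twist":0},
  {"tx":0.0236,"ty":-0.0307,"tz":0,"twist":0},
  {"tx":0.0236,"ty":-0.0307,"tz":0,"twist":0},
])

```text
clock: 3.9
position: [0.4822, 0.3196, 0.2267]
ee_rot: [3.082, 0.606, 0.0]
force: [0.6, -0.5, 1.0]
width: 0.999
gripper_force: 0.0
```

Run:
```python
from h import *
go([.4834,.3212,.1])
print(arm.observe()["joints"].round(2))
cal=arm.calibration("wrist");save("wrist","w2.png")
for p,f in places("wrist","cover"): print(p,f,at("wrist",p,.07,cal))
print("predicted peg top px",proj("wrist",[.4834,.3212,.14],cal))
```

```text
t 3.9 pos [0.4822 0.3196 0.2267] thx 22.2 F [ 0.6 -0.5  1. ] w 0.999 gf 0.0 -> tool shift [ 0.0017 -0.0011  0.1267]
[-0.26  0.42 -0.58  1.65  0.25  1.14 -2.09]
[277.2   191.604] 0.93 [0.4835406  0.32152255 0.07      ]
[545.216 233.688] 0.4 [0.54357987 0.06456803 0.07      ]
predicted peg top px [277.33374922 213.36060727]
```

View pics/w2.png

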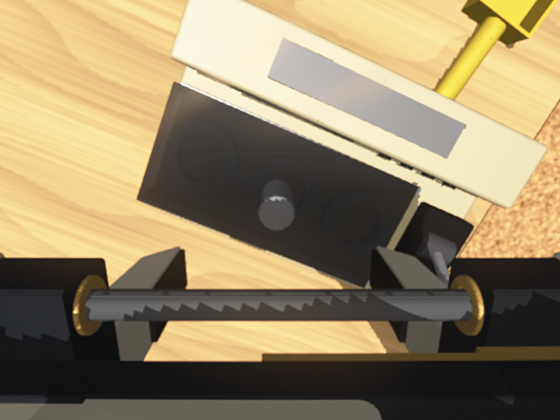

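The wrist view agrees with the estimate: peg top at (277,212), cover still on the meter. Descending to grip it.

>>> move_arm([
  {"tx":0.002,"ty":-0.001,"tz":0.035,"twist":0},
  {"tx":0,"ty":0,"tz":0.035,"twist":0},
  {"tx":0,"ty":0,"tz":0.035,"twist":0},
  {"tx":0,"ty":0,"tz":0.02,"twist":0},
  {"tx":0,"ty":0,"tz":0.006,"twist":0},
])

```text
clock: 4.5
position: [0.4822, 0.3182, 0.0934]
ee_rot: [3.081, 0.606, -0.006]
force: [0.6, -0.5, -0.2]
width: 1.004
gripper_force: 0.0
```

>>> move_arm([
  {"tx":0,"ty":0,"tz":0,"twist":0},
  {"tx":0,"ty":0,"tz":0,"twist":0},
  {"tx":0,"ty":0,"tz":0,"twist":0},
  {"tx":0,"ty":0,"tz":0,"twist":0},
  {"tx":0,"ty":0,"tz":0,"twist":0},
  {"tx":0,"ty":0,"tz":0,"twist":0},
  {"tx":0,"ty":0,"tz":0,"twist":0},
  {"tx":0,"ty":0,"tz":0,"twist":0},
], gripper=1, squeeze=30)

```text
clock: 5.3
position: [0.4833, 0.3198, 0.0957]
ee_rot: [3.082, 0.607, -0.0]
force: [0.4, -0.2, -0.3]
width: 0.354
gripper_force: 0.0
```

>>> move_arm([
  {"tx":0,"ty":0,"tz":-0.01,"twist":0},
  {"tx":0,"ty":0,"tz":-0.025,"twist":0},
  {"tx":0,"ty":0,"tz":-0.035,"twist":0},
  {"tx":0,"ty":0,"tz":-0.03,"twist":0},
  {"tx":0,"ty":0,"tz":0,"twist":0},
])

```text
clock: 5.8
position: [0.4848, 0.3217, 0.2004]
ee_rot: [-3.079, -0.606, -0.01]
force: [0.9, 0.2, -2.6]
width: 0.303
gripper_force: 30.0
```

Run:
```python
from h import *
go([.545,.003,.19])
```

```text
t 5.8 pos [0.4848 0.3217 0.2004] thx 22.3 F [ 0.9  0.2 -2.6] w 0.303 gf 29.99782830476761 -> tool shift [-0.0652  0.3177  0.0094]
```

>>> move_arm([
  {"tx":-0.0065,"ty":0.0318,"tz":0,"twist":0},
  {"tx":-0.0065,"ty":0.0318,"tz":0,"twist":0},
  {"tx":-0.0065,"ty":0.0318,"tz":0,"twist":0},
  {"tx":-0.0065,"ty":0.0318,"tz":0,"twist":0},
  {"tx":-0.0065,"ty":0.0318,"tz":0,"twist":0},
  {"tx":-0.0065,"ty":0.0318,"tz":0,"twist":0},
  {"tx":-0.0065,"ty":0.0318,"tz":0,"twist":0},
  {"tx":-0.0065,"ty":0.0318,"tz":0,"twist":0},
  {"tx":-0.0065,"ty":0.0318,"tz":0,"twist":0},
  {"tx":-0.0065,"ty":0.0318,"tz":0,"twist":0},
])

```text
clock: 6.8
position: [0.5431, -0.0006, 0.1951]
ee_rot: [-3.082, -0.607, 0.002]
force: [0.7, -0.8, -2.5]
width: 0.297
gripper_force: 30.0
```

>>> move_arm([
  {"tx":0,"ty":0,"tz":0,"twist":-0.083},
  {"tx":0,"ty":0,"tz":0,"twist":-0.083},
  {"tx":0,"ty":0,"tz":0,"twist":-0.083},
  {"tx":0,"ty":0,"tz":0,"twist":-0.083},
  {"tx":0,"ty":0,"tz":0,"twist":-0.083},
  {"tx":0,"ty":0,"tz":0,"twist":-0.083},
  {"tx":0,"ty":0,"tz":0,"twist":-0.083},
  {"tx":0,"ty":0,"tz":0,"twist":-0.083},
  {"tx":0,"ty":0,"tz":0,"twist":-0.083},
  {"tx":0,"ty":0,"tz":0,"twist":-0.083},
  {"tx":0,"ty":0,"tz":0,"twist":-0.083},
  {"tx":0,"ty":0,"tz":0,"twist":-0.083},
])

```text
clock: 8.0
position: [0.543, 0.0007, 0.195]
ee_rot: [-1.751, -2.607, 0.002]
force: [-0.0, -0.2, -1.8]
width: 0.3
gripper_force: 30.0
```

Run:
```python
from h import *
go([.545,.003,.035])
save("top","t2.png",(80,140,460,330),2)
save("scene","s2.png")
for z in(.17,.175):
  for r in arm.regions_of("top","cover")[:1]:
    m=r["region"].astype(np.uint8);cs,_=cv2.findContours(m,0,2);k=np.vstack(cs)[:,0]
    P=np.array([at("top",p,z)[:2] for p in k.astype(float)])*1000
    print(r["conf"],np.round(np.r_[tuple(map(np.atleast_1d,cv2.minAreaRect(P.astype(np.float32))))],1))
```

```text
t 8.0 pos [0.543  0.0007 0.195 ] thx 112.2 F [-0.  -0.2 -1.8] w 0.3 gf 29.995840787887573 -> tool shift [0.0013 0.003  0.16  ]
0.74 [493.1  12.9  91.9 135.8  89.4]
0.74 [492.5  12.8  91.5 135.2  89.4]
```

View pics/t2.png

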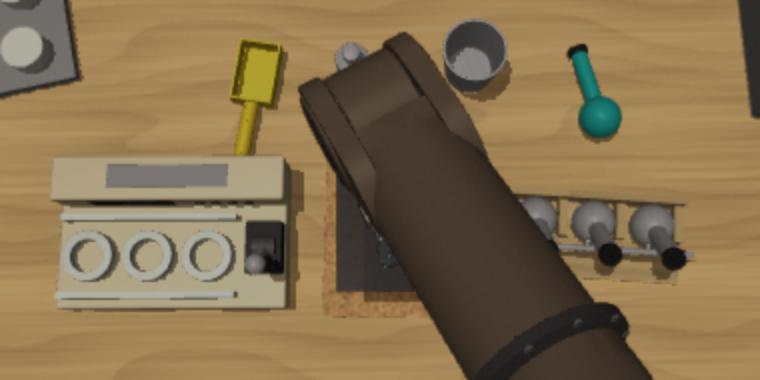

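The cover hangs over the mat, the three white rings on the meter are clear, and the arm hides part of the view. Lowering it.

>>> move_arm([
  {"tx":0.001,"ty":0.002,"tz":0.04,"twist":0},
  {"tx":0,"ty":0,"tz":0.04,"twist":0},
  {"tx":0,"ty":0,"tz":0.04,"twist":0},
  {"tx":0,"ty":0,"tz":0.025,"twist":0},
  {"tx":0,"ty":0,"tz":0.005,"twist":0},
  {"tx":0,"ty":0,"tz":0.0,"twist":0},
])

```text
clock: 8.8
position: [0.5449, 0.0027, 0.0455]
ee_rot: [-1.76, -2.601, 0.001]
force: [0.8, 0.4, -1.4]
width: 0.298
gripper_force: 30.0
```

>>> move_arm([
  {"tx":0,"ty":0,"tz":0.004,"twist":0},
  {"tx":0,"ty":0,"tz":0.004,"twist":0},
  {"tx":0,"ty":0,"tz":0,"twist":0},
])

```text
clock: 9.1
position: [0.5455, 0.0024, 0.0382]
ee_rot: [1.759, 2.602, 0.0]
force: [-0.4, 0.4, -2.1]
width: 0.299
gripper_force: 30.0
```

>>> move_arm([
  {"tx":0,"ty":0,"tz":0.003,"twist":0},
  {"tx":0,"ty":0,"tz":0,"twist":0},
])

```text
clock: 9.3
position: [0.5451, 0.0024, 0.0347]
ee_rot: [1.759, 2.603, -0.0]
force: [-0.0, -0.0, -2.7]
width: 0.301
gripper_force: 30.0
```

>>> move_arm([
  {"tx":0,"ty":0,"tz":0.003,"twist":0},
  {"tx":0,"ty":0,"tz":0,"twist":0},
])

```text
clock: 9.5
position: [0.5455, 0.0026, 0.0325]
ee_rot: [1.758, 2.602, -0.0]
force: [-2.9, -1.5, 8.4]
width: 0.3
gripper_force: 30.0
```

>>> move_arm([
  {"tx":0,"ty":0,"tz":0.002,"twist":0},
  {"tx":0,"ty":0,"tz":0,"twist":0},
])

```text
clock: 9.7
position: [0.5455, 0.0025, 0.0319]
ee_rot: [1.757, 2.601, -0.001]
force: [-9.3, -3.1, 28.1]
width: 0.3
gripper_force: 30.0
```

>>> move_arm([
  {"tx":0,"ty":0,"tz":-0.0025,"twist":0},
  {"tx":0,"ty":0,"tz":0,"twist":0},
  {"tx":0,"ty":0,"tz":0,"twist":0},
  {"tx":0,"ty":0,"tz":0,"twist":0},
  {"tx":0,"ty":0,"tz":0,"twist":0},
  {"tx":0,"ty":0,"tz":0,"twist":0},
  {"tx":0,"ty":0,"tz":0,"twist":0},
], gripper=-1)

```text
clock: 10.4
position: [0.5451, 0.0026, 0.0321]
ee_rot: [-1.759, -2.603, 0.0]
force: [0.4, -0.2, 0.4]
width: 0.865
gripper_force: 0.0
```

>>> move_arm([
  {"tx":0,"ty":0,"tz":-0.03,"twist":0},
  {"tx":0,"ty":0,"tz":-0.05,"twist":0},
  {"tx":0,"ty":0,"tz":-0.05,"twist":0},
  {"tx":0,"ty":0,"tz":-0.05,"twist":-0.087},
  {"tx":0,"ty":0,"tz":-0.02,"twist":-0.087},
  {"tx":0,"ty":0,"tz":0,"twist":-0.087},
  {"tx":0,"ty":0,"tz":0,"twist":-0.087},
  {"tx":0,"ty":0,"tz":0,"twist":-0.087},
  {"tx":0,"ty":0,"tz":0,"twist":-0.087},
  {"tx":0,"ty":0,"tz":0,"twist":-0.087},
  {"tx":0,"ty":0,"tz":0,"twist":-0.088},
])

```text
clock: 11.5
position: [0.545, 0.0025, 0.2322]
ee_rot: [-0.138, -3.138, 0.0]
force: [-0.3, -0.1, 0.9]
width: 0.999
gripper_force: 0.0
```

Run:
```python
from h import *
go([.4785,-.283,.23])
for i in(1,2,3):
  for c in("top","scene"):
    print(i,c,[(p.round(0),f,at(c,p,.07).round(4)[:2]) for p,f in places(c,"ring%d"%i)])
# ring blobs: white rings in top
im=arm.get_image("top");hsv=cv2.cvtColor(im,cv2.COLOR_RGB2HSV)
g=cv2.cvtColor(im,cv2.COLOR_RGB2GRAY)
c=cv2.HoughCircles(cv2.resize(g[225:300,100:230],None,fx=4,fy=4,interpolation=2),cv2.HOUGH_GRADIENT,1,60,param1=100,param2=25,minRadius=35,maxRadius=60)
if c is not None:
  for x,y,r in c[0]: print("hough",r/4,at("top",((x+1.5)/4+100,(y+1.5)/4+225),.07).round(4))
save("top","t3.png",(80,140,460,330),2)
```

```text
t 11.5 pos [0.545  0.0025 0.2322] thx 175.0 F [-0.3 -0.1  0.9] w 0.999 gf 0.0 -> tool shift [ 0.0412 -0.2902  0.0022]
1 top [(array([151., 267.]), 0.84, array([0.4839, 0.3247])), (array([121., 262.]), 0.79, array([0.4986, 0.4044])), (array([189., 266.]), 0.76, array([0.4861, 0.2227]))]
1 scene [(array([410., 224.]), 0.82, array([0.4959, 0.3923])), (array([381., 221.]), 0.74, array([0.5045, 0.3058])), (array([358., 215.]), 0.59, array([0.4881, 0.2334]))]
2 top [(array([151., 267.]), 0.84, array([0.4839, 0.3247])), (array([121., 262.]), 0.79, array([0.4986, 0.4044])), (array([189., 266.]), 0.76, array([0.4861, 0.2227]))]
2 scene [(array([410., 224.]), 0.82, array([0.4959, 0.3923])), (array([381., 221.]), 0.74, array([0.5045, 0.3058])), (array([358., 215.]), 0.59, array([0.4881, 0.2334]))]
3 top [(array([151., 267.]), 0.84, array([0.4839, 0.3247])), (array([121., 262.]), 0.79, array([0.4986, 0.4044])), (array([189., 266.]), 0.76, array([0.4861, 0.2227]))]
3 scene [(array([410., 224.]), 0.82, array([0.4959, 0.3923])), (array([381., 221.]), 0.74, array([0.5045, 0.3058])), (array([358., 215.]), 0.59, array([0.4881, 0.2334]))]
hough 12.85 [0.4838 0.3182 0.07  ]
hough 12.3 [0.4842 0.3963 0.07  ]
hough 12.675 [0.4792 0.2306 0.07  ]
```

View pics/t3.png

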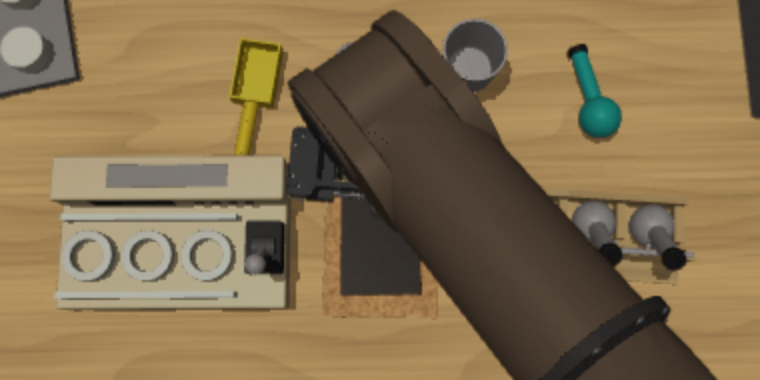

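The cover lies on the mat inside its margins, as far as the arm lets me see. Rings are at crop (88,256), (148,256) and (207,256). Going over the flask nearest the mat.

>>> move_arm([
  {"tx":0.007,"ty":-0.035,"tz":0,"twist":0},
  {"tx":0.007,"ty":-0.035,"tz":0,"twist":0},
  {"tx":0.007,"ty":-0.035,"tz":0,"twist":0},
  {"tx":0.007,"ty":-0.035,"tz":0,"twist":0},
  {"tx":0.007,"ty":-0.035,"tz":0,"twist":0},
  {"tx":0.006,"ty":-0.035,"tz":0,"twist":0},
  {"tx":0,"ty":0,"tz":0,"twist":0},
], gripper=0)

```text
clock: 12.6
position: [0.4831, -0.2084, 0.2314]
ee_rot: [-0.161, -3.136, 0.003]
force: [-0.4, -0.1, -0.6]
width: 0.507
gripper_force: 0.0
```

Run:
```python
from h import *
print(at("top",(124,268),.07),at("top",(154,268),.07),at("top",(183.5,268),.07))
go([.4855,-.203,.097])
cal=arm.calibration("wrist");save("wrist","w3.png")
for n,(x,y) in enumerate([(.472,-.202),(.465,-.282),(.458,-.362)]):
    print(n,"stopper px",proj("wrist",[x,y,.139],cal).round(0),"neck115",proj("wrist",[x+.0135,y-.001,.116],cal).round(0),"ball",proj("wrist",[x+.056,y-.005,.042],cal).round(0))
```

```text
[0.48356693 0.39560319 0.07      ] [0.48177665 0.31546102 0.07      ] [0.48002534 0.23666642 0.07      ]
t 12.6 pos [ 0.4831 -0.2084  0.2314] thx 174.1 F [-0.4 -0.1 -0.6] w 0.507 gf 0.0 -> tool shift [-0.0021  0.0059  0.1344]
0 stopper px [284. 199.] neck115 [284. 208.] ball [283. 228.]
1 stopper px [177. 200.] neck115 [187. 209.] ball [208. 229.]
2 stopper px [ 71. 202.] neck115 [ 90. 211.] ball [133. 230.]
```

View pics/w3.png

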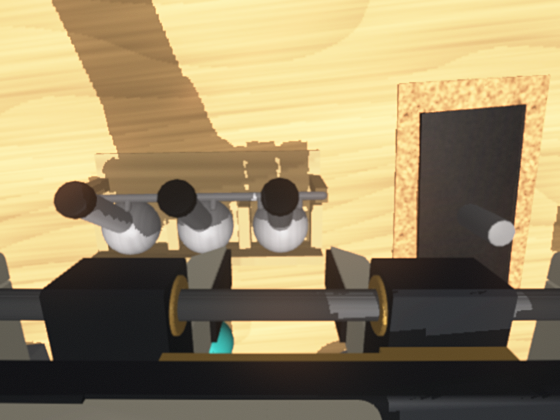

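The wrist view shows all three flasks where predicted, with stoppers at (280,197), (177,199) and (75,200), and the cover inside the mat at right. Descending onto the first neck.

>>> move_arm([
  {"tx":0,"ty":0.0025,"tz":0.03,"twist":0},
  {"tx":0,"ty":0,"tz":0.03,"twist":0},
  {"tx":0,"ty":0,"tz":0.03,"twist":0},
  {"tx":0,"ty":0,"tz":0.03,"twist":0},
  {"tx":0,"ty":0,"tz":0.014,"twist":0},
  {"tx":0,"ty":0,"tz":0,"twist":0},
  {"tx":0,"ty":0,"tz":0,"twist":0},
])

```text
clock: 13.35
position: [0.4858, -0.1995, 0.0993]
ee_rot: [0.146, 3.137, 0.0]
force: [0.2, 0.0, 0.5]
width: 0.499
gripper_force: 0.0
```

>>> move_arm([
  {"tx":0,"ty":0,"tz":0,"twist":0},
  {"tx":0,"ty":0,"tz":0,"twist":0},
  {"tx":0,"ty":0,"tz":0,"twist":0},
  {"tx":0,"ty":0,"tz":0,"twist":0},
  {"tx":0,"ty":0,"tz":0,"twist":0},
  {"tx":0,"ty":0,"tz":0,"twist":0},
  {"tx":0,"ty":0,"tz":0,"twist":0},
], gripper=1, squeeze=25)

```text
clock: 14.05
position: [0.4854, -0.2004, 0.099]
ee_rot: [0.147, 3.137, -0.001]
force: [-1.0, -0.9, 5.9]
width: 0.297
gripper_force: 24.9
```

>>> move_arm([
  {"tx":0,"ty":0,"tz":-0.01,"twist":0},
  {"tx":0,"ty":0,"tz":-0.02,"twist":0},
  {"tx":0,"ty":0,"tz":-0.03,"twist":0},
  {"tx":0,"ty":0,"tz":-0.03,"twist":0},
  {"tx":0,"ty":0,"tz":-0.03,"twist":0},
  {"tx":0,"ty":0,"tz":-0.03,"twist":0},
  {"tx":0,"ty":0,"tz":-0.01,"twist":0},
  {"tx":0,"ty":0,"tz":0,"twist":0},
])

```text
clock: 14.85
position: [0.4854, -0.2001, 0.2594]
ee_rot: [0.147, 3.136, -0.002]
force: [0.3, -0.3, -3.2]
width: 0.258
gripper_force: 25.1
```

Run:
```python
from h import *
go([.4836,.3955,.29])
save("scene","s3.png",(100,60,380,270),2.5)
```

```text
t 14.8 pos [ 0.4854 -0.2001  0.2594] thx 174.6 F [ 0.3 -0.3 -3.2] w 0.258 gf 25.080298706889153 -> tool shift [ 0.0575  0.5928 -0.0313]
```

View pics/s3.png

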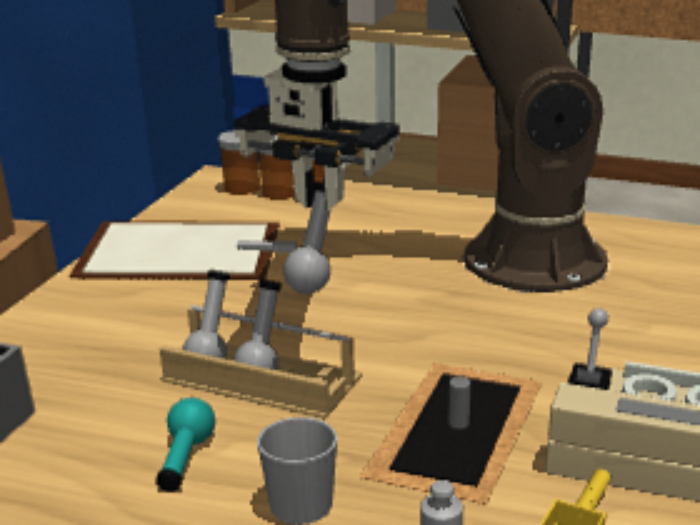

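Flask 1 is held firmly, still tilted, with its ball at (307,270), and the cover is well inside the mat. I'll shift over the gap and ease the grip so it swings upright.

>>> move_arm([
  {"tx":0.004,"ty":0.04,"tz":-0.005,"twist":0},
  {"tx":0.004,"ty":0.04,"tz":-0.005,"twist":0},
  {"tx":0,"ty":0.02,"tz":0,"twist":0},
  {"tx":0,"ty":0,"tz":0,"twist":0},
  {"tx":0,"ty":0,"tz":0,"twist":0},
  {"tx":0,"ty":0,"tz":0,"twist":0},
])

```text
clock: 15.5
position: [0.4857, -0.1012, 0.267]
ee_rot: [-0.149, -3.136, 0.0]
force: [-0.6, 0.2, -2.4]
width: 0.255
gripper_force: 25.2
```

```bash
cat >> h.py <<'E'
def tilt(cam="scene"):
    s=arm.observe();gp=s["position"]+[0,0,.019];arm.get_image(cam);g=proj(cam,gp)
    best=None
    for r in arm.regions_of(cam,"flask1"):
        m=r["region"].astype(np.uint8);d=cv2.distanceTransform(m,2,5);b=np.array(np.unravel_index(d.argmax(),d.shape)[::-1])
        if best is None or np.hypot(*(b-g))<np.hypot(*(best-g)): best=b
    print("grasp px",g.round(1),"ball px",best,"expected upright",proj(cam,gp-[0,0,.085]).round(1),"tilt30",proj(cam,gp+[.0425,0,-.074]).round(1),"torque",np.round(s["ft_torque"],3),"gf",round(s["gripper_force"],1),"w",round(s["width"],3),"F",s["force"].round(1))
E
python3 -c "
from h import *
tilt()"
```

```text
grasp px [257.7 138.1] ball px [252 169] expected upright [257.8 163.4] tilt30 [253.6 165.7] torque [ 0.084 -0.129 -0.013] gf 25.2 w 0.255 F [-0.6  0.2 -2.4]
```

>>> move_arm([
  {"tx":0,"ty":0,"tz":0,"twist":0},
  {"tx":0,"ty":0,"tz":0,"twist":0},
  {"tx":0,"ty":0,"tz":0,"twist":0},
  {"tx":0,"ty":0,"tz":0,"twist":0},
  {"tx":0,"ty":0,"tz":0,"twist":0},
], squeeze=8)

```text
clock: 16.1
position: [0.4865, -0.0998, 0.2685]
ee_rot: [0.147, 3.138, -0.0]
force: [0.1, -0.2, 0.5]
width: 0.018
gripper_force: 0.0
```

```bash
python3 -c "
from h import *
tilt()"
```

```text
grasp px [258.  137.8] ball px [262 203] expected upright [258.1 163.1] tilt30 [254.  165.4] torque [ 0.096 -0.144 -0.015] gf 0.0 w 0.018 F [ 0.1 -0.2  0.5]
```

Run:
```python
from h import *
s=save("scene","s4.png",(100,60,380,270),2.5)
for c in("top","scene"):
  print(c,[(p.round(0),f,at(c,p,.03).round(3)[:2]) for p,f in places(c,"flask1")],[(p.round(0),f,at(c,p,.003).round(3)[:2]) for p,f in places(c,"cover")])
```

```text
top [(array([386., 206.]), 0.86, array([ 0.646, -0.327])), (array([172., 261.]), 0.64, array([0.503, 0.277])), (array([402., 248.]), 0.59, array([ 0.525, -0.361])), (array([372., 245.]), 0.57, array([ 0.537, -0.279]))] [(array([268., 246.]), 0.87, array([0.542, 0.01 ])), (array([154., 269.]), 0.36, array([0.485, 0.335]))]
scene [(array([199., 211.]), 0.75, array([ 0.555, -0.287])), (array([180., 208.]), 0.68, array([ 0.558, -0.355])), (array([260., 212.]), 0.67, array([ 0.501, -0.09 ])), (array([178., 220.]), 0.58, array([ 0.625, -0.331]))] [(array([283., 226.]), 0.62, array([ 0.522, -0.003]))]
```

View pics/s4.png

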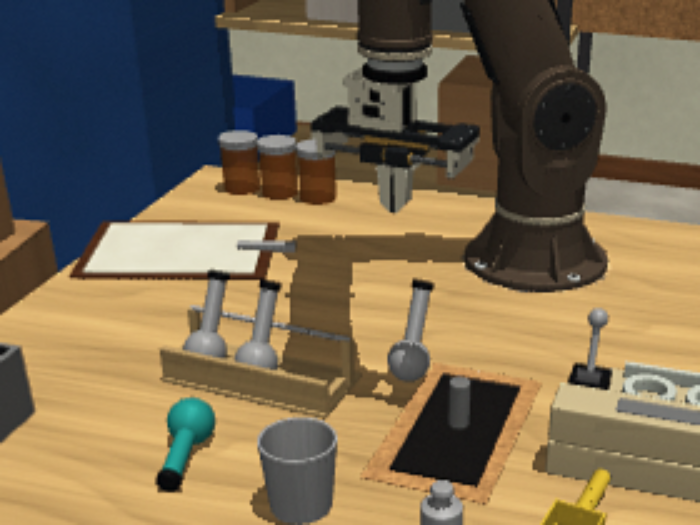

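It slipped out at 8 N and is on the counter beside the mat at (408,360), tilted. I'll wait and see how it settles.

>>> move_arm([
  {"tx":0,"ty":0,"tz":0,"twist":0},
  {"tx":0,"ty":0,"tz":0,"twist":0},
  {"tx":0,"ty":0,"tz":0,"twist":0},
  {"tx":0,"ty":0,"tz":0,"twist":0},
  {"tx":0,"ty":0,"tz":0,"twist":0},
  {"tx":0,"ty":0,"tz":0,"twist":0},
  {"tx":0,"ty":0,"tz":0,"twist":0},
  {"tx":0,"ty":0,"tz":0,"twist":0},
  {"tx":0,"ty":0,"tz":0,"twist":0},
  {"tx":0,"ty":0,"tz":0,"twist":0},
], gripper=-1)

```text
clock: 17.45
position: [0.4863, -0.0999, 0.2682]
ee_rot: [0.147, 3.138, -0.0]
force: [0.6, -1.0, 0.3]
width: 0.826
gripper_force: 0.0
```

Run:
```python
from h import *
cal=arm.calibration("wrist");a=arm.get_image("wrist");b=arm.get_image("scene")[60:270,100:380]
im=np.hstack([cv2.resize(a,(440,330)),cv2.resize(b,(440*330//330,330))])[...,::-1]
cv2.imwrite("pics/c5.png",cv2.resize(im,(800,300)))
print("wrist",[(p.round(0),f,at("wrist",p,.03,cal).round(3)[:2]) for p,f in places("wrist","flask1")])
print("scene",[(p.round(0),f,at("scene",p,.03).round(3)[:2]) for p,f in places("scene","flask1")])
```

```text
wrist [(array([276., 131.]), 0.94, array([ 0.434, -0.097])), (array([ 71., 225.]), 0.93, array([ 0.521, -0.355])), (array([131., 225.]), 0.88, array([ 0.527, -0.281])), (array([364., 213.]), 0.58, array([ 0.538, -0.001]))]
scene [(array([200., 211.]), 0.76, array([ 0.554, -0.285])), (array([181., 208.]), 0.73, array([ 0.558, -0.352])), (array([264., 201.]), 0.64, array([ 0.427, -0.097]))]
```

View pics/c5.png

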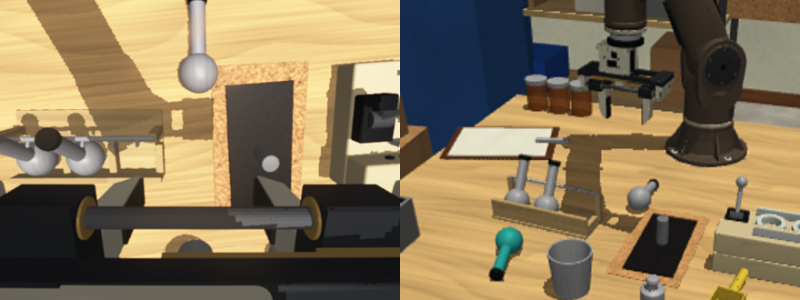

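Flask 1 has toppled toward the robot: ball at left-panel (198,72), neck pointing toward -x. I'll move back for a full view of it.

>>> move_arm([
  {"tx":0.03,"ty":0,"tz":0,"twist":0},
  {"tx":0.03,"ty":0,"tz":0,"twist":0},
  {"tx":0.02,"ty":0,"tz":0,"twist":0},
  {"tx":0,"ty":0,"tz":0,"twist":0},
  {"tx":0,"ty":0,"tz":0,"twist":0},
], gripper=0)

```text
clock: 18.15
position: [0.4069, -0.0929, 0.2685]
ee_rot: [0.149, 3.137, -0.002]
force: [0.1, -0.2, -0.3]
width: 0.62
gripper_force: 0.0
```

Run:
```python
from h import *
cal=arm.calibration("wrist");im=arm.get_image("wrist");cv2.imwrite("pics/w6.png",im[...,::-1])
for r in arm.regions_of("wrist","flask1"):
    m=r["region"].astype(np.uint8)
    d=cv2.distanceTransform(m,2,5);b=np.array(np.unravel_index(d.argmax(),d.shape)[::-1],float)
    ys,xs=np.nonzero(m);pts=np.c_[xs,ys].astype(float);far=pts[((pts-b)**2).sum(1).argmax()]
    B=at("wrist",b,.03,cal);F=at("wrist",far,.016,cal)
    print(round(r["conf"],2),b,far,B.round(3),F.round(3),"len",np.hypot(*(F-B)[:2]).round(3),"dir",np.degrees(np.arctan2(*(F-B)[1::-1])).round(1))
s=arm.observe();print(s["joints"].round(2));go([.355,-.09,.2])
```

```text
0.65 [ 20. 275.] [ 61. 258.] [ 0.501 -0.431  0.03 ] [ 0.488 -0.382  0.016] len 0.05 dir 104.8
0.57 [278. 174.] [272.  70.] [ 0.403 -0.092  0.03 ] [ 0.289 -0.088  0.016] len 0.114 dir 178.0
[ 1.17  0.24 -1.23  1.91  0.25  1.16  1.32]
t 18.2 pos [ 0.4075 -0.0926  0.2684] thx 174.6 F [-0.9  0.4  0.8] w 0.537 gf 0.0 -> tool shift [ 0.0526 -0.0023  0.0684]
```

View pics/w6.png

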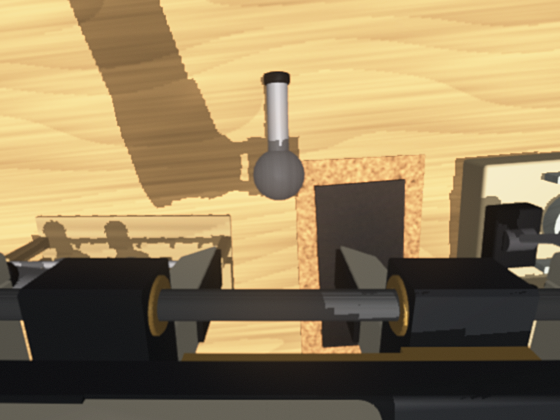

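Flask 1 rests with its ball centre at (278,174), world (0.403, -0.092), and its stopper at (272,72), x about 0.29. That neck is out of reach. I'll flip the wrist, grip the ball, turn the neck to -y on the table, then grip the neck.

>>> move_arm([
  {"tx":0,"ty":0,"tz":0,"twist":0.0833},
  {"tx":0,"ty":0,"tz":0,"twist":0.0833},
  {"tx":0,"ty":0,"tz":0,"twist":0.0833},
  {"tx":0,"ty":0,"tz":0,"twist":0.0833},
  {"tx":0,"ty":0,"tz":0,"twist":0.0833},
  {"tx":0,"ty":0,"tz":0,"twist":0.0833},
  {"tx":0,"ty":0,"tz":0,"twist":0.0833},
  {"tx":0,"ty":0,"tz":0,"twist":0.0833},
  {"tx":0,"ty":0,"tz":0,"twist":0.0833},
  {"tx":0,"ty":0,"tz":0,"twist":0.0833},
  {"tx":0,"ty":0,"tz":0,"twist":0.0833},
  {"tx":0,"ty":0,"tz":0,"twist":0.0833},
], gripper=-0.65)

```text
clock: 19.45
position: [0.4076, -0.0921, 0.2681]
ee_rot: [-2.326, -2.11, -0.001]
force: [0.2, 0.2, -0.3]
width: 0.829
gripper_force: 0.0
```

>>> move_arm([
  {"tx":0,"ty":0,"tz":0,"twist":0.0833},
  {"tx":0,"ty":0,"tz":0,"twist":0.0833},
  {"tx":0,"ty":0,"tz":0,"twist":0.0833},
  {"tx":0,"ty":0,"tz":0,"twist":0.0833},
  {"tx":0,"ty":0,"tz":0,"twist":0.0833},
  {"tx":0,"ty":0,"tz":0,"twist":0.0833},
  {"tx":0,"ty":0,"tz":0,"twist":0.0833},
  {"tx":0,"ty":0,"tz":0,"twist":0.0833},
  {"tx":0,"ty":0,"tz":0,"twist":0.0833},
  {"tx":0,"ty":0,"tz":0,"twist":0.0833},
  {"tx":0,"ty":0,"tz":0,"twist":0.0833},
  {"tx":0,"ty":0,"tz":0,"twist":0.0833},
])

```text
clock: 20.65
position: [0.4076, -0.0922, 0.268]
ee_rot: [-3.137, 0.152, 0.001]
force: [-0.2, -0.1, -0.5]
width: 0.825
gripper_force: 0.0
```

Run:
```python
from h import *
go([.403,-.092,.012]);print(arm.observe()["joints"].round(2))
cal=arm.calibration("wrist");save("wrist","w7.png");print("wrist",[(p.round(0),f,at("wrist",p,.03,cal).round(3)[:2]) for p,f in places("wrist","flask1")])
```

```text
t 20.6 pos [ 0.4076 -0.0922  0.268 ] thx -5.5 F [-0.2 -0.1 -0.5] w 0.825 gf 0.0 -> tool shift [-0.0044  0.0005  0.256 ]
[ 0.77  0.12 -0.73  1.93  0.09  1.12 -1.66]
wrist [(array([520.,  46.]), 0.8, array([ 0.522, -0.359])), (array([447.,  45.]), 0.73, array([ 0.531, -0.282])), (array([277., 154.]), 0.56, array([ 0.434, -0.093]))]
```

>>> move_arm([
  {"tx":-0.0045,"ty":0.0005,"tz":0.04,"twist":0},
  {"tx":0,"ty":0,"tz":0.04,"twist":0},
  {"tx":0,"ty":0,"tz":0.04,"twist":0},
  {"tx":0,"ty":0,"tz":0.04,"twist":0},
  {"tx":0,"ty":0,"tz":0.035,"twist":0},
  {"tx":0,"ty":0,"tz":0.03,"twist":0},
  {"tx":0,"ty":0,"tz":0.02,"twist":0},
  {"tx":0,"ty":0,"tz":0.01,"twist":0},
  {"tx":0,"ty":0,"tz":0,"twist":0},
])

```text
clock: 21.65
position: [0.4019, -0.092, 0.0122]
ee_rot: [-3.138, 0.14, 0.003]
force: [-0.6, 0.6, -0.5]
width: 0.826
gripper_force: 0.0
```

>>> move_arm([
  {"tx":0,"ty":0,"tz":0,"twist":0},
  {"tx":0,"ty":0,"tz":0,"twist":0},
  {"tx":0,"ty":0,"tz":0,"twist":0},
  {"tx":0,"ty":0,"tz":0,"twist":0},
  {"tx":0,"ty":0,"tz":0,"twist":0},
], gripper=1, squeeze=20)

```text
clock: 22.15
position: [0.403, -0.0927, 0.0139]
ee_rot: [3.138, -0.145, 0.003]
force: [0.7, -0.1, 7.8]
width: 0.643
gripper_force: 20.0
```

>>> move_arm([
  {"tx":-0.003,"ty":0,"tz":0,"twist":-0.0833},
  {"tx":-0.003,"ty":0,"tz":0,"twist":-0.0833},
  {"tx":0,"ty":0,"tz":0,"twist":-0.0833},
  {"tx":0,"ty":0,"tz":0,"twist":-0.0833},
  {"tx":0,"ty":0,"tz":0,"twist":-0.0833},
  {"tx":0,"ty":0,"tz":0,"twist":-0.0833},
  {"tx":0,"ty":0,"tz":0,"twist":-0.0833},
  {"tx":0,"ty":0,"tz":0,"twist":-0.0833},
  {"tx":0,"ty":0,"tz":0,"twist":-0.0833},
  {"tx":0,"ty":0,"tz":0,"twist":-0.0833},
  {"tx":0,"ty":0,"tz":0,"twist":-0.0833},
  {"tx":0,"ty":0,"tz":0,"twist":-0.0833},
])

```text
clock: 23.35
position: [0.3971, -0.0926, 0.0139]
ee_rot: [2.315, 2.121, 0.001]
force: [0.3, -0.2, 6.6]
width: 0.641
gripper_force: 20.0
```

>>> move_arm([
  {"tx":0,"ty":0,"tz":0,"twist":0},
  {"tx":0,"ty":0,"tz":0,"twist":0},
  {"tx":0,"ty":0,"tz":0,"twist":0},
  {"tx":0,"ty":0,"tz":-0.02,"twist":0},
  {"tx":0,"ty":0,"tz":-0.05,"twist":0},
  {"tx":0,"ty":0,"tz":-0.05,"twist":0},
  {"tx":0,"ty":0,"tz":-0.05,"twist":0},
  {"tx":0,"ty":0,"tz":-0.02,"twist":0},
  {"tx":-0.04,"ty":0,"tz":0,"twist":0},
  {"tx":-0.04,"ty":0,"tz":0,"twist":0},
  {"tx":-0.04,"ty":0,"tz":0,"twist":0},
  {"tx":-0.04,"ty":0,"tz":0,"twist":0},
], gripper=-0.65)

```text
clock: 24.55
position: [0.3806, -0.2533, 0.2033]
ee_rot: [2.323, 2.114, -0.001]
force: [0.6, -0.1, -0.7]
width: 0.825
gripper_force: 0.0
```

Run:
```python
from h import *
cal=arm.calibration("wrist");save("wrist","w8.png")
def seg(cam,cal):
  for r in arm.regions_of(cam,"flask1"):
    m=r["region"].astype(np.uint8)
    d=cv2.distanceTransform(m,2,5);b=np.array(np.unravel_index(d.argmax(),d.shape)[::-1],float)
    ys,xs=np.nonzero(m);pts=np.c_[xs,ys].astype(float);far=pts[((pts-b)**2).sum(1).argmax()]
    B=at(cam,b,.03,cal);F=at(cam,far,.016,cal)
    print(cam,round(r["conf"],2),b,far,B.round(3),F.round(3),"len",np.hypot(*(F-B)[:2]).round(3),"dir",np.degrees(np.arctan2(*(F-B)[1::-1])).round(1))
seg("wrist",cal)
arm.get_image("scene");seg("scene",None)
go([.397,-.17,.006]);print(arm.observe()["joints"].round(2))
```

```text
wrist 0.82 [559. 221.] [554. 194.] [ 0.661 -0.311  0.03 ] [ 0.663 -0.287  0.016] len 0.025 dir 84.3
wrist 0.72 [432. 215.] [377. 250.] [ 0.532 -0.293  0.03 ] [ 0.48  -0.332  0.016] len 0.065 dir -143.1
wrist 0.58 [280.   0.] [292. 137.] [ 0.397 -0.088  0.03 ] [ 0.399 -0.205  0.016] len 0.116 dir -89.4
wrist 0.53 [377. 347.] [420. 263.] [ 0.474 -0.444  0.03 ] [ 0.526 -0.352  0.016] len 0.106 dir 60.7
scene 0.88 [183. 196.] [187. 168.] [ 0.477 -0.384  0.03 ] [ 0.237 -0.485  0.016] len 0.26 dir -157.2
scene 0.88 [203. 200.] [209. 173.] [ 0.482 -0.305  0.03 ] [ 0.253 -0.381  0.016] len 0.242 dir -161.6
scene 0.65 [267. 197.] [240. 193.] [ 0.395 -0.096  0.03 ] [ 0.372 -0.207  0.016] len 0.113 dir -101.7
t 24.8 pos [ 0.3809 -0.2519  0.2029] thx 84.5 F [-0.   1.6  0.3] w 0.828 gf 0.0 -> tool shift [0.0829 0.0083 0.197 ]
[ 1.38  0.42 -1.17  1.93  0.44  1.08 -0.07]
```

View pics/w8.png

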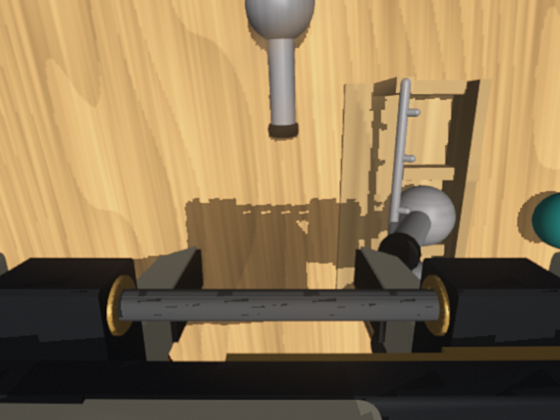

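The neck now points to -y: ball at (280,0), stopper at (283,130). At this spot the gripper body could clip the rest's bar, so I'll grip the ball again and drag the flask a little toward -x/+y.

>>> move_arm([
  {"tx":0.04,"ty":0,"tz":0,"twist":0},
  {"tx":0.04,"ty":0,"tz":0,"twist":0},
  {"tx":0.04,"ty":0,"tz":0,"twist":0},
  {"tx":0.0425,"ty":0,"tz":0,"twist":0},
  {"tx":0,"ty":0,"tz":0.03,"twist":0},
  {"tx":0,"ty":0,"tz":0.04,"twist":0},
  {"tx":0,"ty":0,"tz":0.04,"twist":0},
  {"tx":0,"ty":0,"tz":0.035,"twist":0},
  {"tx":0,"ty":0,"tz":0.025,"twist":0},
  {"tx":0,"ty":0,"tz":0.015,"twist":0},
  {"tx":0,"ty":0,"tz":0.004,"twist":0},
  {"tx":0,"ty":0,"tz":0,"twist":0},
])

```text
clock: 25.95
position: [0.3961, -0.0887, 0.0144]
ee_rot: [-2.32, -2.118, 0.0]
force: [-0.2, -0.3, 0.5]
width: 0.827
gripper_force: 0.0
```

>>> move_arm([
  {"tx":0,"ty":0,"tz":0,"twist":0},
  {"tx":0,"ty":0,"tz":0,"twist":0},
  {"tx":0,"ty":0,"tz":0,"twist":0},
  {"tx":0,"ty":0,"tz":0,"twist":0},
  {"tx":0,"ty":0,"tz":0,"twist":0},
  {"tx":0.005,"ty":-0.006,"tz":0,"twist":0},
  {"tx":0.005,"ty":-0.008,"tz":0,"twist":0},
  {"tx":0.005,"ty":-0.008,"tz":0,"twist":0},
  {"tx":0.005,"ty":-0.004,"tz":0,"twist":0},
  {"tx":0,"ty":0,"tz":0,"twist":0},
], gripper=1, squeeze=20)

```text
clock: 26.95
position: [0.3715, -0.0672, 0.0146]
ee_rot: [2.321, 2.116, -0.001]
force: [-2.5, -2.2, 10.4]
width: 0.645
gripper_force: 20.0
```

>>> move_arm([
  {"tx":0,"ty":0,"tz":0,"twist":0},
  {"tx":0,"ty":0,"tz":0,"twist":0},
  {"tx":0,"ty":0,"tz":0,"twist":0},
  {"tx":0,"ty":0,"tz":-0.02,"twist":0},
  {"tx":0,"ty":0,"tz":-0.03,"twist":0},
  {"tx":0,"ty":0,"tz":-0.04,"twist":0},
  {"tx":0,"ty":0,"tz":-0.04,"twist":0},
  {"tx":0,"ty":0,"tz":-0.04,"twist":0},
  {"tx":-0.03,"ty":0,"tz":0,"twist":0},
  {"tx":-0.03,"ty":0,"tz":0,"twist":0},
  {"tx":-0.03,"ty":0,"tz":0,"twist":0},
  {"tx":0,"ty":0,"tz":0,"twist":0},
], gripper=-0.65)

```text
clock: 28.15
position: [0.363, -0.1607, 0.1837]
ee_rot: [-2.328, -2.109, 0.002]
force: [-0.4, 0.4, -0.0]
width: 0.821
gripper_force: 0.0
```

Run:
```python
from h import *
def seg(cam,cal):
  for r in arm.regions_of(cam,"flask1"):
    m=r["region"].astype(np.uint8)
    d=cv2.distanceTransform(m,2,5);b=np.array(np.unravel_index(d.argmax(),d.shape)[::-1],float)
    ys,xs=np.nonzero(m);pts=np.c_[xs,ys].astype(float);q=((pts-b)**2).sum(1);far=pts[np.argsort(q)[-40:]].mean(0)
    B=at(cam,b,.03,cal);F=at(cam,far,.016,cal)
    if B[0]<.45: print(cam,round(r["conf"],2),b,far,B.round(3),F.round(3),"len",np.hypot(*(F-B)[:2]).round(3),"dir",np.degrees(np.arctan2(*(F-B)[1::-1])).round(1))
cal=arm.calibration("wrist");arm.get_image("wrist");seg("wrist",cal)
arm.get_image("scene");seg("scene",None)
go([.37,-.16,.006]);print(arm.observe()["joints"].round(2))
```

```text
wrist 0.63 [277.  92.] [281.625 216.25 ] [ 0.371 -0.071  0.03 ] [ 0.364 -0.186  0.016] len 0.115 dir -93.4
scene 0.92 [275. 195.] [250.025 193.4  ] [ 0.372 -0.073  0.03 ] [ 0.364 -0.171  0.016] len 0.098 dir -94.9
t 28.4 pos [ 0.3639 -0.1562  0.1841] thx 84.7 F [ 1.  -0.4  0.2] w 0.827 gf 0.0 -> tool shift [-0.0032  0.0064  0.1781]
[ 1.27  0.31 -1.18  2.08  0.35  0.96 -0.19]
```

>>> move_arm([
  {"tx":0.0104,"ty":0.0011,"tz":0.03,"twist":0},
  {"tx":0,"ty":0,"tz":0.04,"twist":0},
  {"tx":0,"ty":0,"tz":0.04,"twist":0},
  {"tx":0,"ty":0,"tz":0.035,"twist":0},
  {"tx":0,"ty":0,"tz":0.02,"twist":0},
  {"tx":0,"ty":0,"tz":0.012,"twist":0},
  {"tx":0,"ty":0,"tz":0,"twist":0},
], gripper=0)

```text
clock: 29.05
position: [0.3654, -0.1453, 0.0062]
ee_rot: [-2.317, -2.117, 0.001]
force: [-0.4, -0.1, -0.1]
width: 0.501
gripper_force: 0.0
```

>>> move_arm([
  {"tx":0,"ty":0,"tz":0,"twist":0},
  {"tx":0,"ty":0,"tz":0,"twist":0},
  {"tx":0,"ty":0,"tz":0,"twist":0},
  {"tx":0,"ty":0,"tz":0,"twist":0},
  {"tx":0,"ty":0,"tz":0,"twist":0},
  {"tx":0,"ty":0,"tz":0,"twist":0},
], gripper=1, squeeze=12)

```text
clock: 29.65
position: [0.3665, -0.1471, 0.0076]
ee_rot: [2.322, 2.115, 0.0]
force: [0.2, -0.3, 6.2]
width: 0.259
gripper_force: 11.9
```

>>> move_arm([
  {"tx":0,"ty":0,"tz":-0.012,"twist":0},
  {"tx":0,"ty":0,"tz":-0.0124,"twist":0},
  {"tx":0.002,"ty":0,"tz":-0.01,"twist":0},
  {"tx":0.004,"ty":0,"tz":-0.0095,"twist":0},
  {"tx":0.005,"ty":0,"tz":-0.009,"twist":0},
  {"tx":0.006,"ty":0,"tz":-0.008,"twist":0},
  {"tx":0.007,"ty":0,"tz":-0.007,"twist":0},
  {"tx":0.008,"ty":0,"tz":-0.0067,"twist":0},
  {"tx":0,"ty":0,"tz":0,"twist":0},
])

```text
clock: 30.55
position: [0.3697, -0.1139, 0.0826]
ee_rot: [2.32, 2.117, 0.001]
force: [0.0, 0.4, -2.4]
width: 0.256
gripper_force: 12.0
```

Run:
```python
from h import *
go([.37,-.07,.006])
save("scene","s9.png",(180,100,380,250),3.5)
```

```text
t 30.6 pos [ 0.3697 -0.1139  0.0826] thx 84.8 F [ 0.   0.4 -2.4] w 0.256 gf 11.99999749660492 -> tool shift [ 0.0437 -0.0038  0.0766]
```

View pics/s9.png

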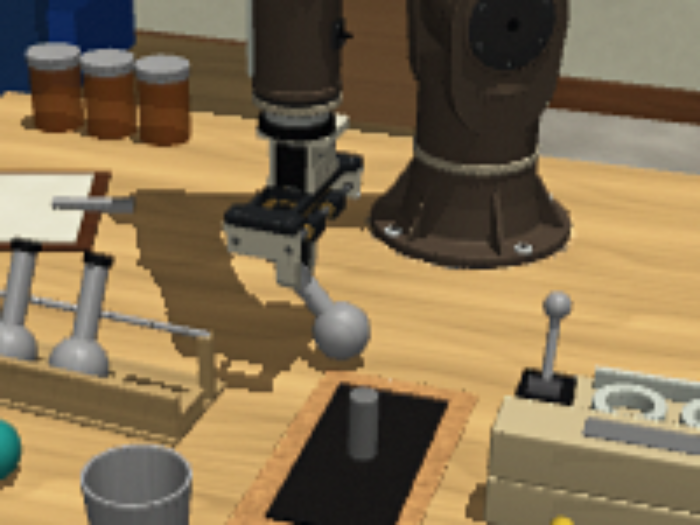

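The flask hangs at about 45° with its ball, at (342,330), just above the counter, so it rotates in the pads at 12 N. I'll ease the grip a little close to the counter and continue the arc.

>>> move_arm([
  {"tx":0,"ty":0,"tz":0.004,"twist":0},
  {"tx":0,"ty":0,"tz":0.004,"twist":0},
  {"tx":0,"ty":0,"tz":0,"twist":0},
  {"tx":0,"ty":0,"tz":0,"twist":0},
], squeeze=10)

```text
clock: 31.0
position: [0.3692, -0.116, 0.0735]
ee_rot: [2.323, 2.114, -0.001]
force: [-1.2, -3.4, 5.5]
width: 0.26
gripper_force: 10.0
```

```bash
python3 -c "
from h import *
tilt()"
```

```text
grasp px [263.9 177.5] ball px [276 195] expected upright [263.8 198.3] tilt30 [260.3 201.2] torque [-0.721  0.015  0.029] gf 10.0 w 0.26 F [-1.2 -3.4  5.5]
```

>>> move_arm([
  {"tx":0.004,"ty":0,"tz":-0.0025,"twist":0},
  {"tx":0.006,"ty":0,"tz":-0.0045,"twist":0},
  {"tx":0.006,"ty":0,"tz":-0.004,"twist":0},
  {"tx":0.006,"ty":0,"tz":-0.003,"twist":0},
  {"tx":0,"ty":0,"tz":0,"twist":0},
])

```text
clock: 31.6
position: [0.3714, -0.092, 0.0883]
ee_rot: [2.32, 2.117, 0.001]
force: [-0.3, -0.5, -2.8]
width: 0.256
gripper_force: 10.0
```

```bash
python3 -c "
from h import *
tilt()"
```

```text
grasp px [270.2 174.9] ball px [281 194] expected upright [270. 196.] tilt30 [266.6 198.9] torque [-0.165 -0.002  0.005] gf 10.0 w 0.256 F [-0.3 -0.5 -2.8]
```

>>> move_arm([
  {"tx":0.003,"ty":0,"tz":-0.005,"twist":0},
  {"tx":0.003,"ty":0,"tz":-0.012,"twist":0},
  {"tx":0.003,"ty":0,"tz":-0.012,"twist":0},
  {"tx":0,"ty":0,"tz":-0.012,"twist":0},
  {"tx":0,"ty":0,"tz":-0.008,"twist":0},
  {"tx":0,"ty":0,"tz":0,"twist":0},
  {"tx":0,"ty":0,"tz":0,"twist":0},
], gripper=0.42)

```text
clock: 32.4
position: [0.3719, -0.0844, 0.1367]
ee_rot: [2.323, 2.115, -0.0]
force: [-0.9, -0.3, 0.2]
width: 0.291
gripper_force: 0.0
```

```bash
python3 -c "
from h import *
tilt()
save('scene','s10.png',(200,110,360,230),4.5)"
```

```text
grasp px [272.4 162.7] ball px [271 194] expected upright [272.1 184.5] tilt30 [268.8 187.2] torque [-0.046 -0.058  0.013] gf 0.0 w 0.291 F [-0.9 -0.3  0.2]
```

View pics/s10.png

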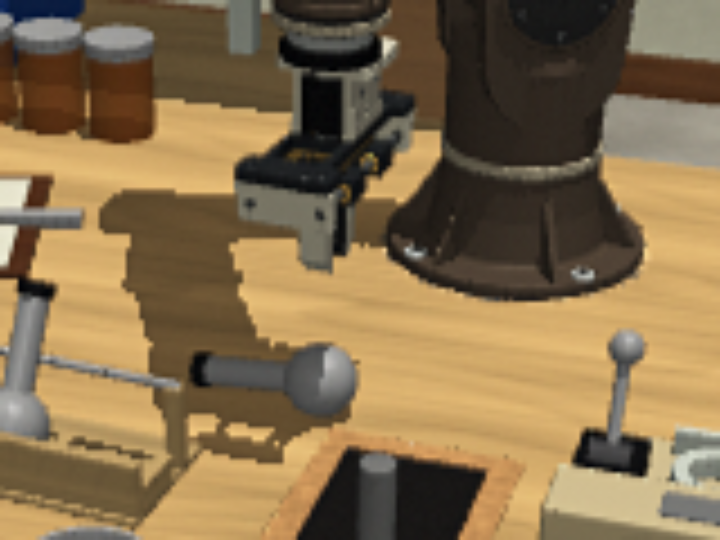

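The wide gap let the flask tip out sideways: it lies again with its ball at (320,378) and neck toward -y at (205,368). New plan: carry the flask tilted, seat the ball in the ring, where it cannot slide, and arc the neck upright there. My picture budget is spent, so from here I go by numbers.

```bash
cat >> h.py <<'E'
def seg(cam,near=None,zb=.03,zf=.016,cal=None):
  out=[]
  for r in arm.regions_of(cam,"flask1"):
    m=r["region"].astype(np.uint8)
    d=cv2.distanceTransform(m,2,5);b=np.array(np.unravel_index(d.argmax(),d.shape)[::-1],float)
    ys,xs=np.nonzero(m);pts=np.c_[xs,ys].astype(float);q=((pts-b)**2).sum(1);far=pts[np.argsort(q)[-40:]].mean(0)
    B=at(cam,b,zb,cal);F=at(cam,far,zf,cal)
    if near is None or np.hypot(*(B[:2]-near))<.08:
      print(cam,round(r["conf"],2),"ball px",b,"far",far.round(0),B.round(3)[:2],F.round(3)[:2],"len",np.hypot(*(F-B)[:2]).round(3),"dir",np.degrees(np.arctan2(*(F-B)[1::-1])).round(1))
E
python3 - <<'E'
from h import *
arm.get_image("scene");seg("scene",[.37,-.09])
cal=arm.calibration("wrist");arm.get_image("wrist");seg("wrist",[.37,-.09],cal=cal)
arm.get_image("top");seg("top",[.37,-.09])
go([.37,-.16,.2]);print(arm.observe()["joints"].round(2))
E
```

```text
scene 0.91 ball px [271. 193.] far [245. 192.] [ 0.362 -0.091] [ 0.356 -0.193] len 0.102 dir -93.4
wrist 0.92 ball px [274. 215.] far [272. 333.] [ 0.368 -0.089] [ 0.354 -0.207] len 0.12 dir -96.5
t 32.9 pos [ 0.3718 -0.0841  0.1367] thx 84.7 F [-0.9  0.2 -0.7] w 0.289 gf 0.0 -> tool shift [-0.0758  0.0052 -0.0633]
[ 1.02  0.35 -1.12  2.18  0.43  0.85 -0.46]
```

>>> move_arm([
  {"tx":-0.03,"ty":-0.004,"tz":0,"twist":0},
  {"tx":-0.03,"ty":0,"tz":0,"twist":0},
  {"tx":-0.0266,"ty":0,"tz":0,"twist":0},
  {"tx":0,"ty":0,"tz":0.03,"twist":0},
  {"tx":0,"ty":0,"tz":0.035,"twist":0},
  {"tx":0,"ty":0,"tz":0.03,"twist":0},
  {"tx":0,"ty":0,"tz":0.02,"twist":0},
  {"tx":0,"ty":0,"tz":0.015,"twist":0},
  {"tx":0,"ty":0,"tz":0,"twist":0},
], gripper=0)

```text
clock: 33.75
position: [0.359, -0.1694, 0.0055]
ee_rot: [-2.319, -2.115, 0.001]
force: [-0.2, 1.3, 0.7]
width: 0.5
gripper_force: 0.0
```

>>> move_arm([
  {"tx":0,"ty":0,"tz":0,"twist":0},
  {"tx":0,"ty":0,"tz":0,"twist":0},
  {"tx":0,"ty":0,"tz":0,"twist":0},
  {"tx":0,"ty":0,"tz":0,"twist":0},
  {"tx":0,"ty":0,"tz":0,"twist":0},
  {"tx":0,"ty":0,"tz":0,"twist":0},
], gripper=1, squeeze=12)

```text
clock: 34.35
position: [0.3603, -0.1704, 0.0072]
ee_rot: [2.322, 2.115, 0.0]
force: [0.7, -2.1, 6.8]
width: 0.254
gripper_force: 12.0
```

>>> move_arm([
  {"tx":0,"ty":0,"tz":-0.012,"twist":0},
  {"tx":0,"ty":0,"tz":-0.0124,"twist":0},
  {"tx":0.002,"ty":0,"tz":-0.01,"twist":0},
  {"tx":0.004,"ty":0,"tz":-0.0095,"twist":0},
  {"tx":0.005,"ty":0,"tz":-0.008,"twist":0},
  {"tx":0.006,"ty":0,"tz":-0.007,"twist":0},
  {"tx":0.007,"ty":0,"tz":-0.006,"twist":0},
  {"tx":0.008,"ty":0,"tz":-0.006,"twist":0},
  {"tx":0,"ty":0,"tz":0,"twist":0},
])

```text
clock: 35.25
position: [0.3634, -0.137, 0.0784]
ee_rot: [2.32, 2.117, 0.001]
force: [0.1, -0.0, -2.6]
width: 0.258
gripper_force: 12.7
```

```bash
python3 -c "
from h import *
tilt()
go([.4847,.398,.25])"
```

```text
grasp px [258.7 174.8] ball px [203 200] expected upright [258.8 195.5] tilt30 [255.2 198.4] torque [-0.138 -0.121  0.041] gf 12.7 w 0.258 F [ 0.1 -0.  -2.6]
t 35.4 pos [ 0.3628 -0.1381  0.0777] thx 84.7 F [-0.7  0.2 -2. ] w 0.26 gf 12.809879120613914 -> tool shift [ 0.545   0.072  -0.1725]
```

>>> move_arm([
  {"tx":0,"ty":0,"tz":0,"twist":0},
  {"tx":0,"ty":0,"tz":-0.02,"twist":0},
  {"tx":0,"ty":0,"tz":-0.035,"twist":0},
  {"tx":0,"ty":0,"tz":-0.04,"twist":0},
  {"tx":0,"ty":0,"tz":-0.04,"twist":0},
  {"tx":0,"ty":0,"tz":-0.035,"twist":0},
  {"tx":0,"ty":0,"tz":0,"twist":0},
], squeeze=25)

```text
clock: 36.05
position: [0.3652, -0.1387, 0.2512]
ee_rot: [2.319, 2.111, 0.002]
force: [0.8, 0.1, -2.3]
width: 0.255
gripper_force: 25.6
```

>>> move_arm([
  {"tx":0.035,"ty":0.006,"tz":0,"twist":0},
  {"tx":0.035,"ty":0.006,"tz":0,"twist":0},
  {"tx":0.035,"ty":0.006,"tz":0,"twist":0},
  {"tx":0.035,"ty":0.006,"tz":0,"twist":0},
  {"tx":0.035,"ty":0.006,"tz":0,"twist":0},
  {"tx":0.035,"ty":0.006,"tz":0,"twist":0},
  {"tx":0.035,"ty":0.006,"tz":0,"twist":0},
  {"tx":0.035,"ty":0.006,"tz":0,"twist":0},
  {"tx":0.035,"ty":0.006,"tz":0,"twist":0},
  {"tx":0.035,"ty":0.006,"tz":0,"twist":0},
  {"tx":0.035,"ty":0.006,"tz":0,"twist":0},
  {"tx":0.035,"ty":0.006,"tz":0,"twist":0},
])

```text
clock: 37.25
position: [0.4736, 0.2741, 0.2457]
ee_rot: [2.323, 2.115, -0.004]
force: [-0.7, -0.0, -2.6]
width: 0.257
gripper_force: 25.7
```

```bash
cat >> h.py <<'E'
def hangdir():
    "fit ball centre = grasp + r*(unit) using scene+top ball px; r in m"
    s=arm.observe();gp=s["position"]+[0,0,.019];rays=[]
    for cam in("scene","top","wrist"):
        arm.get_image(cam);g=proj(cam,gp-[0,0,.05]);best=None
        for r in arm.regions_of(cam,"flask1"):
            m=r["region"].astype(np.uint8);d=cv2.distanceTransform(m,2,5);b=np.array(np.unravel_index(d.argmax(),d.shape)[::-1],float)
            e=np.hypot(*(b-g))
            if best is None or e<best[0]: best=(e,b,d.max(),r["conf"])
        print(cam,None if best is None else (best[0].round(0),best[1],round(best[2],1),round(best[3],2)))
        if best is not None:
            o,v=ray(cam,best[1]);v/=np.linalg.norm(v);rays.append((o,v))
            # point on ray closest to distance .08 from grasp
            t0=(gp-o)@v;dm=np.linalg.norm(o+v*t0-gp);
            for r_ in(.078,.085):
                if dm<r_:
                    h=np.sqrt(r_**2-dm**2);print("   r",r_,[((o+v*(t0+k*h))-gp).round(3) for k in(-1,1)])
                else: print("   miss",dm.round(3))
    return gp,rays
E
python3 -c "
from h import *
go([.4847,.398,.25])
gp,_=hangdir()
for c in('scene','top'):
  arm.get_image(c);print(c,[(p.round(0),f,at(c,p,.07).round(4)[:2]) for p,f in places(c,'ring3')])"
```

```text
t 37.2 pos [0.4736 0.2741 0.2457] thx 84.6 F [-0.7 -0.  -2.6] w 0.257 gf 25.68224050628487 -> tool shift [ 0.1244 -0.0005 -0.0046]
scene (np.float64(21.0), array([398., 181.]), np.float32(9.8), 0.59)
   miss 0.082
   r 0.085 [array([ 0.047,  0.057, -0.043]), array([ 0.009,  0.059, -0.06 ])]
top (np.float64(222.0), array([377., 251.]), np.float32(10.6), 0.82)
   miss 0.494
   miss 0.494
wrist (np.float64(111.0), array([278., 130.]), np.float32(52.5), 0.76)
   r 0.078 [array([0.006, 0.068, 0.038]), array([ 0.006,  0.063, -0.046])]
   r 0.085 [array([0.006, 0.068, 0.05 ]), array([ 0.006,  0.062, -0.057])]
scene [(array([359., 214.]), 0.96, array([0.4831, 0.2336])), (array([410., 225.]), 0.68, array([0.4985, 0.3934])), (array([383., 220.]), 0.6, array([0.4938, 0.3119]))]
top [(array([185., 268.]), 0.76, array([0.481 , 0.2322]))]
```

The ball hangs +62 mm in y and -55 mm in z from the grasp. Bringing it over ring 3 and lowering.

>>> move_arm([
  {"tx":0.02,"ty":0,"tz":0.015,"twist":0},
  {"tx":0.025,"ty":0,"tz":0.03,"twist":0},
  {"tx":0.0142,"ty":0,"tz":0.03,"twist":0},
  {"tx":0,"ty":0,"tz":0.018,"twist":0},
  {"tx":0,"ty":0,"tz":0.006,"twist":0},
  {"tx":0,"ty":0,"tz":0.006,"twist":0},
  {"tx":0,"ty":0,"tz":0,"twist":0},
])

```text
clock: 38.45
position: [0.4794, 0.3317, 0.1429]
ee_rot: [2.323, 2.114, 0.0]
force: [0.0, -0.2, -2.0]
width: 0.256
gripper_force: 25.6
```

```bash
python3 -c "
from h import *
go([.479,.333,.126]);hangdir()"
```

```text
t 38.5 pos [0.4794 0.3317 0.1429] thx 84.6 F [ 0.  -0.2 -2. ] w 0.256 gf 25.624164695036598 -> tool shift [ 0.0013 -0.0005  0.0169]
scene (np.float64(21.0), array([412., 214.]), np.float32(9.4), 0.65)
   miss 0.08
   r 0.085 [array([ 0.056,  0.055, -0.032]), array([ 0.008,  0.06 , -0.059])]
top (np.float64(234.0), array([377., 251.]), np.float32(10.6), 0.56)
   miss 0.574
   miss 0.574
wrist (np.float64(116.0), array([278., 129.]), np.float32(52.3), 0.85)
   r 0.078 [array([0.006, 0.07 , 0.033]), array([ 0.006,  0.067, -0.04 ])]
   r 0.085 [array([0.006, 0.071, 0.046]), array([ 0.006,  0.066, -0.053])]
```

>>> move_arm([
  {"tx":0,"ty":0,"tz":0.006,"twist":0},
  {"tx":0,"ty":0,"tz":0.005,"twist":0},
  {"tx":0,"ty":0,"tz":0,"twist":0},
])

```text
clock: 39.05
position: [0.4791, 0.3328, 0.1312]
ee_rot: [-2.322, -2.116, -0.001]
force: [1.8, 1.9, -1.7]
width: 0.257
gripper_force: 25.2
```

>>> move_arm([
  {"tx":0,"ty":0,"tz":0.003,"twist":0},
  {"tx":0,"ty":0,"tz":0,"twist":0},
])

```text
clock: 39.25
position: [0.4793, 0.332, 0.129]
ee_rot: [2.322, 2.115, -0.0]
force: [-0.8, -2.2, 5.2]
width: 0.256
gripper_force: 25.0
```

>>> move_arm([
  {"tx":0,"ty":0,"tz":0.003,"twist":0},
  {"tx":0,"ty":0,"tz":0,"twist":0},
])

```text
clock: 39.45
position: [0.4794, 0.3309, 0.1262]
ee_rot: [2.321, 2.113, -0.002]
force: [-1.6, -7.5, 9.3]
width: 0.257
gripper_force: 25.0
```

>>> move_arm([
  {"tx":0,"ty":0,"tz":0,"twist":0},
  {"tx":0.004,"ty":0.001,"tz":-0.003,"twist":0},
  {"tx":0.005,"ty":0.001,"tz":-0.005,"twist":0},
  {"tx":0.006,"ty":0,"tz":-0.0045,"twist":0},
  {"tx":0.006,"ty":0.001,"tz":-0.004,"twist":0},
  {"tx":0.0065,"ty":0,"tz":-0.0035,"twist":0},
  {"tx":0.0065,"ty":0.001,"tz":-0.003,"twist":0},
  {"tx":0,"ty":0,"tz":0,"twist":0},
], squeeze=12)

```text
clock: 40.25
position: [0.486, 0.3652, 0.1499]
ee_rot: [2.321, 2.115, -0.002]
force: [-3.9, -7.3, 11.7]
width: 0.26
gripper_force: 12.1
```

```bash
python3 -c "
from h import *
go([.4847,.395,.156]);hangdir()"
```

```text
t 40.2 pos [0.486  0.3652 0.1499] thx 84.7 F [-3.9 -7.3 11.7] w 0.26 gf 12.088946585718077 -> tool shift [ 0.0295 -0.0041 -0.0062]
scene (np.float64(14.0), array([415., 216.]), np.float32(9.8), 0.88)
   r 0.078 [array([ 0.062,  0.03 , -0.037]), array([ 0.006,  0.036, -0.069])]
   r 0.085 [array([ 0.075,  0.028, -0.029]), array([-0.006,  0.037, -0.076])]
top (np.float64(248.0), array([377., 251.]), np.float32(10.2), 0.65)
   miss 0.605
   miss 0.605
wrist (np.float64(77.0), array([273., 166.]), np.float32(48.1), 0.56)
   r 0.078 [array([0.004, 0.061, 0.049]), array([ 0.001,  0.043, -0.065])]
   r 0.085 [array([0.004, 0.062, 0.058]), array([ 0.001,  0.041, -0.074])]
```

>>> move_arm([
  {"tx":0.006,"ty":-0.001,"tz":-0.004,"twist":0},
  {"tx":0.0065,"ty":0,"tz":-0.003,"twist":0},
  {"tx":0.007,"ty":0,"tz":-0.002,"twist":0},
  {"tx":0.007,"ty":0,"tz":-0.0015,"twist":0},
  {"tx":0.006,"ty":0,"tz":-0.0005,"twist":0},
  {"tx":0,"ty":0,"tz":0,"twist":0},
])

```text
clock: 41.15
position: [0.4878, 0.399, 0.1612]
ee_rot: [2.321, 2.117, 0.001]
force: [-2.3, -4.5, 12.6]
width: 0.258
gripper_force: 12.2
```

```bash
python3 -c "
from h import *
go([.4847,.400,.156]);hangdir()"
```

```text
t 41.1 pos [0.4878 0.399  0.1612] thx 84.7 F [-2.3 -4.5 12.6] w 0.258 gf 12.222736026160419 -> tool shift [ 0.0007 -0.0032  0.0052]
scene (np.float64(10.0), array([419., 216.]), np.float32(9.8), 0.86)
   r 0.078 [array([ 0.064,  0.006, -0.044]), array([ 0.007,  0.013, -0.077])]
   r 0.085 [array([ 0.077,  0.005, -0.037]), array([-0.005,  0.015, -0.084])]
top (np.float64(272.0), array([379., 198.]), np.float32(9.8), 0.64)
   miss 0.656
   miss 0.656
wrist (np.float64(135.0), array([405., 197.]), np.float32(61.0), 0.59)
   r 0.078 [array([0.04 , 0.048, 0.047]), array([ 0.067,  0.027, -0.03 ])]
   r 0.085 [array([0.036, 0.051, 0.057]), array([ 0.071,  0.024, -0.041])]
```

```bash
python3 -c "
from h import *
for p in((412,214),(415,216),(419,216)): print(at('scene',p,.09).round(3))
arm.get_image('scene')
for q in ('ring3','ring2'): print(q,[(p.round(0),f,at('scene',p,.07).round(4)[:2]) for p,f in places('scene',q)])
print([(p.round(0),f,at('scene',p,.06).round(3)) for p,f in places('scene','flask1')])
print('expect ring3 px',proj('scene',[.4847,.398,.07]),'ball there',proj('scene',[.4847,.398,.09]),proj('scene',[.4847,.398,.06]))
for r in arm.regions_of('scene','flask1'):
  m=r['region']; ys,xs=np.nonzero(m)
  if xs.mean()>380: 
    print('cols by row',[(int(y),int(xs[ys==y].min()),int(xs[ys==y].max())) for y in np.unique(ys)])
"
```

```text
[0.465 0.394 0.09 ]
[0.475 0.403 0.09 ]
[0.471 0.415 0.09 ]
ring3 [(array([381., 219.]), 0.97, array([0.4888, 0.304 ])), (array([357., 214.]), 0.81, array([0.4809, 0.2286])), (array([410., 225.]), 0.81, array([0.4983, 0.3918]))]
ring2 [(array([381., 219.]), 0.97, array([0.4888, 0.304 ])), (array([357., 214.]), 0.81, array([0.4809, 0.2286])), (array([410., 225.]), 0.81, array([0.4983, 0.3918]))]
[(array([419., 223.]), 0.95, array([0.462, 0.42 , 0.06 ])), (array([182., 224.]), 0.82, array([ 0.683, -0.284,  0.06 ])), (array([182., 208.]), 0.79, array([ 0.6  , -0.324,  0.06 ])), (array([198., 212.]), 0.73, array([ 0.605, -0.266,  0.06 ]))]
expect ring3 px [412.01860743 222.81139856] ball there [413.26080806 217.34534756] [411.40519764 225.51104783]
cols by row [(191, 412, 413), (192, 411, 413), (193, 411, 414), (194, 412, 413), (195, 412, 413), (196, 412, 413), (199, 413, 413), (200, 413, 415), (201, 413, 418), (202, 413, 420), (203, 413, 420), (204, 413, 420), (205, 413, 421), (206, 413, 421), (207, 413, 422), (208, 413, 423), (209, 412, 425), (210, 411, 426), (211, 411, 426), (212, 410, 427), (213, 410, 428), (214, 409, 428), (215, 409, 428), (216, 409, 428), (217, 409, 428), (218, 409, 428), (219, 410, 428), (220, 410, 427), (221, 411, 427), (222, 412, 426), (223, 413, 425), (224, 414, 424), (225, 416, 421)]
```

The ball rode up the +y side of the ring. I'll regrip firmly, lift slightly, shift back 16 mm and lower again.

>>> move_arm([
  {"tx":0,"ty":0,"tz":0,"twist":0},
  {"tx":0,"ty":0,"tz":-0.006,"twist":0},
  {"tx":0,"ty":0,"tz":-0.01,"twist":0},
  {"tx":-0.008,"ty":-0.001,"tz":0,"twist":0},
  {"tx":-0.008,"ty":-0.002,"tz":0,"twist":0},
  {"tx":0,"ty":0,"tz":0,"twist":0},
  {"tx":0,"ty":0,"tz":0,"twist":0},
], squeeze=25)

```text
clock: 42.4
position: [0.4838, 0.3818, 0.1754]
ee_rot: [2.323, 2.115, -0.001]
force: [-0.2, 0.3, -1.8]
width: 0.251
gripper_force: 25.1
```

```bash
cat >> h.py <<'E'
def ball(cam="scene",lo=None,z=.1,cmin=330):
    arm.get_image(cam)
    for r in arm.regions_of(cam,"flask1"):
        m=r["region"];ys,xs=np.nonzero(m)
        if cam=="scene" and xs.mean()<cmin: continue
        d=cv2.distanceTransform(m.astype(np.uint8),2,5);b=np.array(np.unravel_index(d.argmax(),d.shape)[::-1])
        w=xs[abs(ys-b[1])<=2];top=xs[ys<ys.min()+8]
        print(cam,"ball col",(w.min()+w.max())/2,"row",b[1],"bottom",ys.max(),"top row",ys.min(),"top col",top.mean().round(1),"at z",z,at(cam,((w.min()+w.max())/2,b[1]),z).round(3)[:2],round(r["conf"],2))
E
python3 -c "
from h import *
go([.4847,.384,.16]);ball(z=.108)
for p in ([.4847,.397,.108],[.4847,.397,.09]): print(proj('scene',p).round(1))"
```

```text
t 42.4 pos [0.4838 0.3818 0.1754] thx 84.6 F [-0.2  0.3 -1.8] w 0.251 gf 25.116920622240286 -> tool shift [0.0023 0.0007 0.0154]
scene ball col 414.0 row 211 bottom 220 top row 185 top col 407.9 at z 0.108 [0.477 0.397] 0.69
[414.1 212.3]
[412.9 217.3]
```

>>> move_arm([
  {"tx":0,"ty":0,"tz":0.005,"twist":0},
  {"tx":0,"ty":0,"tz":0.005,"twist":0},
  {"tx":0,"ty":0,"tz":0,"twist":0},
])

```text
clock: 42.8
position: [0.4833, 0.3822, 0.1645]
ee_rot: [2.322, 2.116, -0.003]
force: [-0.6, 0.1, -1.5]
width: 0.254
gripper_force: 25.1
```

>>> move_arm([
  {"tx":0,"ty":0,"tz":0.004,"twist":0},
  {"tx":0,"ty":0,"tz":0,"twist":0},
])

```text
clock: 43.0
position: [0.4835, 0.3824, 0.1611]
ee_rot: [2.322, 2.116, -0.001]
force: [0.5, -0.6, -2.0]
width: 0.25
gripper_force: 25.1
```

>>> move_arm([
  {"tx":0,"ty":0,"tz":0.003,"twist":0},
  {"tx":0,"ty":0,"tz":0,"twist":0},
])

```text
clock: 43.2
position: [0.4836, 0.3824, 0.1584]
ee_rot: [2.322, 2.116, -0.001]
force: [-0.1, -0.4, -2.9]
width: 0.25
gripper_force: 25.1
```

>>> move_arm([
  {"tx":0,"ty":0,"tz":0.003,"twist":0},
  {"tx":0,"ty":0,"tz":0,"twist":0},
])

```text
clock: 43.4
position: [0.4836, 0.3824, 0.1553]
ee_rot: [2.322, 2.116, -0.001]
force: [-0.5, -1.0, -1.5]
width: 0.255
gripper_force: 25.1
```

>>> move_arm([
  {"tx":0,"ty":0,"tz":0.002,"twist":0},
  {"tx":0,"ty":0,"tz":0,"twist":0},
])

```text
clock: 43.6
position: [0.4838, 0.3825, 0.1536]
ee_rot: [2.322, 2.116, 0.0]
force: [-0.2, -0.1, -0.7]
width: 0.254
gripper_force: 25.0
```

>>> move_arm([
  {"tx":0,"ty":0,"tz":0.0015,"twist":0},
  {"tx":0,"ty":0,"tz":0,"twist":0},
])

```text
clock: 43.8
position: [0.4841, 0.3824, 0.1529]
ee_rot: [2.322, 2.115, 0.001]
force: [-1.1, -3.5, 5.0]
width: 0.248
gripper_force: 24.9
```

>>> move_arm([
  {"tx":-0.002,"ty":0,"tz":-0.0005,"twist":0},
  {"tx":0,"ty":0,"tz":0,"twist":0},
  {"tx":0.004,"ty":0,"tz":-0.0007,"twist":0},
  {"tx":0.004,"ty":0,"tz":-0.0005,"twist":0},
  {"tx":0.004,"ty":0,"tz":-0.0003,"twist":0},
  {"tx":0.004,"ty":0,"tz":0,"twist":0},
  {"tx":0,"ty":0,"tz":0,"twist":0},
], squeeze=10)

```text
clock: 44.5
position: [0.4851, 0.3975, 0.1553]
ee_rot: [2.322, 2.116, 0.002]
force: [-0.2, -4.5, 7.5]
width: 0.249
gripper_force: 9.8
```

```bash
python3 -c "
from h import *
go([.4847,.397,.154]);ball(z=.09)
print(proj('scene',[.4847,.397,.09]).round(1),proj('scene',[.4847,.397,.2]).round(1))"
```

```text
t 44.5 pos [0.4851 0.3975 0.1553] thx 84.7 F [-0.2 -4.5  7.5] w 0.249 gf 9.798712860792875 -> tool shift [-0.0006 -0.0004  0.0013]
scene ball col 414.0 row 217 bottom 226 top row 191 top col 411.5 at z 0.09 [0.482 0.4  ] 0.68
scene ball col 339.0 row 187 bottom 207 top row 184 top col 338.8 at z 0.09 [0.356 0.151] 0.34
[412.9 217.3] [420.1 185.5]
```

>>> move_arm([
  {"tx":0.002,"ty":0,"tz":-0.001,"twist":0},
  {"tx":0,"ty":0,"tz":0,"twist":0},
])

```text
clock: 44.8
position: [0.4852, 0.3989, 0.1558]
ee_rot: [2.322, 2.116, 0.0]
force: [-0.7, -4.3, 6.0]
width: 0.247
gripper_force: 10.1
```

>>> move_arm([
  {"tx":0,"ty":0,"tz":0,"twist":0},
  {"tx":0,"ty":0,"tz":0,"twist":0},
  {"tx":0,"ty":0,"tz":0,"twist":0},
  {"tx":0,"ty":0,"tz":0,"twist":0},
  {"tx":0,"ty":0,"tz":0,"twist":0},
  {"tx":0,"ty":0,"tz":0,"twist":0},
], gripper=0.3)

```text
clock: 45.4
position: [0.4851, 0.3986, 0.1551]
ee_rot: [-2.322, -2.116, 0.0]
force: [-0.2, 1.1, 0.6]
width: 0.352
gripper_force: 0.0
```

```bash
python3 -c "
from h import *
go([.4847,.397,.154]);ball(z=.09,cmin=380)"
```

```text
t 45.4 pos [0.4851 0.3986 0.1551] thx 84.7 F [-0.2  1.1  0.6] w 0.352 gf 0.0 -> tool shift [-0.0016 -0.0003  0.0011]
scene ball col 412.5 row 217 bottom 225 top row 185 top col 405.0 at z 0.09 [0.483 0.396] 0.92
```

```bash
python3 -c "
from h import *
im=arm.get_image('scene')
for r in arm.regions_of('scene','flask1'):
  m=r['region'];ys,xs=np.nonzero(m)
  if xs.mean()>380:
    for y in range(182,228,2): print(y,''.join('#' if m[y,x] else '.' for x in range(396,434)))
g=im.mean(2).astype(int)
for y in range(180,206,3): print(y,' '.join('%3d'%g[y,x] for x in range(398,432,2)))
# expected gripper tip px
s=arm.observe();M=R.from_rotvec(s['ee_rot']).as_matrix()
for k in(-.016,.016): print('tip',proj('scene',s['position']+M[:,1]*k).round(0))
"
```

```text
180 162 163 162 160 160  40  15  17  18  20  23  23  28  33  33  44  28
183 159 158 159 165 128 112 114 112 109 109  81  56  31  11  14  15  17
186 163 164  22   5   1 117  41 115 111 113 112 112 112 112 114 114 113
189 162 163   1   6  71 115  81 112 113 111 112 113 112 111 111 112  84
192 155 162 169  54  76  84  86 138 139 103 112 112 113 112 112 111 110
195 165 159 153  67  73  84  85  82 129 109 110 109 112 168 164 159 161
198 159 162 165 170  68  82  88  80 100 112 109 109 155 163 162 162 160
201 162 159 155 154  59  78  86  85  76  75  79  86 171 168 171 173 176
204 169 165 162 161  71  74  84  86 115 162 163 158 157 152 150 156 158
tip [418. 197.]
tip [417. 201.]
```

>>> move_arm([
  {"tx":0,"ty":0,"tz":0,"twist":0},
  {"tx":0,"ty":0,"tz":0,"twist":0},
])

```text
clock: 45.8
position: [0.4852, 0.3985, 0.1552]
ee_rot: [2.322, 2.116, -0.0]
force: [-0.9, -0.4, -0.4]
width: 0.351
gripper_force: 0.0
```

```bash
cat >> h.py <<'E'
def dark(x0,x1,y0,y1,cam="scene",t=30):
    im=arm.get_image(cam);g=im.mean(2).astype(int)[y0:y1,x0:x1]
    ys,xs=np.nonzero(g<t);print("dark",len(xs),"col",(xs.mean()+x0).round(1) if len(xs) else None,"row",(ys.mean()+y0).round(1) if len(xs) else None)
E
python3 -c "
from h import *
dark(395,409,182,225);ball(z=.09,cmin=380)
g=arm.get_image('scene').mean(2).astype(int)
for y in range(177,230,4): print(y,' '.join('%3d'%g[y,x] for x in range(380,432,2)))
"
```

```text
dark 24 col 404.0 row 187.4
scene ball col 412.5 row 217 bottom 226 top row 186 top col 405.7 at z 0.09 [0.483 0.396] 0.95
177 159 158 155 156 159 159 157 155 155 154 153 150 151 153 136  33  41  34  33  34  34  34  33  35  31  35
181 164 164 166 164 161 161 161 159 157 158 157 154 154 157 108  32  14  16  16  16  20  20  19  24  31  36
185 161 163 162 162 160 161 160 161 162 164 169  98  22   0 115  82 114 113 112 113 113 114 111 110 107  83
189 159 159 159 159 159 162 165 164 163 163 163   2   7  70 116  81 113 113 113 111 112 112 112 112 113  82
193 175 176 173 170 168 166 163 160 155 150 146 149  54  78  86  86 117 162 107 110  93  91 107 109 112 114
197 167 167 169 170 162 154 156 160 162 161 163 166 137  69  83  87  77 117 110 109 109 130 158 159 159 161
201 155 154 153 156 160 160 164 161 162 161 158 153 153  59  79  87  85  77  76  78  86 170 170 170 174 176
205 165 165 166 166 165 166 164 162 162 162 163 164 167 101  72  84  86  81 162 158 161 160 161 161 161 156
209 127 143 160 177 175 175 176 175 174 174 172 169 166 180  65  81  87  83  82 157 166 162 160 161 159 160
213  98  98 100  93 113 111 111 108 108 104  99 105  67  63  74  80  84 115  85 175 163 145 161 161 163 165
217 108 110 109 105 105 100  97 106 114 112 112 117  60  71  78  86  93 103  92 112 147 130 177 173 172 171
221  86  81  83  87  91  84  82  94  87  84  86  98  53  68  77  83  86  88  89 115 108  91 182 164 166 170
225 121 128 133 148  67  82  81  83  78  84  67  72  97  79  59  71  75  77  76  66 199 208 183 149 150 147
229 118 119 120 120 120 121 120 120 121 121 121 144 177  78  76  82  82  75 185 181 176 177 168 129 169 167
```

Flask 1 stands in ring 3 but leans about 25° toward -y: its stopper is at (404,187), upright would be (420,185), and it is stable by friction. Closing the fingers along the lean will square it up. Rising, turning 90°, and coming down again.

>>> move_arm([
  {"tx":0,"ty":0,"tz":0,"twist":0},
  {"tx":0,"ty":0,"tz":-0.02,"twist":0},
  {"tx":0,"ty":0,"tz":-0.04,"twist":0},
  {"tx":0,"ty":0,"tz":-0.025,"twist":0},
  {"tx":0,"ty":0,"tz":0,"twist":-0.0833},
  {"tx":0,"ty":0,"tz":0,"twist":-0.0833},
  {"tx":0,"ty":0,"tz":0,"twist":-0.0833},
  {"tx":0,"ty":0,"tz":0,"twist":-0.0833},
  {"tx":0,"ty":0,"tz":0,"twist":-0.0833},
  {"tx":0,"ty":0,"tz":0,"twist":-0.0833},
  {"tx":0,"ty":0,"tz":0,"twist":-0.0833},
  {"tx":0,"ty":0,"tz":0,"twist":-0.0833},
], gripper=0)

```text
clock: 47.2
position: [0.4852, 0.3984, 0.2401]
ee_rot: [-0.946, -2.996, 0.0]
force: [-0.3, 0.6, 0.2]
width: 0.497
gripper_force: 0.0
```

>>> move_arm([
  {"tx":0,"ty":0,"tz":0,"twist":-0.0833},
  {"tx":0,"ty":0,"tz":0,"twist":-0.0833},
  {"tx":0,"ty":0,"tz":0,"twist":-0.0833},
  {"tx":0,"ty":0,"tz":0,"twist":-0.0833},
  {"tx":0,"ty":0,"tz":0,"twist":0},
], gripper=-1)

```text
clock: 47.7
position: [0.4852, 0.3985, 0.2401]
ee_rot: [-0.144, -3.138, 0.0]
force: [0.2, 0.1, -0.1]
width: 0.885
gripper_force: 0.0
```

```bash
python3 -c "
from h import *
go([.4845,.392,.14]);ball(z=.09,cmin=380)
cal=arm.calibration('wrist');arm.get_image('wrist')
for r in arm.regions_of('wrist','flask1'):
  m=r['region'];ys,xs=np.nonzero(m);d=cv2.distanceTransform(m.astype(np.uint8),2,5);b=np.unravel_index(d.argmax(),d.shape)[::-1]
  print('w',round(r['conf'],2),b,round(d.max()),'ball@.09',at('wrist',b,.09,cal).round(3))
im=arm.get_image('wrist').mean(2)
print('rings',[(p.round(0),f,at('wrist',p,.07,cal).round(4)[:2]) for p,f in places('wrist','ring2')])
dark(150,420,0,250,'wrist',12)
for y in range(0,255,20): print(y,' '.join('%3d'%im[y,x] for x in range(180,420,12)))
print('up ball',proj('wrist',[.4845,.398,.09],cal),'stop',proj('wrist',[.4845,.398,.2],cal),'stop lean',proj('wrist',[.4845,.35,.192],cal))
"
```

```text
t 47.7 pos [0.4852 0.3985 0.2401] thx 174.8 F [ 0.2  0.1 -0.1] w 0.885 gf 0.0 -> tool shift [ 1.000e-04 -6.500e-03  1.001e-01]
scene ball col 412.5 row 217 bottom 226 top row 184 top col 406.7 at z 0.09 [0.483 0.396] 0.74
w 0.58 (np.int64(276), np.int64(196)) 32 ball@.09 [0.485 0.397 0.09 ]
rings [(array([197., 196.]), 0.85, array([0.4823, 0.3199])), (array([112., 203.]), 0.71, array([0.4813, 0.236 ]))]
dark 0 col None row None
0 183 182 178 173 168 165 164 180 175 172 172 175 176 180 181 182 180 181 182 181
20 171 169 171 171 167 156 175 179 181 179 175 172 172 172 169 167 168 174 179 182
40 166 165 164 162 160 183 184 180 177 175 175 168 160 156 161 165 166 164 162 162
60 157 158 163 176 176 174 175 173 168 161 154 153 158 160 159 157 174 171 171 167
80 171 170 171 174 176 172 169 170 169 162 152 165 174 176 175 174 174 174 173 171
100 174 174 176 174 168 165 165 171 177 180 178 174 171 173 178 181 179 173 169 168
120 107 162 108  91 126 166 189 208 217 218 218 219 179 179 183 181 181 184 187 188
140 112 119 118 117 114 231 232 234 231 222 219 219 187 187 188 187 186 189 190 191
160 103  96 101 106 106 107 107 121 121 121 106 106 170 175 177 176 176 176 171 165
180  74 102 103 114  81 105  88 130 141  84  76 107 152 153 154 157 163 167 165 161
200  92 102 103 102 107 103  63  88 100  96  81 105 157 158 168 166 168 173 176 177
220 113 114  49  24  20  64  67 101  88  76 209 208 169 167 162 161 162 164 164 165
240  76  77  24  22  23  20 220 228 226 227 227 229 176 177 172 171 176 177 174 170
up ball [276.63859527 194.98050003] stop [275.97372169 237.250425  ] stop lean [200.95376708 239.68247696]
```

Wrist view numbers: ball at (0.485, 0.397), stopper leaning 34 mm to -y, ring 2 near (0.482, 0.319), ring 1 near (0.481, 0.237). Descending with an offset, centring, then closing gently.

>>> move_arm([
  {"tx":-0.001,"ty":-0.0165,"tz":0,"twist":0},
  {"tx":0,"ty":0,"tz":0.03,"twist":0},
  {"tx":0,"ty":0,"tz":0.035,"twist":0},
  {"tx":0,"ty":0,"tz":0.03,"twist":0},
  {"tx":0,"ty":0,"tz":0.012,"twist":0},
  {"tx":0,"ty":0.015,"tz":0,"twist":0},
  {"tx":0,"ty":0,"tz":0,"twist":0},
])

```text
clock: 48.75
position: [0.4856, 0.3987, 0.1338]
ee_rot: [-0.146, -3.138, -0.003]
force: [0.4, 0.2, 0.8]
width: 0.996
gripper_force: 0.1
```

>>> move_arm([
  {"tx":0,"ty":0,"tz":0,"twist":0},
  {"tx":0,"ty":0,"tz":0,"twist":0},
  {"tx":0,"ty":0,"tz":0,"twist":0},
  {"tx":0,"ty":0,"tz":0,"twist":0},
  {"tx":0,"ty":0,"tz":0,"twist":0},
  {"tx":0,"ty":0,"tz":0,"twist":0},
  {"tx":0,"ty":0,"tz":0,"twist":0},
  {"tx":0,"ty":0,"tz":0,"twist":0},
  {"tx":0,"ty":0,"tz":0,"twist":0},
  {"tx":0,"ty":0,"tz":0,"twist":0},
], gripper=1, squeeze=10)

```text
clock: 49.75
position: [0.486, 0.3968, 0.133]
ee_rot: [-0.147, -3.138, 0.001]
force: [-0.1, -0.6, -1.2]
width: 0.271
gripper_force: 10.0
```

```bash
python3 -c "
from h import *
go([.4845,.398,.131]);ball(z=.09,cmin=380);dark(395,430,180,190)"
```

```text
t 49.8 pos [0.486  0.3968 0.133 ] thx 174.6 F [-0.1 -0.6 -1.2] w 0.271 gf 9.99610997736454 -> tool shift [0.0016 0.0011 0.002 ]
scene ball col 413.0 row 217 bottom 226 top row 188 top col 418.7 at z 0.09 [0.483 0.397] 0.72
dark 129 col 415.4 row 185.2
```

>>> move_arm([
  {"tx":0,"ty":0.001,"tz":0,"twist":0},
  {"tx":0,"ty":0,"tz":0,"twist":0},
  {"tx":0,"ty":0,"tz":0,"twist":0},
  {"tx":0,"ty":0,"tz":0,"twist":0},
], squeeze=22)

```text
clock: 50.3
position: [0.4861, 0.3977, 0.1331]
ee_rot: [-0.147, -3.138, 0.001]
force: [-0.3, -1.0, -0.5]
width: 0.266
gripper_force: 22.0
```

>>> move_arm([
  {"tx":0,"ty":0,"tz":0,"twist":0},
  {"tx":0,"ty":0,"tz":0,"twist":0},
  {"tx":0,"ty":0,"tz":0,"twist":0},
  {"tx":0,"ty":0,"tz":0,"twist":0},
  {"tx":0,"ty":0,"tz":-0.02,"twist":0},
  {"tx":0,"ty":0,"tz":-0.04,"twist":0},
  {"tx":0,"ty":0,"tz":-0.04,"twist":0},
  {"tx":0,"ty":0,"tz":-0.01,"twist":0},
  {"tx":0,"ty":0,"tz":0,"twist":0},
  {"tx":0,"ty":0,"tz":0,"twist":0},
], gripper=-0.2)

```text
clock: 51.3
position: [0.4861, 0.3976, 0.243]
ee_rot: [0.147, 3.138, -0.001]
force: [-1.0, -0.8, -0.3]
width: 0.598
gripper_force: 0.0
```

```bash
cat >> h.py <<'E'
def upright(x,y,tag=""):
    "wrist view: where stopper (z .2) should be vs darkest blob near it"
    cal=arm.calibration("wrist");g=arm.get_image("wrist").mean(2);e=proj("wrist",[x,y,.2],cal)
    x0,y0=np.maximum((e-70).astype(int),0);sub=g[y0:y0+140,x0:x0+140]
    m=(sub<35).astype(np.uint8);n,l,st,c=cv2.connectedComponentsWithStats(m)
    for i in range(1,n):
        if st[i,4]>150: p=c[i]+[x0,y0];print(tag,"dark blob",p.round(0),st[i,4],"expected",e.round(0),"world@.2",at("wrist",p,.2,cal).round(3))
E
python3 -c "
from h import *
go([.4845,.398,.131]);ball(z=.09,cmin=380);upright(.4847,.397)
for c in ['wrist']:
  cal=arm.calibration(c);print([(p.round(0),f,at(c,p,.06,cal).round(3)) for p,f in places(c,'flask1')])
g=arm.get_image('scene').mean(2).astype(int)
for y in range(181,215,4): print(y,' '.join('%3d'%g[y,x] for x in range(396,432,2)))"
```

```text
t 51.3 pos [0.4861 0.3976 0.243 ] thx 174.6 F [-1.  -0.8 -0.3] w 0.598 gf 0.0 -> tool shift [0.0017 0.0004 0.112 ]
scene ball col 412.5 row 217 bottom 226 top row 183 top col 419.0 at z 0.09 [0.483 0.396] 0.71
 dark blob [254. 249.] 2236 expected [277. 235.] world@.2 [0.493 0.382 0.2  ]
 dark blob [340. 273.] 336 expected [277. 235.] world@.2 [0.513 0.434 0.2  ]
[(array([275., 186.]), 0.82, array([0.483, 0.395, 0.06 ]))]
181 155 155 156 152 154 154 153 150 150 150 152 153 153 152 151 149 150 150
185 159 163 165 165 163 160 157 152 147 122   2   7  13  11  87 154 153 154
189 161 162 159 158 156 159 158 157 159 137   3   9  11   5 108 163 162 162
193 154 148 143 145 152 158 162 161 160  55  72  81  85  86 159 155 157 160
197 160 160 162 165 164 165 163 164 169  61  77  84  78 159 157 157 157 158
201 160 159 155 152 148 145 149 151  76  70  81  85  68 169 167 168 171 174
205 160 160 161 162 163 162 164 168  57  75  81  80 158 158 159 160 156 153
209 173 173 169 166 165 171 101  68  67  79  84  73 167 161 160 159 156 158
213 106 130 193 210  65  62  73  78  82  86  84  83  76 116 160 159 160 163
```

Flask 1 is upright: stopper at (419.5,187) against an expected (420,186). Next is the middle flask.

>>> move_arm([
  {"tx":-0.0033,"ty":-0.0377,"tz":0,"twist":0},
  {"tx":-0.0033,"ty":-0.0377,"tz":0,"twist":0},
  {"tx":-0.0033,"ty":-0.0377,"tz":0,"twist":0},
  {"tx":-0.0033,"ty":-0.0377,"tz":0,"twist":0},
  {"tx":-0.0033,"ty":-0.0377,"tz":0,"twist":0},
  {"tx":-0.0033,"ty":-0.0377,"tz":0,"twist":0},
  {"tx":-0.0033,"ty":-0.0377,"tz":0,"twist":0},
  {"tx":-0.0033,"ty":-0.0377,"tz":0,"twist":0},
  {"tx":-0.0033,"ty":-0.0377,"tz":0,"twist":0},
  {"tx":-0.0033,"ty":-0.0377,"tz":0,"twist":0},
], gripper=0)

```text
clock: 52.55
position: [0.4833, 0.0179, 0.2429]
ee_rot: [-0.147, -3.138, 0.0]
force: [0.5, -0.1, 0.7]
width: 0.501
gripper_force: 0.0
```

>>> move_arm([
  {"tx":-0.0033,"ty":-0.0377,"tz":0,"twist":0},
  {"tx":-0.0033,"ty":-0.0377,"tz":0,"twist":0},
  {"tx":-0.0033,"ty":-0.0377,"tz":0,"twist":0},
  {"tx":-0.0033,"ty":-0.0377,"tz":0,"twist":0},
  {"tx":-0.0033,"ty":-0.0377,"tz":0,"twist":0},
  {"tx":-0.0033,"ty":-0.0377,"tz":0,"twist":0},
  {"tx":-0.0033,"ty":-0.0377,"tz":0,"twist":0},
  {"tx":-0.0033,"ty":-0.0377,"tz":0,"twist":0},
  {"tx":0,"ty":0,"tz":0,"twist":0},
  {"tx":0,"ty":0,"tz":0,"twist":0},
])

```text
clock: 53.55
position: [0.4814, -0.2838, 0.2424]
ee_rot: [-0.15, -3.137, -0.002]
force: [-0.4, 1.7, 0.9]
width: 0.497
gripper_force: 0.0
```

```bash
python3 -c "
from h import *
go([.481,-.2835,.092]);print(arm.observe()['joints'].round(2))
cal=arm.calibration('wrist');g=arm.get_image('wrist').mean(2)
m=(g[120:255,:420]<35).astype(np.uint8);n,l,st,c=cv2.connectedComponentsWithStats(m)
for i in range(1,n):
  if st[i,4]>200: print('dark',(c[i]+[0,120]).round(0),st[i,4],at('wrist',c[i]+[0,120],.137,cal).round(3))
"
```

```text
t 53.5 pos [ 0.4814 -0.2838  0.2424] thx 174.5 F [-0.4  1.7  0.9] w 0.497 gf 0.0 -> tool shift [0.0003 0.     0.1504]
[ 1.21  0.58 -1.18  1.65  0.55  1.29  1.41]
dark [174. 188.] 956 [ 0.457 -0.362  0.137]
dark [274. 187.] 885 [ 0.463 -0.285  0.137]
```

>>> move_arm([
  {"tx":0.001,"ty":-0.001,"tz":0.035,"twist":0},
  {"tx":0,"ty":0,"tz":0.035,"twist":0},
  {"tx":0,"ty":0,"tz":0.035,"twist":0},
  {"tx":0,"ty":0,"tz":0.025,"twist":0},
  {"tx":0,"ty":0,"tz":0.015,"twist":0},
  {"tx":0,"ty":0,"tz":0.005,"twist":0},
  {"tx":0,"ty":0,"tz":0,"twist":0},
])

```text
clock: 54.3
position: [0.4811, -0.2835, 0.0935]
ee_rot: [0.145, 3.138, 0.0]
force: [-0.3, 0.5, -0.2]
width: 0.503
gripper_force: 0.0
```

>>> move_arm([
  {"tx":0,"ty":0,"tz":0,"twist":0},
  {"tx":0,"ty":0,"tz":0,"twist":0},
  {"tx":0,"ty":0,"tz":0,"twist":0},
  {"tx":0,"ty":0,"tz":0,"twist":0},
  {"tx":0,"ty":0,"tz":0,"twist":0},
  {"tx":0,"ty":0,"tz":0,"twist":0},
], gripper=1, squeeze=25)

```text
clock: 54.9
position: [0.4812, -0.2845, 0.094]
ee_rot: [0.147, 3.137, -0.001]
force: [-1.5, -0.4, 6.8]
width: 0.273
gripper_force: 23.6
```

>>> move_arm([
  {"tx":0,"ty":0,"tz":-0.01,"twist":0},
  {"tx":0,"ty":0,"tz":-0.02,"twist":0},
  {"tx":0,"ty":0,"tz":-0.03,"twist":0},
  {"tx":0,"ty":0,"tz":-0.03,"twist":0},
  {"tx":0,"ty":0,"tz":-0.03,"twist":0},
  {"tx":0,"ty":0,"tz":-0.03,"twist":0},
  {"tx":0,"ty":0,"tz":-0.02,"twist":0},
  {"tx":0,"ty":0,"tz":0,"twist":0},
])

```text
clock: 55.7
position: [0.482, -0.2839, 0.2662]
ee_rot: [0.146, 3.134, -0.002]
force: [0.7, -0.1, -3.1]
width: 0.254
gripper_force: 26.0
```

```bash
python3 -c "
from h import *
go([.44,.318,.2635]);hangdir()"
```

```text
t 55.7 pos [ 0.482  -0.2839  0.2662] thx 174.7 F [ 0.7 -0.1 -3.1] w 0.254 gf 25.999028719961643 -> tool shift [0.0979 0.5953 0.0015]
scene (np.float64(13.0), array([199., 158.]), np.float32(9.2), 0.79)
   miss 0.086
   miss 0.086
top (np.float64(60.0), array([379., 198.]), np.float32(10.0), 0.69)
   miss 0.131
   miss 0.131
wrist (np.float64(4.0), array([278., 254.]), np.float32(34.6), 0.64)
   r 0.078 [array([-0.046,  0.004,  0.063]), array([ 0.014, -0.001, -0.077])]
   r 0.085 [array([-0.048,  0.005,  0.07 ]), array([ 0.017, -0.001, -0.083])]
```

>>> move_arm([
  {"tx":0.0055,"ty":0.035,"tz":0,"twist":0},
  {"tx":0.0058,"ty":0.035,"tz":0,"twist":0},
  {"tx":0.0058,"ty":0.035,"tz":0,"twist":0},
  {"tx":0.0058,"ty":0.035,"tz":0,"twist":0},
  {"tx":0.0058,"ty":0.035,"tz":0,"twist":0},
  {"tx":0.0058,"ty":0.035,"tz":0,"twist":0},
  {"tx":0.0058,"ty":0.035,"tz":0,"twist":0},
  {"tx":0.0058,"ty":0.035,"tz":0,"twist":0},
  {"tx":0.0058,"ty":0.035,"tz":0,"twist":0},
])

```text
clock: 56.9
position: [0.4578, 0.0355, 0.2627]
ee_rot: [-0.147, -3.137, 0.0]
force: [0.7, 0.1, -2.2]
width: 0.253
gripper_force: 26.0
```

>>> move_arm([
  {"tx":0.0058,"ty":0.035,"tz":0,"twist":0},
  {"tx":0.0058,"ty":0.035,"tz":0,"twist":0},
  {"tx":0.0058,"ty":0.035,"tz":0,"twist":0},
  {"tx":0.0058,"ty":0.035,"tz":0,"twist":0},
  {"tx":0.0058,"ty":0.035,"tz":0,"twist":0},
  {"tx":0.0058,"ty":0.035,"tz":0,"twist":0},
  {"tx":0.0058,"ty":0.035,"tz":0,"twist":0},
  {"tx":0.0058,"ty":0.035,"tz":0,"twist":0},
  {"tx":0,"ty":0,"tz":0,"twist":0},
  {"tx":0,"ty":0,"tz":0,"twist":0},
])

```text
clock: 57.9
position: [0.4376, 0.3181, 0.2624]
ee_rot: [-0.142, -3.137, 0.001]
force: [0.5, 0.6, -2.9]
width: 0.251
gripper_force: 25.9
```

```bash
cat >> h.py <<'E'
def tiltx(cam="scene",cmin=330,cmax=402):
    "held flask: fit r and lean (in x) of the ball from its px; y offset fixed by lean dir"
    s=arm.observe();gp=s["position"]+[0,0,.019];arm.get_image(cam)
    for r in arm.regions_of(cam,"flask1"):
        m=r["region"];ys,xs=np.nonzero(m);d=cv2.distanceTransform(m.astype(np.uint8),2,5);b=np.array(np.unravel_index(d.argmax(),d.shape)[::-1])
        if not cmin<b[0]<cmax: continue
        w=xs[abs(ys-b[1])<=2];c=(w.min()+w.max())/2;row=ys.max()-(w.max()-w.min()+1)/2
        o,v=ray(cam,(c,row));
        # plane y = gp_y-.004
        t=(gp[1]-.004-o[1])/v[1];print("px",(c,row),"conf",round(r["conf"],2),"in-plane offset",(o+v*t-gp).round(3))
        for a in(20,30,40,50):
            q=gp+.085*np.array([np.sin(np.radians(a)),-.08*np.sin(np.radians(a)),-np.cos(np.radians(a))]);print(a,proj(cam,q).round(1),end=" ")
        print()
E
python3 -c "
from h import *
go([.44,.322,.2]);tiltx()
cal=arm.calibration('wrist');arm.get_image('wrist')
print('rings',[(p.round(0),f,at('wrist',p,.07,cal).round(4)[:2]) for p,f in places('wrist','ring2')])"
```

```text
t 57.9 pos [0.4376 0.3181 0.2624] thx 174.8 F [ 0.5  0.6 -2.9] w 0.251 gf 25.92041531795701 -> tool shift [-0.0021  0.0041  0.0624]
px (np.float64(391.5), np.float64(179.0)) conf 0.67 in-plane offset [ 0.035 -0.004 -0.079]
20 [392.1 178.6] 30 [391.9 178.6] 40 [391.9 177.8] 50 [392.  176.1] 
rings [(array([212., 231.]), 0.8, array([0.4806, 0.2418])), (array([283., 227.]), 0.66, array([0.4835, 0.3178])), (array([ 36., 242.]), 0.61, array([0.4761, 0.0476]))]
```

>>> move_arm([
  {"tx":-0.005,"ty":0.0045,"tz":0.02,"twist":0},
  {"tx":0,"ty":0,"tz":0.03,"twist":0},
  {"tx":0,"ty":0,"tz":0.03,"twist":0},
  {"tx":0,"ty":0,"tz":0.016,"twist":0},
  {"tx":0,"ty":0,"tz":0.004,"twist":0},
  {"tx":0,"ty":0,"tz":0,"twist":0},
])

```text
clock: 58.7
position: [0.4441, 0.3212, 0.1635]
ee_rot: [-0.148, -3.138, 0.0]
force: [0.1, 0.0, -2.4]
width: 0.256
gripper_force: 25.9
```

```bash
python3 -c "
from h import *
go([.443,.322,.148]);tiltx()
print('want ball seated px',proj('scene',[.483,.318,.09]).round(1),'now',proj('scene',[.483,.318,.102]).round(1))"
```

```text
t 58.7 pos [0.4441 0.3212 0.1635] thx 174.6 F [ 0.1  0.  -2.4] w 0.256 gf 25.91934896834509 -> tool shift [0.0012 0.0007 0.0155]
px (np.float64(386.5), np.float64(208.0)) conf 0.74 in-plane offset [-0.026 -0.004 -0.111]
20 [387.8 208.1] 30 [387.5 208.4] 40 [387.5 207.9] 50 [387.6 206.6] 
want ball seated px [386.7 213. ] now [387.3 209.7]
```

>>> move_arm([
  {"tx":0,"ty":0,"tz":0.004,"twist":0},
  {"tx":0,"ty":0,"tz":0.003,"twist":0},
  {"tx":0,"ty":0,"tz":0,"twist":0},
])

```text
clock: 59.1
position: [0.4444, 0.3216, 0.1564]
ee_rot: [0.147, 3.137, 0.001]
force: [1.9, -0.5, -1.9]
width: 0.254
gripper_force: 25.1
```

>>> move_arm([
  {"tx":0,"ty":0,"tz":0.003,"twist":0},
  {"tx":0,"ty":0,"tz":0,"twist":0},
])

```text
clock: 59.3
position: [0.4444, 0.3215, 0.1532]
ee_rot: [0.147, 3.137, 0.0]
force: [1.9, 0.1, -0.5]
width: 0.253
gripper_force: 24.7
```

>>> move_arm([
  {"tx":-0.002,"ty":0,"tz":0.002,"twist":0},
  {"tx":0,"ty":0,"tz":0,"twist":0},
])

```text
clock: 59.5
position: [0.4464, 0.3212, 0.1511]
ee_rot: [0.147, 3.138, 0.0]
force: [2.3, 0.2, -0.4]
width: 0.255
gripper_force: 24.8
```

>>> move_arm([
  {"tx":0,"ty":0,"tz":0.002,"twist":0},
  {"tx":0,"ty":0,"tz":0,"twist":0},
])

```text
clock: 59.7
position: [0.4454, 0.3217, 0.1496]
ee_rot: [-0.146, -3.138, -0.0]
force: [-0.0, -0.9, 7.2]
width: 0.248
gripper_force: 25.0
```

>>> move_arm([
  {"tx":0,"ty":0,"tz":-0.001,"twist":0},
  {"tx":-0.006,"ty":0,"tz":-0.003,"twist":0},
  {"tx":-0.007,"ty":0,"tz":-0.0025,"twist":0},
  {"tx":-0.007,"ty":0,"tz":-0.002,"twist":0},
  {"tx":-0.007,"ty":-0.001,"tz":-0.0015,"twist":0},
  {"tx":-0.007,"ty":-0.001,"tz":-0.001,"twist":0},
  {"tx":-0.006,"ty":-0.001,"tz":-0.0005,"twist":0},
  {"tx":0,"ty":0,"tz":0,"twist":0},
], squeeze=10)

```text
clock: 60.5
position: [0.4863, 0.3157, 0.1621]
ee_rot: [0.148, 3.138, 0.004]
force: [-3.4, 1.1, 9.7]
width: 0.244
gripper_force: 9.8
```

```bash
python3 -c "
from h import *
go([.4835,.318,.156]);tiltx();print('want',proj('scene',[.483,.318,.09]).round(1))"
```

```text
t 60.5 pos [0.4863 0.3157 0.1621] thx 174.6 F [-3.4  1.1  9.7] w 0.244 gf 9.760722261853516 -> tool shift [0.003  0.002  0.0061]
px (np.float64(385.5), np.float64(212.0)) conf 0.92 in-plane offset [ 0.055 -0.004 -0.054]
20 [385.2 215. ] 30 [384.9 215.4] 40 [384.8 215. ] 50 [384.9 213.7] 
px (np.float64(373.0), np.float64(212.5)) conf 0.45 in-plane offset [-5.390e+00 -4.000e-03 -3.252e+00]
20 [385.2 215. ] 30 [384.9 215.4] 40 [384.8 215. ] 50 [384.9 213.7] 
want [386.7 213. ]
```

>>> move_arm([
  {"tx":0,"ty":0,"tz":0,"twist":0},
  {"tx":0,"ty":0,"tz":-0.006,"twist":0},
  {"tx":0,"ty":0,"tz":-0.006,"twist":0},
  {"tx":0.008,"ty":0.001,"tz":0,"twist":0},
  {"tx":0,"ty":0,"tz":0.005,"twist":0},
  {"tx":0,"ty":0,"tz":0.004,"twist":0},
  {"tx":0,"ty":0,"tz":0,"twist":0},
], squeeze=25)

```text
clock: 61.3
position: [0.4773, 0.3156, 0.1626]
ee_rot: [-0.147, -3.137, 0.002]
force: [0.2, -0.9, -2.2]
width: 0.229
gripper_force: 24.9
```

>>> move_arm([
  {"tx":0,"ty":0,"tz":0.003,"twist":0},
  {"tx":0,"ty":0,"tz":0,"twist":0},
])

```text
clock: 61.5
position: [0.4775, 0.316, 0.1602]
ee_rot: [-0.147, -3.138, 0.001]
force: [0.6, 0.2, -3.4]
width: 0.229
gripper_force: 24.9
```

>>> move_arm([
  {"tx":0,"ty":0,"tz":0.003,"twist":0},
  {"tx":0,"ty":0,"tz":0,"twist":0},
])

```text
clock: 61.7
position: [0.4771, 0.3172, 0.1582]
ee_rot: [-0.146, -3.138, -0.002]
force: [-1.5, 0.9, 3.6]
width: 0.222
gripper_force: 24.7
```

The narrowing width suggests the neck has slid to the pad edge, so the flask leans only about 15° now. Releasing and squaring it along x.

>>> move_arm([
  {"tx":0,"ty":0,"tz":0,"twist":0},
  {"tx":0,"ty":0,"tz":0,"twist":0},
  {"tx":0,"ty":0,"tz":0,"twist":0},
  {"tx":0,"ty":0,"tz":0,"twist":0},
  {"tx":0,"ty":0,"tz":0,"twist":0},
  {"tx":0,"ty":0,"tz":-0.02,"twist":0},
  {"tx":0,"ty":0,"tz":-0.04,"twist":0},
  {"tx":0,"ty":0,"tz":-0.03,"twist":0},
  {"tx":0,"ty":0,"tz":0,"twist":0},
], gripper=0)

```text
clock: 62.6
position: [0.4785, 0.3183, 0.2519]
ee_rot: [0.147, 3.134, 0.007]
force: [0.6, 0.5, -0.5]
width: 0.499
gripper_force: 0.0
```

```bash
cat >> h.py <<'E'
def stopper(x0,x1,y0,y1,cam="scene",t=30):
    g=arm.get_image(cam).mean(2)[y0:y1,x0:x1];n,l,st,c=cv2.connectedComponentsWithStats((g<t).astype(np.uint8))
    for i in range(1,n):
        if st[i,4]>=15: print(cam,"dark",(c[i]+[x0,y0]).round(1),"box",st[i,:4]+[x0,y0,0,0],st[i,4])
E
python3 -c "
from h import *
go([.4835,.318,.156]);ball(z=.09,cmin=340)
stopper(370,430,165,220)
print('upright stopper',proj('scene',[.483,.318,.196]).round(1),'ball',proj('scene',[.483,.318,.09]).round(1),'lean15 -x',proj('scene',[.454,.318,.192]).round(1),'lean30',proj('scene',[.43,.318,.182]).round(1))
cal=arm.calibration('wrist');arm.get_image('wrist')
print([(p.round(0),f,at('wrist',p,.06,cal).round(3)) for p,f in places('wrist','flask1')])
for q in([.483,.318,.196],[.454,.318,.192],[.43,.318,.182]): print(proj('wrist',q,cal).round(0))
stopper(150,420,80,256,'wrist')"
```

```text
t 62.6 pos [0.4785 0.3183 0.2519] thx 174.6 F [ 0.6  0.5 -0.5] w 0.499 gf 0.0 -> tool shift [-0.0046 -0.0003  0.0959]
scene ball col 386.5 row 213 bottom 222 top row 178 top col 395.1 at z 0.09 [0.483 0.317] 0.88
scene ball col 413.0 row 217 bottom 226 top row 183 top col 418.8 at z 0.09 [0.483 0.397] 0.75
scene dark [395.7 180.5] box [391 179  10   4] 28
scene dark [419.3 187.3] box [415 184  10   7] 54
upright stopper [392.3 182.8] ball [386.7 213. ] lean15 -x [392.5 179.7] lean30 [392.2 179.2]
[(array([355., 186.]), 0.95, array([0.484, 0.395, 0.06 ])), (array([275., 205.]), 0.64, array([0.497, 0.312, 0.06 ]))]
[281. 240.]
[277. 195.]
[274. 155.]
wrist dark [152.8 208.9] box [150 182  10  60] 145
```

```bash
python3 -c "
from h import *
cal=arm.calibration('wrist');g=arm.get_image('wrist').mean(2)
print(proj('wrist',[.485,.397,.202],cal).round(0))
for y in range(130,262,6): print(y,' '.join('%3d'%g[y,x] for x in range(236,400,6)))
for r in arm.regions_of('wrist','flask1'):
  m=r['region'];ys,xs=np.nonzero(m);print(round(r['conf'],2),xs.min(),xs.max(),ys.min(),ys.max())
"
```

```text
[408. 236.]
130 237 238 238 239 227 240 239 239 240 240 240 241 241 242 243 243 244 246 237 237 174 166 125 152 207 239 254 253
136 238 239 240 141 143 142 175 226 224 163 185 208 236 254 255 255 254 253 253 253 253 253 253 253 253 253 253 253
142 250 253 253 159 159 157 157 185 251 252 252 252 253 253 253 253 252 252 249 246 245 244 244 244 244 244 244 230
148 164 252 252 152 150 145 140 138 244  98 118 136 139 135 243 243 243 243 243 244 244 244 244 244 244 244 244 227
154 138 137 137 138 137 138 137  82  53  54  54  54  71 135 242 242 243 244 235 210 153 120 233 244 243 244 244 224
160 137 137 137 138 137 137 120  50  52  52  52  54  54 138 242 242 245 131 138 180 197 151 254 253 231 243 243 221
166 137 136 241 136 123 151  50  51  51  51  52  53  54  47 242 243 129 158 152 139  99 118 128 129 120 246 243 219
172 136 135 241 124 151 121  42  47  44  44  44  44  44  43 163 139 114 161 104 113 133 152 161 164 164 151 239 226
178 136 136 134 159  91 100  38  42  43  42  43  43  45  43 138 121 158 130 105 133 153 167 178 185 186 176 162 224
184 136 136 133 109 100 108  78  40  42  42 
[... 805 characters left out ...]
04 101 118 238 237 237 237 237 237 237 237 238 240 190 195 147  71  34  60  63
232 236 236 236 236 236 237 234 181 167 238 226 226 196 152 132 109 108 108 110 110 110 111 109 106  66  43  57  56
238 144 136 104 102 107 107 109 109 108 106 110 117 132 162 210 235 251 253 252 251 251 250 250 250 254  44  52  52
244 203 228 250 249 249 249 248 248 247 248 248 248 248 248 249 249 249 248 245 240 238 237 235 236 222  34  48  47
250 246 245 244 244 242 238 237 236 222 222 157 158 131 132 135  49 110 109 120  98 102  99  94  94  94  95  41  45
256 131 131 129 126 111 102  77  58  48  42  39  39  41  40  40  41  69 110 110 109 109 104  96  94  93  94  95  84
0.96 248 316 148 232
0.56 334 429 163 256
```

Flask 2's ball is seated at (0.483, 0.317) but leans about 27° to -x, and it is stable. Turning 90° and squaring along x.

>>> move_arm([
  {"tx":0,"ty":0,"tz":0,"twist":0.0833},
  {"tx":0,"ty":0,"tz":0,"twist":0.0833},
  {"tx":0,"ty":0,"tz":0,"twist":0.0833},
  {"tx":0,"ty":0,"tz":0,"twist":0.0833},
  {"tx":0,"ty":0,"tz":0,"twist":0.0833},
  {"tx":0,"ty":0,"tz":0,"twist":0.0833},
  {"tx":0,"ty":0,"tz":0,"twist":0.0833},
  {"tx":0,"ty":0,"tz":0,"twist":0.0833},
  {"tx":0,"ty":0,"tz":0,"twist":0.0833},
  {"tx":0,"ty":0,"tz":0,"twist":0.0833},
  {"tx":0,"ty":0,"tz":0,"twist":0.0833},
  {"tx":0,"ty":0,"tz":0,"twist":0.0833},
], gripper=-1)

```text
clock: 64.2
position: [0.4773, 0.3162, 0.2472]
ee_rot: [-2.328, -2.11, 0.001]
force: [-0.2, -0.3, -0.9]
width: 1.003
gripper_force: 0.0
```

>>> move_arm([
  {"tx":0,"ty":-0.0256,"tz":0,"twist":0},
  {"tx":0,"ty":0,"tz":0.03,"twist":0},
  {"tx":0,"ty":0,"tz":0.035,"twist":0},
  {"tx":0,"ty":0,"tz":0.035,"twist":0},
  {"tx":0,"ty":0,"tz":0.02,"twist":0},
  {"tx":0,"ty":0.014,"tz":0,"twist":0},
  {"tx":0,"ty":0.015,"tz":0,"twist":0},
  {"tx":0,"ty":0,"tz":0,"twist":0},
])

```text
clock: 65.0
position: [0.4847, 0.3157, 0.1289]
ee_rot: [2.325, 2.111, 0.004]
force: [-0.5, -0.2, 0.4]
width: 1.0
gripper_force: 0.1
```

>>> move_arm([
  {"tx":0,"ty":0,"tz":0,"twist":0},
  {"tx":0,"ty":0,"tz":0,"twist":0},
  {"tx":0,"ty":0,"tz":0,"twist":0},
  {"tx":0,"ty":0,"tz":0,"twist":0},
  {"tx":0,"ty":0,"tz":0,"twist":0},
  {"tx":0,"ty":0,"tz":0,"twist":0},
  {"tx":0,"ty":0,"tz":0,"twist":0},
  {"tx":0,"ty":0,"tz":0,"twist":0},
  {"tx":0,"ty":0,"tz":0,"twist":0},
  {"tx":0,"ty":0,"tz":0,"twist":0},
], gripper=1, squeeze=12)

```text
clock: 66.0
position: [0.4817, 0.3159, 0.1279]
ee_rot: [2.322, 2.115, 0.002]
force: [2.0, -0.5, 1.4]
width: 0.275
gripper_force: 12.0
```

```bash
python3 -c "
from h import *
go([.484,.318,.131]);ball(z=.09,cmin=340)"
```

```text
t 66.0 pos [0.4817 0.3159 0.1279] thx 84.6 F [ 2.  -0.5  1.4] w 0.275 gf 11.964738629758358 -> tool shift [ 0.0023  0.0021 -0.0031]
scene ball col 412.5 row 217 bottom 226 top row 184 top col 418.8 at z 0.09 [0.483 0.396] 0.81
scene ball col 386.5 row 213 bottom 222 top row 205 top col 386.2 at z 0.09 [0.483 0.317] 0.55
scene ball col 373.5 row 230 bottom 267 top row 183 top col 338.7 at z 0.09 [0.592 0.286] 0.4
```

>>> move_arm([
  {"tx":0,"ty":0.001,"tz":0,"twist":0},
  {"tx":0,"ty":0,"tz":0,"twist":0},
  {"tx":0,"ty":0,"tz":0,"twist":0},
  {"tx":0,"ty":0,"tz":0,"twist":0},
], squeeze=22)

```text
clock: 66.5
position: [0.4821, 0.3159, 0.1278]
ee_rot: [2.322, 2.116, 0.0]
force: [3.3, -0.5, 1.1]
width: 0.27
gripper_force: 22.0
```

>>> move_arm([
  {"tx":0,"ty":0,"tz":0,"twist":0},
  {"tx":0,"ty":0,"tz":0,"twist":0},
  {"tx":0,"ty":0,"tz":0,"twist":0},
  {"tx":0,"ty":0,"tz":0,"twist":0},
  {"tx":0,"ty":0,"tz":-0.02,"twist":0},
  {"tx":0,"ty":0,"tz":-0.04,"twist":0},
  {"tx":0,"ty":0,"tz":-0.04,"twist":0},
  {"tx":0,"ty":0,"tz":-0.015,"twist":0},
  {"tx":0,"ty":0,"tz":0,"twist":0},
], gripper=-0.1)

```text
clock: 67.4
position: [0.4827, 0.3171, 0.2455]
ee_rot: [2.322, 2.116, 0.007]
force: [-0.3, 0.3, -0.3]
width: 0.55
gripper_force: 0.0
```

```bash
python3 -c "
from h import *
go([.484,.318,.131]);ball(z=.09,cmin=340)
stopper(370,430,165,220)
print('upright stopper',proj('scene',[.483,.318,.196]).round(1))
cal=arm.calibration('wrist');g=arm.get_image('wrist').mean(2)
print('w upright',proj('wrist',[.483,.318,.202],cal).round(0),proj('wrist',[.485,.397,.202],cal).round(0))
for y in range(130,262,6): print(y,' '.join('%3d'%g[y,x] for x in range(200,350,6)))"
```

```text
t 67.4 pos [0.4827 0.3171 0.2455] thx 84.7 F [-0.3  0.3 -0.3] w 0.55 gf 0.0 -> tool shift [0.0007 0.0008 0.1145]
scene ball col 386.0 row 212 bottom 221 top row 180 top col 392.0 at z 0.09 [0.477 0.316] 0.83
scene ball col 412.5 row 217 bottom 226 top row 185 top col 418.7 at z 0.09 [0.483 0.396] 0.65
scene dark [392.2 183.4] box [388 181  10   6] 52
scene dark [419.3 187.3] box [415 184  10   7] 54
upright stopper [392.3 182.8]
w upright [280. 235.] [271.  98.]
130 188 165 225 241 212 225 224 224 194  92  83  84  88  87  85  98 180 223 222 222 223  81 243 222 182
136 185 163 224 240 238 226 224 224 223 176 125  96  78  82 118 130 224 221 221 222 222  79 241 222 182
142 181 182 224 240 242 225 223 223 224 223 149 123 122 123 217 223 222 221 223 223 221 101 241 223 183
148 180 188 224 236 241 211 222 223 222 223 223 185 152 171 222 222 221 222 222 222 221 106 240 222 221
154 183 191 219 229 239 187 222 223 222 222 223 181 174 233 229 161 213 222 222 221 221 113 239 225 220
160 189 191 210 223 238 132 222 222 222 223 207 239 237 193 210 240 242 162 221 221 221 140 238 224 220
166 191 1
[... 954 characters left out ...]
  80 116 117 116  74  42  45  46  46  45  42  34 115 114 115 121 125 127 115
226  99 104 100  97 116 127  84 115 115 115  26  29  28  41  37  36  29  28 115 114 115 217 225 124 115
232 100 102 102  99 115 127 100 114 114 114  24  26  28  26  27  26  27  26 116 114 115 216 215 122 114
238 101 104 102 102 115 125 112 115 114 115  38  35  35  27  25  27  29  32  83 113 114 216 208 122 114
244  99  99 100 105 114 123 125 113 114 114  94  23  25  25  26  24  26 108 125  96 113 218 199 134 114
250 101  95  91  91  31 120 126 111 112 111 122 127  22  23  24  24 102 113 123 117 112 217  35  90  88
256  90  89  90  76  26 115 126 103 113 103 119 111 113 113 113 111 111 112 121 119 112 112  25  76  89
```

Flask 2 is upright: stopper at (392.2,183.4) against an expected (392.3,182.8). Now the last flask.

>>> move_arm([
  {"tx":0,"ty":0,"tz":0,"twist":-0.0838},
  {"tx":0,"ty":0,"tz":0,"twist":-0.0838},
  {"tx":0,"ty":0,"tz":0,"twist":-0.0838},
  {"tx":0,"ty":0,"tz":0,"twist":-0.0838},
  {"tx":0,"ty":0,"tz":0,"twist":-0.0838},
  {"tx":0,"ty":0,"tz":0,"twist":-0.0838},
  {"tx":0,"ty":0,"tz":0,"twist":-0.0838},
  {"tx":0,"ty":0,"tz":0,"twist":-0.0838},
  {"tx":0,"ty":0,"tz":0,"twist":-0.0838},
  {"tx":0,"ty":0,"tz":0,"twist":-0.0838},
  {"tx":0,"ty":0,"tz":0,"twist":-0.0838},
  {"tx":0,"ty":0,"tz":0,"twist":-0.0838},
], gripper=0)

```text
clock: 68.8
position: [0.4815, 0.3154, 0.2414]
ee_rot: [-0.123, -3.137, 0.002]
force: [0.1, -0.4, -0.6]
width: 0.5
gripper_force: 0.0
```

>>> move_arm([
  {"tx":-0.0027,"ty":-0.0377,"tz":0,"twist":0},
  {"tx":-0.0027,"ty":-0.0377,"tz":0,"twist":0},
  {"tx":-0.0027,"ty":-0.0377,"tz":0,"twist":0},
  {"tx":-0.0027,"ty":-0.0377,"tz":0,"twist":0},
  {"tx":-0.0027,"ty":-0.0377,"tz":0,"twist":0},
  {"tx":-0.0027,"ty":-0.0377,"tz":0,"twist":0},
  {"tx":-0.0027,"ty":-0.0377,"tz":0,"twist":0},
  {"tx":-0.0027,"ty":-0.0377,"tz":0,"twist":0},
  {"tx":-0.0027,"ty":-0.0377,"tz":0,"twist":0},
])

```text
clock: 69.7
position: [0.4768, -0.026, 0.2418]
ee_rot: [-0.132, -3.137, -0.0]
force: [0.9, 0.2, 0.1]
width: 0.5
gripper_force: 0.0
```

>>> move_arm([
  {"tx":-0.0027,"ty":-0.0377,"tz":0,"twist":0},
  {"tx":-0.0027,"ty":-0.0377,"tz":0,"twist":0},
  {"tx":-0.0027,"ty":-0.0377,"tz":0,"twist":0},
  {"tx":-0.0027,"ty":-0.0377,"tz":0,"twist":0},
  {"tx":-0.0027,"ty":-0.0377,"tz":0,"twist":0},
  {"tx":-0.0027,"ty":-0.0377,"tz":0,"twist":0},
  {"tx":-0.0027,"ty":-0.0377,"tz":0,"twist":0},
  {"tx":-0.0027,"ty":-0.0377,"tz":0,"twist":0},
  {"tx":-0.0027,"ty":-0.0377,"tz":0,"twist":0},
  {"tx":0,"ty":0,"tz":0,"twist":0},
  {"tx":0,"ty":0,"tz":0,"twist":0},
])

```text
clock: 70.8
position: [0.4726, -0.3648, 0.2411]
ee_rot: [-0.135, -3.137, -0.003]
force: [-0.5, 0.8, 0.3]
width: 0.499
gripper_force: 0.0
```

```bash
python3 -c "
from h import *
go([.476,-.3635,.091]);print(arm.observe()['joints'].round(2))
cal=arm.calibration('wrist');g=arm.get_image('wrist').mean(2)
m=(g[120:255,:420]<35).astype(np.uint8);n,l,st,c=cv2.connectedComponentsWithStats(m)
for i in range(1,n):
  if st[i,4]>200: print('dark',(c[i]+[0,120]).round(0),st[i,4],at('wrist',c[i]+[0,120],.137,cal).round(3))
"
```

```text
t 70.8 pos [ 0.4726 -0.3648  0.2411] thx 175.1 F [-0.5  0.8  0.3] w 0.499 gf 0.0 -> tool shift [-0.0035  0.0013  0.1501]
[ 1.25  0.6  -1.07  1.56  0.54  1.31  1.59]
dark [275. 190.] 901 [ 0.456 -0.365  0.137]
```

>>> move_arm([
  {"tx":-0.003,"ty":-0.001,"tz":0.035,"twist":0},
  {"tx":0,"ty":0,"tz":0.035,"twist":0},
  {"tx":0,"ty":0,"tz":0.035,"twist":0},
  {"tx":0,"ty":0,"tz":0.025,"twist":0},
  {"tx":0,"ty":0,"tz":0.014,"twist":0},
  {"tx":0,"ty":0,"tz":0.005,"twist":0},
  {"tx":0,"ty":0,"tz":0,"twist":0},
])

```text
clock: 71.55
position: [0.4766, -0.3651, 0.094]
ee_rot: [0.131, 3.139, 0.0]
force: [-0.1, 0.6, 1.2]
width: 0.5
gripper_force: 0.0
```

>>> move_arm([
  {"tx":0,"ty":0,"tz":0,"twist":0},
  {"tx":0,"ty":0,"tz":0,"twist":0},
  {"tx":0,"ty":0,"tz":0,"twist":0},
  {"tx":0,"ty":0,"tz":0,"twist":0},
  {"tx":0,"ty":0,"tz":0,"twist":0},
  {"tx":0,"ty":0,"tz":0,"twist":0},
], gripper=1, squeeze=25)

```text
clock: 72.15
position: [0.4765, -0.3657, 0.0943]
ee_rot: [0.132, 3.138, -0.001]
force: [-1.3, 0.3, 5.9]
width: 0.254
gripper_force: 24.6
```

>>> move_arm([
  {"tx":0,"ty":0,"tz":-0.01,"twist":0},
  {"tx":0,"ty":0,"tz":-0.02,"twist":0},
  {"tx":0,"ty":0,"tz":-0.03,"twist":0},
  {"tx":0,"ty":0,"tz":-0.03,"twist":0},
  {"tx":0,"ty":0,"tz":-0.03,"twist":0},
  {"tx":0,"ty":0,"tz":-0.03,"twist":0},
  {"tx":0,"ty":0,"tz":-0.02,"twist":0},
  {"tx":0,"ty":0,"tz":0,"twist":0},
])

```text
clock: 72.95
position: [0.4775, -0.3657, 0.2667]
ee_rot: [0.132, 3.135, -0.003]
force: [0.7, 0.4, -1.8]
width: 0.252
gripper_force: 25.0
```

```bash
python3 -c "
from h import *
go([.4425,.242,.264])"
```

```text
t 73.0 pos [ 0.4775 -0.3657  0.2667] thx 175.2 F [ 0.7  0.4 -1.8] w 0.252 gf 24.978322186980222 -> tool shift [0.0858 0.6026 0.0013]
```

>>> move_arm([
  {"tx":0.0048,"ty":0.0335,"tz":0,"twist":0},
  {"tx":0.0048,"ty":0.0335,"tz":0,"twist":0},
  {"tx":0.0048,"ty":0.0335,"tz":0,"twist":0},
  {"tx":0.0048,"ty":0.0335,"tz":0,"twist":0},
  {"tx":0.0048,"ty":0.0335,"tz":0,"twist":0},
  {"tx":0.0048,"ty":0.0335,"tz":0,"twist":0},
  {"tx":0.0048,"ty":0.0335,"tz":0,"twist":0},
  {"tx":0.0048,"ty":0.0335,"tz":0,"twist":0},
  {"tx":0.0048,"ty":0.0335,"tz":0,"twist":0},
])

```text
clock: 73.85
position: [0.4573, -0.0606, 0.2625]
ee_rot: [-0.132, -3.137, 0.0]
force: [0.8, 0.1, -2.3]
width: 0.254
gripper_force: 25.3
```

>>> move_arm([
  {"tx":0.0048,"ty":0.0335,"tz":0,"twist":0},
  {"tx":0.0048,"ty":0.0335,"tz":0,"twist":0},
  {"tx":0.0048,"ty":0.0335,"tz":0,"twist":0},
  {"tx":0.0048,"ty":0.0335,"tz":0,"twist":0},
  {"tx":0.0048,"ty":0.0335,"tz":0,"twist":0},
  {"tx":0.0048,"ty":0.0335,"tz":0,"twist":0},
  {"tx":0.0048,"ty":0.0335,"tz":0,"twist":0},
  {"tx":0.0048,"ty":0.0335,"tz":0,"twist":0},
  {"tx":0.0048,"ty":0.0335,"tz":0,"twist":0},
  {"tx":0,"ty":0,"tz":0,"twist":0},
  {"tx":0,"ty":0,"tz":0,"twist":0},
])

```text
clock: 74.95
position: [0.4399, 0.2427, 0.2625]
ee_rot: [-0.128, -3.137, 0.002]
force: [0.5, 0.5, -2.2]
width: 0.254
gripper_force: 25.6
```

```bash
python3 -c "
from h import *
go([.4425,.242,.16]);tiltx(cmax=380)
cal=arm.calibration('wrist');arm.get_image('wrist')
print('rings',[(p.round(0),f,at('wrist',p,.07,cal).round(4)[:2]) for p,f in places('wrist','ring1')])"
```

```text
t 75.0 pos [0.4399 0.2427 0.2625] thx 175.3 F [ 0.5  0.5 -2.2] w 0.254 gf 25.561062322813086 -> tool shift [-0.0028 -0.0003  0.1025]
px (np.float64(366.0), np.float64(175.5)) conf 0.95 in-plane offset [ 0.041 -0.004 -0.075]
20 [366.7 175.5] 30 [366.2 175.5] 40 [365.9 174.6] 50 [365.7 172.9] 
rings [(array([279., 226.]), 0.68, array([0.4838, 0.2387]))]
```

>>> move_arm([
  {"tx":-0.003,"ty":-0.0005,"tz":0.02,"twist":0},
  {"tx":0,"ty":0,"tz":0.03,"twist":0},
  {"tx":0,"ty":0,"tz":0.03,"twist":0},
  {"tx":0,"ty":0,"tz":0.016,"twist":0},
  {"tx":0,"ty":0,"tz":0.008,"twist":0},
  {"tx":0,"ty":0,"tz":0.003,"twist":0},
  {"tx":0,"ty":0,"tz":0,"twist":0},
])

```text
clock: 75.85
position: [0.4441, 0.242, 0.1573]
ee_rot: [0.132, 3.138, 0.001]
force: [0.5, -0.0, -2.4]
width: 0.254
gripper_force: 25.6
```

>>> move_arm([
  {"tx":0,"ty":0,"tz":0.003,"twist":0},
  {"tx":0,"ty":0,"tz":0,"twist":0},
])

```text
clock: 76.05
position: [0.4441, 0.2419, 0.1542]
ee_rot: [0.132, 3.138, 0.0]
force: [0.3, -0.5, -2.7]
width: 0.254
gripper_force: 25.6
```

>>> move_arm([
  {"tx":0,"ty":0,"tz":0.002,"twist":0},
  {"tx":0,"ty":0,"tz":0,"twist":0},
])

```text
clock: 76.25
position: [0.4438, 0.2417, 0.1518]
ee_rot: [0.132, 3.139, -0.0]
force: [0.5, 1.0, -2.2]
width: 0.255
gripper_force: 25.5
```

>>> move_arm([
  {"tx":0,"ty":0,"tz":0.0025,"twist":0},
  {"tx":0,"ty":0,"tz":0,"twist":0},
])

```text
clock: 76.45
position: [0.4443, 0.2417, 0.1493]
ee_rot: [0.132, 3.138, 0.0]
force: [1.5, -0.6, -2.1]
width: 0.255
gripper_force: 24.6
```

>>> move_arm([
  {"tx":0,"ty":0,"tz":0.002,"twist":0},
  {"tx":0,"ty":0,"tz":0,"twist":0},
])

```text
clock: 76.65
position: [0.4442, 0.2415, 0.1473]
ee_rot: [0.133, 3.138, -0.001]
force: [2.0, -1.8, 0.7]
width: 0.256
gripper_force: 24.4
```

>>> move_arm([
  {"tx":0,"ty":0,"tz":0.0015,"twist":0},
  {"tx":0,"ty":0,"tz":0,"twist":0},
])

```text
clock: 76.85
position: [0.4436, 0.2417, 0.1461]
ee_rot: [0.132, 3.139, -0.001]
force: [-2.0, -3.9, 7.4]
width: 0.255
gripper_force: 24.8
```

>>> move_arm([
  {"tx":0,"ty":0.0005,"tz":-0.001,"twist":0},
  {"tx":-0.004,"ty":0,"tz":-0.002,"twist":0},
  {"tx":-0.004,"ty":0,"tz":-0.002,"twist":0},
  {"tx":-0.003,"ty":0,"tz":-0.001,"twist":0},
  {"tx":0,"ty":0,"tz":0,"twist":0},
], squeeze=14)

```text
clock: 77.35
position: [0.4544, 0.2415, 0.152]
ee_rot: [-0.132, -3.138, 0.0]
force: [-5.1, -1.8, 4.0]
width: 0.259
gripper_force: 14.8
```

>>> move_arm([
  {"tx":0,"ty":0,"tz":0,"twist":0},
  {"tx":0,"ty":0,"tz":0,"twist":0},
  {"tx":0,"ty":0,"tz":0,"twist":0},
  {"tx":0,"ty":0,"tz":0,"twist":0},
  {"tx":0,"ty":0,"tz":0,"twist":0},
  {"tx":0,"ty":0,"tz":-0.02,"twist":0},
  {"tx":0,"ty":0,"tz":-0.04,"twist":0},
  {"tx":0,"ty":0,"tz":-0.04,"twist":0},
  {"tx":0,"ty":0,"tz":0,"twist":0},
], gripper=0)

```text
clock: 78.25
position: [0.4563, 0.2437, 0.2566]
ee_rot: [0.131, 3.133, 0.007]
force: [-1.1, -0.5, -0.2]
width: 0.498
gripper_force: 0.0
```

```bash
python3 -c "
from h import *
go([.4825,.238,.131]);ball(z=.09,cmin=340)
cal=arm.calibration('wrist');g=arm.get_image('wrist').mean(2)
print('w upright',proj('wrist',[.4825,.238,.202],cal).round(0),'lean15',proj('wrist',[.4535,.24,.198],cal).round(0),'lean30',proj('wrist',[.4265,.242,.187],cal).round(0))
for y in range(130,262,6): print(y,' '.join('%3d'%g[y,x] for x in range(230,350,6)))"
```

```text
t 78.2 pos [0.4563 0.2437 0.2566] thx 175.2 F [-1.1 -0.5 -0.2] w 0.498 gf 0.0 -> tool shift [-0.0259 -0.004   0.1258]
scene ball col 412.5 row 217 bottom 226 top row 184 top col 418.8 at z 0.09 [0.483 0.396] 0.98
scene ball col 386.0 row 212 bottom 222 top row 180 top col 392.2 at z 0.09 [0.477 0.316] 0.65
scene ball col 360.0 row 209 bottom 217 top row 174 top col 366.9 at z 0.09 [0.483 0.235] 0.59
w upright [275. 272.] lean15 [274. 228.] lean30 [274. 184.]
130 212 212 213 213 212 211 208 206 203 200 198 198 199 201 206 211 215 218 219 218
136 197 199 132 120 135 216 217 218 219 153 205 204 155 148 131 113 108 105 102 102
142 117 111 106 104 102 104 105 108 119 137 123 129 138 136 200 227 229 233 236 238
148 137 137 139 140 140 140 141 140 141 138 140 141 142 141 219 238 238 238 238 239
154 139 139 137 138 140 139 140 139 139 140 141 136 134 129 122 133 128 139 167 220
160 137 115 115 118 126 138  66  46  46  43 160 159 158 159 159 254 253 252 252 253
166 138 154 154 154 154  45  43  38  41  39  41 144 142 140 238 237 236 237 237 238
172 138 138 136 151 122  42  43  37  39  38  41  
[... 510 characters left out ...]
 135 204  98 156  93 105 110
214 236 232 221  94 106 115  83  87  88  82 111 107  99 170 236 127 154  96 107 113
220 235 233 234  96 109 115  99  89  87  82 118 110 101 235 235 222 159  92 101 108
226 219 233 233 122 170 115 120 126 125 114 116 154 101 237 235 235 210  84  98 109
232 197 233 233 173 163 164 117 119 116 115 162 192 155 235 235 235 235 231 118 104
238 113 233 233 234 140 178 195 208 208 197 199 177 234 235 235 235 235 235 223 139
244  45 232 233 233 235 146 176 192 192 179 173 235 235 235 235 235 236 236 236 238
250  61 232 233 221 221 155 139 134 140 114 111 108 105 108 108 109  44 110 113 111
256  44 232 207 107 105 106 116 125 158 186 219 234 253 251 251 251  48  68 111 109
```

Ball 3 is seated in ring 1, leaning about 30° and stable. Squaring it along x.

>>> move_arm([
  {"tx":0,"ty":0,"tz":0,"twist":0.0833},
  {"tx":0,"ty":0,"tz":0,"twist":0.0833},
  {"tx":0,"ty":0,"tz":0,"twist":0.0833},
  {"tx":0,"ty":0,"tz":0,"twist":0.0833},
  {"tx":0,"ty":0,"tz":0,"twist":0.0833},
  {"tx":0,"ty":0,"tz":0,"twist":0.0833},
  {"tx":0,"ty":0,"tz":0,"twist":0.0833},
  {"tx":0,"ty":0,"tz":0,"twist":0.0833},
  {"tx":0,"ty":0,"tz":0,"twist":0.0833},
  {"tx":0,"ty":0,"tz":0,"twist":0.0833},
  {"tx":0,"ty":0,"tz":0,"twist":0.0833},
  {"tx":0,"ty":0,"tz":0,"twist":0.0833},
], gripper=-1)

```text
clock: 79.6
position: [0.4542, 0.2406, 0.2502]
ee_rot: [-2.318, -2.12, 0.004]
force: [-0.1, 0.5, 0.7]
width: 1.001
gripper_force: 0.0
```

>>> move_arm([
  {"tx":-0.0055,"ty":-0.0099,"tz":0,"twist":0},
  {"tx":0,"ty":0,"tz":0.03,"twist":0},
  {"tx":0,"ty":0,"tz":0.035,"twist":0},
  {"tx":0,"ty":0,"tz":0.035,"twist":0},
  {"tx":0,"ty":0,"tz":0.025,"twist":0},
  {"tx":0,"ty":0.018,"tz":0,"twist":0},
  {"tx":0,"ty":0.018,"tz":0,"twist":0},
  {"tx":0,"ty":0,"tz":0,"twist":0},
])

```text
clock: 80.4
position: [0.481, 0.2324, 0.1257]
ee_rot: [-2.31, -2.129, 0.002]
force: [-1.1, -0.9, -0.3]
width: 1.0
gripper_force: 0.1
```

>>> move_arm([
  {"tx":0,"ty":0,"tz":0,"twist":0},
  {"tx":0,"ty":0,"tz":0,"twist":0},
  {"tx":0,"ty":0,"tz":0,"twist":0},
  {"tx":0,"ty":0,"tz":0,"twist":0},
  {"tx":0,"ty":0,"tz":0,"twist":0},
  {"tx":0,"ty":0,"tz":0,"twist":0},
  {"tx":0,"ty":0,"tz":0,"twist":0},
  {"tx":0,"ty":0,"tz":0,"twist":0},
  {"tx":0,"ty":0,"tz":0,"twist":0},
  {"tx":0,"ty":0,"tz":0,"twist":0},
], gripper=1, squeeze=12)

```text
clock: 81.4
position: [0.4806, 0.2335, 0.1268]
ee_rot: [2.312, 2.126, 0.0]
force: [1.0, 0.4, -0.6]
width: 0.272
gripper_force: 12.0
```

>>> move_arm([
  {"tx":0,"ty":0,"tz":0,"twist":0},
  {"tx":0,"ty":0,"tz":0,"twist":0},
  {"tx":0,"ty":0,"tz":0,"twist":0},
  {"tx":0,"ty":0,"tz":0,"twist":0},
], squeeze=22)

```text
clock: 81.8
position: [0.4806, 0.2335, 0.1268]
ee_rot: [2.312, 2.126, 0.001]
force: [1.7, -0.5, -1.3]
width: 0.267
gripper_force: 22.0
```

>>> move_arm([
  {"tx":0,"ty":0.001,"tz":0,"twist":0},
  {"tx":0,"ty":0,"tz":0,"twist":0},
  {"tx":0,"ty":0,"tz":0,"twist":0},
  {"tx":0,"ty":0,"tz":0,"twist":0},
  {"tx":0,"ty":0,"tz":0,"twist":0},
  {"tx":0,"ty":0,"tz":-0.02,"twist":0},
  {"tx":0,"ty":0,"tz":-0.04,"twist":0},
  {"tx":0,"ty":0,"tz":-0.04,"twist":0},
  {"tx":0,"ty":0,"tz":-0.015,"twist":0},
  {"tx":0,"ty":0,"tz":0,"twist":0},
], gripper=-0.1)

```text
clock: 82.8
position: [0.4823, 0.2346, 0.2444]
ee_rot: [2.311, 2.126, 0.007]
force: [0.2, 0.0, -0.3]
width: 0.553
gripper_force: 0.0
```

```bash
python3 -c "
from h import *
go([.43,.16,.25]);ball(z=.09,cmin=340)
stopper(330,430,160,220)
for p in([.4825,.237,.196],[.483,.317,.196],[.485,.397,.196]): print('upright stopper',proj('scene',p).round(1))
for c in('scene','top'): print(c,'tip',[(p.round(0),f,at(c,p,.14).round(3)) for p,f in places(c,'toggle_tip')])
cal=arm.calibration('wrist');g=arm.get_image('wrist').mean(2);print('w upright',proj('wrist',[.4825,.238,.202],cal).round(0))
for y in range(196,262,6): print(y,' '.join('%3d'%g[y,x] for x in range(230,340,6)))
arm.get_image('top')
r=arm.regions_of('top','cover')
for r in r[:2]:
    cs,_=cv2.findContours(r['region'].astype(np.uint8),0,2);k=max(cs,key=cv2.contourArea)[:,0]
    P=np.array([at('top',p,.008)[:2] for p in k.astype(float)])*1000;print('cover',round(r['conf'],2),cv2.minAreaRect(P.astype(np.float32)))
"
```

```text
t 82.8 pos [0.4823 0.2346 0.2444] thx 85.2 F [ 0.2  0.  -0.3] w 0.553 gf 0.0 -> tool shift [-0.0787 -0.0459 -0.006 ]
scene ball col 412.5 row 217 bottom 226 top row 184 top col 419.3 at z 0.09 [0.483 0.396] 0.81
scene ball col 360.0 row 209 bottom 218 top row 176 top col 364.0 at z 0.09 [0.483 0.235] 0.7
scene ball col 386.0 row 213 bottom 223 top row 180 top col 391.9 at z 0.09 [0.483 0.316] 0.66
scene dark [364.1 179.4] box [360 177   9   6] 48
scene dark [392.2 183.4] box [388 181  10   6] 52
scene dark [419.3 187.3] box [415 184  10   7] 54
scene dark [339.2 211.5] box [330 207  15   9] 55
upright stopper [364.9 178.9]
upright stopper [392.  182.7]
upright stopper [419.9 186.8]
scene tip [(array([337., 191.]), 0.47, array([0.478, 0.156, 0.14 ]))]
top tip [(array([206., 275.]), 0.54, array([0.455, 0.166, 0.14 ]))]
w upright [281. 232.]
196 241 223 221 134 149 173 116  87  91  92  86 183 164 136 222 221 186 240 229
202 158 123 123 216 137 161  85  86  91  93  87 168 158 122 121 123 119 240 231
208 138 119 123 120 114 150  72  56  33  38  62 127 141 113 121 121 121 156 126
214 137 109 122 123 124  81  31  50  53  53  49  30  91 120 122 121 120 193 128
220 135  97 122 122 121  44  44  45  46  45  44  41  94 120 121 121 122 128 125
226 130 120 121 121 122  27  35  40  38  37  30  28  23 120 121 121 218 182 121
232 121 121 121 120 121  27  27  26  27  26  26  27  27  24  23  26 164 217 120
238 120 119 120 118 121  33  25  25  25  24  29  34  28  25  26  26  21 216 119
244 119 118 119 118 118  26  25  24  24  22  24  24  23  23  25  26  19 125 118
250 119 119 118 118 117  38  23  23  22  23  22  34  44  21  23  24  19  26  96
256 119 117 118 117 117  57  22  23  22  40  44  45  44  23  24  24  23  25  80
cover 0.69 ((499.2869873046875, -5.179561614990234), (111.81503295898438, 235.83590698242188), 89.2175521850586)
```

All three flasks stand upright. The cover has been knocked: its centre is now (0.499, -0.005), so it overhangs the mat's near end. I'll reset it before working the toggle.

>>> move_arm([
  {"tx":-0.0339,"ty":0.0052,"tz":0,"twist":0},
  {"tx":-0.0339,"ty":0.0052,"tz":0,"twist":0},
  {"tx":-0.0339,"ty":0.0052,"tz":0,"twist":0},
  {"tx":-0.0339,"ty":0.0052,"tz":0,"twist":0},
  {"tx":-0.0339,"ty":0.0052,"tz":0,"twist":0},
  {"tx":-0.0339,"ty":0.0052,"tz":0,"twist":0},
  {"tx":-0.0339,"ty":0.0052,"tz":0,"twist":0},
  {"tx":0,"ty":0,"tz":0,"twist":0},
  {"tx":0,"ty":0,"tz":0,"twist":0},
], gripper=-1)

```text
clock: 84.1
position: [0.4976, -0.0066, 0.2413]
ee_rot: [-2.314, -2.124, 0.001]
force: [-0.4, 0.9, -0.3]
width: 1.003
gripper_force: 0.0
```

```bash
python3 -c "
from h import *
go([.499,-.005,.035])
cal=arm.calibration('wrist');arm.get_image('wrist')
print([(p.round(0),f,at('wrist',p,.003,cal).round(3)) for p,f in places('wrist','cover')])
for q,z in(('cover',.008),('mat',.003)):
  for r in arm.regions_of('wrist',q)[:1]:
    ys,xs=np.nonzero(r['region']);print(q,round(r['conf'],2),xs.min(),xs.max(),ys.min(),ys.max())
    for p in((xs.min(),ys[xs==xs.min()].mean()),(xs.max(),ys[xs==xs.max()].mean())): print(at('wrist',p,z,cal).round(3))
arm.get_image('scene')
print([(p.round(0),f,at('scene',p,.003).round(3)) for p,f in places('scene','cover')])"
```

```text
t 84.1 pos [ 0.4976 -0.0066  0.2413] thx 85.1 F [-0.4  0.9 -0.3] w 1.003 gf 0.0 -> tool shift [0.0016 0.0014 0.2063]
[(array([281., 179.]), 0.71, array([ 0.501, -0.008,  0.003]))]
cover 0.73 464 552 232 258
[ 0.716 -0.119  0.008]
[ 0.825 -0.127  0.008]
mat 0.61 463 553 232 257
[ 0.718 -0.122  0.003]
[ 0.83  -0.129  0.003]
[(array([284., 222.]), 0.83, array([ 0.494, -0.006,  0.003]))]
```

>>> move_arm([
  {"tx":0.001,"ty":0.002,"tz":0.04,"twist":0},
  {"tx":0,"ty":0,"tz":0.045,"twist":0},
  {"tx":0,"ty":0,"tz":0.045,"twist":0},
  {"tx":0,"ty":0,"tz":0.035,"twist":0},
  {"tx":0,"ty":0,"tz":0.025,"twist":0},
  {"tx":0,"ty":0,"tz":0.015,"twist":0},
  {"tx":0,"ty":0,"tz":0,"twist":0},
])

```text
clock: 85.1
position: [0.4985, -0.0046, 0.0349]
ee_rot: [-2.309, -2.126, 0.004]
force: [-0.4, -0.9, 0.9]
width: 1.001
gripper_force: 0.0
```

>>> move_arm([
  {"tx":0,"ty":0,"tz":0,"twist":0},
  {"tx":0,"ty":0,"tz":0,"twist":0},
  {"tx":0,"ty":0,"tz":0,"twist":0},
  {"tx":0,"ty":0,"tz":0,"twist":0},
  {"tx":0,"ty":0,"tz":0,"twist":0},
  {"tx":0,"ty":0,"tz":0,"twist":0},
  {"tx":0,"ty":0,"tz":0,"twist":0},
  {"tx":0,"ty":0,"tz":0,"twist":0},
  {"tx":0,"ty":0,"tz":0,"twist":0},
  {"tx":0,"ty":0,"tz":0,"twist":0},
], gripper=1, squeeze=30)

```text
clock: 86.1
position: [0.4998, -0.0051, 0.0367]
ee_rot: [-2.312, -2.127, 0.0]
force: [-0.2, -0.2, 0.5]
width: 0.3
gripper_force: 30.0
```

>>> move_arm([
  {"tx":0,"ty":0,"tz":-0.01,"twist":0},
  {"tx":0,"ty":0,"tz":-0.01,"twist":0},
  {"tx":0.003,"ty":0.011,"tz":0,"twist":0},
  {"tx":0.003,"ty":0.011,"tz":0,"twist":0.007},
  {"tx":0.003,"ty":0.011,"tz":0,"twist":0.006},
  {"tx":0.003,"ty":0.01,"tz":0,"twist":0},
  {"tx":0,"ty":0,"tz":0,"twist":0},
  {"tx":0,"ty":0,"tz":0.008,"twist":0},
  {"tx":0,"ty":0,"tz":0.006,"twist":0},
  {"tx":0,"ty":0,"tz":0.004,"twist":0},
  {"tx":0,"ty":0,"tz":0,"twist":0},
])

```text
clock: 87.2
position: [0.5428, 0.0027, 0.0378]
ee_rot: [-2.333, -2.103, 0.002]
force: [-0.1, -0.7, -2.8]
width: 0.299
gripper_force: 30.0
```

Grip was at 0.0367, so lower another 1–2 mm, release and rise.

>>> move_arm([
  {"tx":0,"ty":0,"tz":0.0015,"twist":0},
  {"tx":0,"ty":0,"tz":0,"twist":0},
])

```text
clock: 87.4
position: [0.5437, 0.0029, 0.0372]
ee_rot: [2.334, 2.103, -0.0]
force: [-0.1, 0.4, -3.6]
width: 0.299
gripper_force: 30.0
```

>>> move_arm([
  {"tx":0,"ty":0,"tz":0,"twist":0},
  {"tx":0,"ty":0,"tz":0,"twist":0},
  {"tx":0,"ty":0,"tz":0,"twist":0},
  {"tx":0,"ty":0,"tz":0,"twist":0},
  {"tx":0,"ty":0,"tz":0,"twist":0},
  {"tx":0,"ty":0,"tz":0,"twist":0},
  {"tx":0,"ty":0,"tz":-0.03,"twist":0},
  {"tx":0,"ty":0,"tz":-0.05,"twist":0},
  {"tx":0,"ty":0,"tz":-0.05,"twist":0},
  {"tx":0,"ty":0,"tz":-0.05,"twist":0},
  {"tx":0,"ty":0,"tz":0,"twist":0},
], gripper=-1)

```text
clock: 88.5
position: [0.5473, 0.0041, 0.2241]
ee_rot: [2.328, 2.099, 0.013]
force: [0.4, 0.2, -1.6]
width: 1.002
gripper_force: 0.0
```

```bash
python3 -c "
from h import *
# toggle: pivot z .072, lever .08 leaning -x by ~.45
go([.42,.163,.22]);print(arm.observe()['joints'].round(2))
im=arm.get_image('scene')
r=arm.regions_of('scene','toggle_tip')
for q in r[:2]: print(round(q['conf'],2),np.array(q['point'])*[560,420])
print(places('scene','toggle_tip'))
for y in(.155,.16,.165,.17): print(y,[proj('scene',[.4825+a,y,.072+.08*np.cos(.45)]).round(1) for a in(-.035,)])
print(places('top','toggle_tip'),'top proj',proj('top',[.448,.163,.144]).round(1))
"
```

```text
t 88.5 pos [0.5473 0.0041 0.2241] thx 84.1 F [ 0.4  0.2 -1.6] w 1.002 gf 0.0 -> tool shift [ 0.1449 -0.1431  0.0028]
[ 0.37  0.38 -0.63  1.74  0.25  1.1  -0.45]
0.66 [417.816 213.402]
0.62 [336.    193.284]
[(array([328.496, 280.308]), 0.44), (array([337.68 , 188.286]), 0.41)]
0.155 [array([337.9, 185.2])]
0.16 [array([339.5, 185.4])]
0.165 [array([341. , 185.6])]
0.17 [array([342.6, 185.9])]
[(array([207.928, 270.102]), 0.48)] top proj [206.9 277.7]
```

```bash
python3 -c "
from h import *
o1,v1=ray('scene',(339,187));o2,v2=ray('top',(207,271.5))
A=np.c_[v1,-v2];t=np.linalg.lstsq(A,o2-o1,rcond=None)[0];print((o1+v1*t[0]).round(3),(o2+v2*t[1]).round(3))
arm.get_image('top')
for r in arm.regions_of('top','cover')[:1]:
    cs,_=cv2.findContours(r['region'].astype(np.uint8),0,2);k=max(cs,key=cv2.contourArea)[:,0]
    P=np.array([at('top',p,.008)[:2] for p in k.astype(float)])*1000;print('cover',round(r['conf'],2),cv2.minAreaRect(P.astype(np.float32)))
"
```

```text
[0.463 0.161 0.147] [0.463 0.162 0.147]
cover 0.53 ((453.14111328125, 33.28666305541992), (53.345855712890625, 49.85114288330078), 88.76571655273438)
```

The toggle tip triangulates to (0.463, 0.162, 0.147). Going in front of it with the fingers shut.

>>> move_arm([
  {"tx":0.0176,"ty":-0.0203,"tz":0,"twist":0},
  {"tx":0.0176,"ty":-0.0203,"tz":0,"twist":0},
  {"tx":0.0176,"ty":-0.0203,"tz":0,"twist":0},
  {"tx":0.0176,"ty":-0.0203,"tz":0,"twist":0},
  {"tx":0.0176,"ty":-0.0203,"tz":0,"twist":0},
  {"tx":0.0176,"ty":-0.0203,"tz":0,"twist":0},
  {"tx":0.0176,"ty":-0.0203,"tz":0,"twist":0},
  {"tx":0.0176,"ty":-0.0203,"tz":0,"twist":0},
  {"tx":0,"ty":0,"tz":0,"twist":0},
  {"tx":0,"ty":0,"tz":0,"twist":0},
  {"tx":0,"ty":0,"tz":0,"twist":0},
], gripper=1)

```text
clock: 89.9
position: [0.3972, 0.159, 0.2167]
ee_rot: [-2.335, -2.102, 0.002]
force: [-1.0, -0.8, -0.2]
width: 0.089
gripper_force: 0.0
```

>>> move_arm([
  {"tx":0,"ty":0,"tz":0.03,"twist":0},
  {"tx":0,"ty":0,"tz":0.04,"twist":0},
  {"tx":0,"ty":0,"tz":0.03,"twist":0},
  {"tx":0,"ty":0,"tz":0.005,"twist":0},
  {"tx":0,"ty":0,"tz":0,"twist":0},
])

```text
clock: 90.4
position: [0.3967, 0.1593, 0.1118]
ee_rot: [-2.334, -2.102, 0.003]
force: [0.1, 0.2, 0.5]
width: 0.007
gripper_force: 0.0
```

```bash
python3 -c "
from h import *
go([.505,.162,.12])
arm.get_image('top')
for q,z in(('cover',.008),('mat',.003)):
  for r in arm.regions_of('top',q)[:1]:
    cs,_=cv2.findContours(r['region'].astype(np.uint8),0,2);k=max(cs,key=cv2.contourArea)[:,0]
    P=np.array([at('top',p,z)[:2] for p in k.astype(float)])*1000;print(q,round(r['conf'],2),cv2.minAreaRect(P.astype(np.float32)))
"
```

```text
t 90.4 pos [0.3967 0.1593 0.1118] thx 84.0 F [0.1 0.2 0.5] w 0.007 gf 0.0 -> tool shift [ 0.014   0.1074 -0.0085]
cover 0.74 ((544.165283203125, 2.0131072998046875), (113.306396484375, 234.95603942871094), 87.84220886230469)
mat 0.56 ((543.6778564453125, 2.5354461669921875), (161.43882751464844, 292.53594970703125), 87.66724395751953)
```

The cover is centred on the mat. Pushing the toggle over.

>>> move_arm([
  {"tx":0.0015,"ty":0.012,"tz":0,"twist":0},
  {"tx":0.0015,"ty":0.012,"tz":0,"twist":0},
  {"tx":0.0015,"ty":0.012,"tz":0,"twist":0},
  {"tx":0.0015,"ty":0.012,"tz":0,"twist":0},
  {"tx":0.0015,"ty":0.012,"tz":0,"twist":0},
  {"tx":0.0015,"ty":0.012,"tz":0,"twist":0},
  {"tx":0.0015,"ty":0.012,"tz":0,"twist":0},
  {"tx":0.0015,"ty":0.012,"tz":0,"twist":0},
  {"tx":0,"ty":0,"tz":0,"twist":0},
])

```text
clock: 91.45
position: [0.4955, 0.1617, 0.1121]
ee_rot: [2.335, 2.102, 0.002]
force: [0.3, -0.7, -1.4]
width: 0.009
gripper_force: 0.0
```

>>> move_arm([
  {"tx":0.0005,"ty":0.005,"tz":0,"twist":0},
  {"tx":0,"ty":0,"tz":0,"twist":0},
])

```text
clock: 91.65
position: [0.4981, 0.1619, 0.112]
ee_rot: [-2.333, -2.103, 0.002]
force: [-1.8, 0.0, -0.2]
width: 0.004
gripper_force: 0.7
```

```bash
python3 -c "
from h import *
go([.505,.162,.12])
g=arm.get_image('scene').astype(int)
print(places('scene','toggle_tip'))
for a in(-.5,0,.3,.4,.5): print(a,proj('scene',[.499+.08*np.sin(a),.162,.072+.08*np.cos(a)]).round(1))"
```

```text
t 91.7 pos [0.4981 0.1619 0.112 ] thx 84.1 F [-1.8  0.  -0.2] w 0.004 gf 0.7197287119925022 -> tool shift [ 0.0009  0.0069 -0.008 ]
[(array([333.816, 199.92 ]), 0.4)]
-0.5 [339.5 187.9]
0 [338.  190.7]
0.3 [336.8 195.3]
0.4 [336.3 197.2]
0.5 [335.9 199.3]
```

>>> move_arm([
  {"tx":0.0005,"ty":0.004,"tz":0,"twist":0},
  {"tx":0,"ty":0,"tz":0,"twist":0},
])

```text
clock: 91.95
position: [0.4987, 0.1619, 0.1118]
ee_rot: [-2.33, -2.103, 0.009]
force: [-15.9, 0.2, 7.1]
width: 0.004
gripper_force: 8.0
```

>>> move_arm([
  {"tx":0.0005,"ty":0.004,"tz":0,"twist":0},
  {"tx":0,"ty":0,"tz":0,"twist":0},
])

```text
clock: 92.15
position: [0.499, 0.1619, 0.1114]
ee_rot: [-2.327, -2.103, 0.018]
force: [-29.6, -1.3, 19.5]
width: 0.004
gripper_force: 16.3
```

>>> move_arm([
  {"tx":0.0003,"ty":0.003,"tz":0,"twist":0},
  {"tx":0,"ty":0,"tz":0,"twist":0},
])

```text
clock: 92.35
position: [0.4993, 0.1618, 0.1114]
ee_rot: [-2.324, -2.104, 0.025]
force: [-39.9, -3.6, 28.6]
width: 0.003
gripper_force: 22.4
```

Hard stop reached. Backing off, rising, then a final check.

>>> move_arm([
  {"tx":-0.002,"ty":-0.015,"tz":0,"twist":0},
  {"tx":-0.003,"ty":-0.03,"tz":0,"twist":0},
  {"tx":-0.003,"ty":-0.03,"tz":0,"twist":0},
  {"tx":0,"ty":0,"tz":-0.04,"twist":0},
  {"tx":0,"ty":0,"tz":-0.05,"twist":0},
  {"tx":0,"ty":0,"tz":-0.05,"twist":0},
  {"tx":-0.03,"ty":-0.01,"tz":0,"twist":0},
  {"tx":-0.03,"ty":0,"tz":0,"twist":0},
  {"tx":-0.03,"ty":0,"tz":0,"twist":0},
  {"tx":0,"ty":0,"tz":0,"twist":0},
  {"tx":0,"ty":0,"tz":0,"twist":0},
  {"tx":0,"ty":0,"tz":0,"twist":0},
])

```text
clock: 93.55
position: [0.4152, 0.0741, 0.2525]
ee_rot: [2.333, 2.104, 0.001]
force: [0.6, 1.0, 0.0]
width: 0.006
gripper_force: 0.0
```

```bash
python3 -c "
from h import *
go([.4,.1,.25])
ball(z=.09,cmin=340);stopper(345,430,160,200)
print('tip',places('scene','toggle_tip'),places('top','toggle_tip'))
print('top tip px: stop',proj('top',[.537,.162,.142]).round(1),'start',proj('top',[.463,.162,.145]).round(1))
for q,z in(('cover',.008),('mat',.003)):
  for r in arm.regions_of('scene',q)[:1]:
    cs,_=cv2.findContours(r['region'].astype(np.uint8),0,2);k=max(cs,key=cv2.contourArea)[:,0]
    P=np.array([at('scene',p,z)[:2] for p in k.astype(float)])*1000;print(q,round(r['conf'],2),cv2.minAreaRect(P.astype(np.float32)))
arm.get_image('top')
for q,z in(('cover',.008),('mat',.003)):
  for r in arm.regions_of('top',q)[:1]:
    cs,_=cv2.findContours(r['region'].astype(np.uint8),0,2);k=max(cs,key=cv2.contourArea)[:,0]
    P=np.array([at('top',p,z)[:2] for p in k.astype(float)])*1000;print(q,round(r['conf'],2),cv2.minAreaRect(P.astype(np.float32)))
"
```

```text
t 93.5 pos [0.4152 0.0741 0.2525] thx 84.1 F [0.6 1.  0. ] w 0.006 gf 0.0 -> tool shift [ 0.0242 -0.0178  0.0025]
scene ball col 412.0 row 216 bottom 226 top row 184 top col 419.1 at z 0.09 [0.478 0.394] 0.97
scene ball col 360.0 row 209 bottom 218 top row 176 top col 364.1 at z 0.09 [0.483 0.235] 0.75
scene ball col 386.5 row 213 bottom 223 top row 180 top col 391.9 at z 0.09 [0.483 0.317] 0.63
scene dark [364.1 179.4] box [360 177   9   6] 48
scene dark [392.2 183.4] box [388 181  10   6] 52
scene dark [419.3 187.3] box [415 184  10   7] 54
tip [(array([334.824, 198.618]), 0.58), (array([328.888, 282.996]), 0.57)] [(array([208.712, 272.412]), 0.51)]
top tip px: stop [207.7 242.3] start [207.3 271.6]
cover 0.94 ((545.826904296875, -0.16344070434570312), (118.10276794433594, 245.4281005859375), 88.92841339111328)
mat 0.75 ((543.4365234375, 1.4658203125), (166.0823974609375, 297.5455322265625), 88.146484375)
cover 0.92 ((544.76806640625, 1.9012107849121094), (110.08959197998047, 234.45989990234375), 88.69660186767578)
mat 0.89 ((542.3662719726562, 3.9529342651367188), (158.1018829345703, 289.6200256347656), 87.97640228271484)
```

```bash
python3 -c "
from h import *
im=arm.get_image('top');print(places('top','toggle_tip'))
hsv=cv2.cvtColor(im,cv2.COLOR_RGB2HSV);g=im.mean(2).astype(int)
for y in range(232,280,3): print(y,' '.join('%3d'%g[y,x] for x in range(194,224,2)))
if 1:
  import sys
  arm.get_image('scene');print(places('scene','toggle_tip'))
"
```

```text
[(array([209.72 , 242.802]), 0.53)]
232 152 153 153 152 154 154 153 154 154 154 154 154 154 149  51
235 154 154 154 154 154 154 154 154 154 154 155 154 154 147  51
238 148 148 147 148 147 147 146 145 145 146 145 145 144 137  49
241  30  25  34  59  33  24  94  97  79  54  58  60  53  53  35
244 152 153 152 152 154 105 126 123 105  72  92  36  39  41  44
247 168 168  83 147 154  97 110  71  37  40  43  46  46  47  48
250  91  91  90  77  37  38  40  43  45  46  48  48  50  51  52
253  90  38  40  40  43  46  46  49  48  51  51  52  54  54  54
256  41  44  46  47  48  49  49  50  53  53  54  54  55  56  56
259  48  49  49  51  52  53  54  54  55  56  55  56  56  58  57
262  51  52  52  55  54  53  57  55  57  56  57  58  58  59  59
265  54  53  56  55  57  57  57  57  59  59  60  61  61  64  65
268  55  57  58  58  58  58  58  60  61  62  63  65  68  68  70
271  58  57  59  59  61  61  62  64  67  68  69  70  72  74  75
274  59  61  62  63  66  66  68  71  71  73  75  76  76  75  76
277  64  65  66  67  69  70  74  75  76  75  77  77  76  75  72
[(array([335.216, 199.29 ]), 0.54)]
```

The tip is at its far stop: top (209.7,242.8) against an expected (207.7,242.3). Everything is in place, so I'm handing in.

```bash
python3 -c "
from cell import arm
print(arm.sign_off())"
```

```text
the job is handed in; nothing more can be done
None
```

I handed the job in at about 94 s: the cover lies centred lengthwise on the mat (I had to reset it after it was knocked), all three flasks stand upright in their own rings, and the toggle was then pushed to its far stop; flask 1 was dropped onto the counter once and picked up again, and I did not re-check the hopper cup, scoop or weight at the end.

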